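Empty a drain-valve body and hold it under vacuum test

ROBOT

A 6-joint arm with a two-finger parallel gripper is mounted at the origin on the work surface. World frame = base frame: x ahead of the robot, y to its left, z up, the work surface at z = 0. Lengths are in m, angles in rad, forces in N, time in s.
With the tool pointing down it reaches from about 0.35 to 0.975 m from the base axis. Payload 4.9 kg.
Tool frame: the origin (TCP) lies at the very end of the fingers, on their centre line; the grasp point (between the pads) lies 19 mm behind it; z points along the fingers, y is the direction in which the jaws open and shut (so a half turn about z gives the same grasp; the last joint's range is limited). The gripper opens to 85 mm and grips with 20 to 120 N. Pads are 22 mm wide; open, the fingers measure 114 mm over their backs; the gripper's body (76 mm by 85 mm) begins 54 mm behind the grasp point. The pads swing forward as they close: fully open they stand 13 mm farther back than shut.
Start: joints at [-1.309, 0.053, 1.613, -0, 1.476, -0.119], TCP at [0.232, -0.58, 0.203] pointing down, gripper open.
Joint ranges: [-3.01, 3.01], [-1.01, 2.22], [0.06, 2.58], [-1.02, 4.17], [0.09, 2.62], [-3.14, 3.14]. Speed limits (rad/s): [2.57, 2.57, 3.14, 3.14, 3.14, 3.14].

INTERFACE

Orientations are given as a unit quaternion [w, x, y, z].
In Python, from plant import monitor, eyes, manip gives the robot as it stands.
- The arm moves only by the tool step_arm, never from a script. Its argument "motion" is a list of rows, each a list of 7 numbers: the shift along the world's x, y, z scaled (see below), then the turn, a rotation vector about the world's x, y, z scaled (see below), then the closure in counts, from 0 (fully open) to 255 (shut). In form: [[x, y, z, ax, ay, az, grip], ...]. A call has 1 to 10 rows; each row is the pose to reach, as a shift and turn from the pose commanded when the call began; what a row does not reach only later rows make up. The controller multiplies each number of a shift by 0.5 m and each number of a turn by 1.5 rad. A row lasts 1/10 s, in which the tool goes at most 50 mm and 8.59 degrees, less where a joint would pass 70% of its speed; a pose out of reach is approached as far as the arm can. A call with a number of a shift or a turn outside -1 to 1 is refused whole. A call with a gripper value outside its range is refused whole. The fingers move at their own pace and stop on an object; the grip force is fixed at half the most. Time passes only in rows, so rows that repeat a pose let the fingers close. It gives the time, the measured TCP pose, the force and the opening at its end, in the units of the state.
- monitor.state(): the state, without advancing time (a new reading comes with each control period).
- eyes.grab_frame(name): name is "scene" or "top" or "wrist"; returns a dict with "pixels" (480x640x3 uint8, red, green, blue), "mtx" (3x3 intrinsics, pixels), "rvec" (rotation vector, rad) and "tvec" (3), from world to camera coordinates, as OpenCV has them; the wrist camera has in their place "hand_eye" (4x4, takes a point from camera to tool coordinates, whose origin is the TCP and whose axes are the flange's). Camera axes: x right, y down, z forward; pixel columns grow to the right and rows downward; lengths in m; the calibration is good to about 2 mm. A picture is of the moment at which its call begins: read the wrist's pose just before it. There is no depth.
- manip.job_done(): hands the job in, once; it reports no verdict.
Trained networks look in the newest picture that a camera, given by its name, has taken for a name from the list of things; names that differ only in an ending like _2 or _b are one class to them, and where a whole thing is asked for, a point or a joint stands for the part that bears it (a point fixed in the world has none). Each returns a list of dicts, best first, with "p" (0 to 1); they miss things now and then, are a little off and sometimes report something else, mostly with a low value. They report only what shows in the picture. A call takes as long as a camera call. They do not tell look-alikes from the thing itself.
- eyes.look_for(name, camera): "box" ([centre column, centre row, width, height] in pixels, round what is visible of it).
- eyes.pinpoint(name, camera): "uv" ([column, row] in pixels: a listed point, or the origin of a listed thing).
The state is a dict: "time": time; "joint_pos": joint angles; "joint_vel": joint speeds; "joint_efforts": joint torques, N m; "tool_pos": TCP position; "tool_rot": TCP orientation; "contact_force": force on the tool from outside, world axes, zero at the start; "ft_torque": the same for the moment, N m; "gripper_width": opening from 0.0 (shut) to 1.0 (fully open).
Only numpy, scipy, OpenCV 4.12 (cv2) and the standard library are available. Lean on these libraries where they do the work, as an engineer would, in place of code of your own. Each camera call takes 0.05 s, during which the arm holds its last target.

TASK

The stainless drain-valve body with the side stem has four loose brass nuts lying in its mouth: tip them all out into the grey parts tray, stand the body upright on the round rubber seat of the vacuum leak tester, inside the seat's rim, and let go of it. Then press the tester's spring-loaded hand lever half-way down and keep it there: the program finishes while the arm is still holding the lever half-way. Never push the lever all the way down, that vents the test, and leave everything else on the bench where it is.

Things in the scene. Friction and masses are not known exactly. Their poses are not given: they have to be found in the camera images.
- body_mid (a point): Centre of the stainless drain-valve body, half-way up its axis (z to the mouth), 112 mm tall, 0.4 to 0.6 kg. Bottom ring nut 90 mm wide and 16 mm high, cone to a 54 mm waist 46 mm up, flaring neck, then a threaded collar 62 mm in diameter from 86 mm up to the rim: the place to grip. On its +y side a stem gland 24 mm thick, 30 mm up, reaches 70 mm from the axis; on -y a capped port reaches 43 mm.
- body_foot (a point): Centre of the underside of the drain-valve body (56 mm below body_mid along the axis).
- body_mouth (a point): Centre of the body's open mouth, on the axis at the rim (56 mm above body_mid). The bore is a cone, 56 mm wide at the rim and 37 mm at its closed floor, 50 mm below the rim; the nuts slide out only when it is tipped past level, to about 120 degrees from upright (more is safer).
- nut0_mid (a point): Centre of a brass hex nut, 14 mm across flats, 8 mm thick, 12 g. All four nuts lie at the bottom of the body's bore at the start.
- nut1_mid (a point): Centre of another of the four nuts.
- nut2_mid (a point): Centre of another of the four nuts.
- nut3_mid (a point): Centre of another of the four nuts.
- tray: Grey open parts tray, fixed to the bench: 200 mm (its x) by 160 mm (its y), walls 45 mm high and 4 mm thick, floor 4 mm thick. Origin under its centre.
- seat (a point): Centre of the top of the tester's black rubber seat, where the body's foot goes, 25 mm above the bench; its axes are the tester's. A steel rim of inside diameter 99 mm stands 6 mm above the rubber. The tester is fixed to the bench. A dial gauge 52 mm wide, reaching 90 mm above the bench, stands 58 mm in +x and 85 mm in +y of this point.
- pivot (a point): The hinge pin of the hand lever (axis along the tester's y), 88 mm above the bench; 30 mm in +x, 140 mm in +y and 63 mm above the seat. Under it stands the valve block, 42 mm wide in y, 70 mm high.
- lever (a joint): Angle of the tester's hand lever, rad: 0 at rest (raised), growing as the paddle is pressed down, 0.50 at the bottom stop; half-way is 0.25. A spring returns it to 0 when let go; the push needed at the paddle's centre is about 5 N at the start, 9 to 10 N half-way and 14 to 15 N at the stop.
- paddle (a point): Centre of the top face of the lever's black palm paddle (64 mm along the lever, 36 mm wide), 115 mm from the pivot; moves with the lever; z is its face normal. The lever points from the pivot to the tester's -x (towards the robot). Paddle top above the bench: 129 mm at rest (sloping up 0.30 rad), 101 mm half-way (up 0.05 rad), 72 mm at the stop. Free above and around.
- tailpiece: Bystander: a drain tailpiece, 95 mm tall, plain flange 86 mm wide and a straight 45 mm tube with a bead; empty, no side stem. Origin under its centre. May stand where the valve body stands in other starts.
- handle_rod: Bystander: a lever handle, 11 mm steel rod with a 100 mm square black grip, 290 mm long, lying near the back of the tray.
- gasket: Bystander: a flat black rubber gasket ring, 84 mm wide, 10 mm thick, lying at the back left.
- tape_roll: Bystander: a roll of brown tape standing on its side face, 90 mm wide, 48 mm high.
- spanner: Bystander: an open-ended steel spanner lying in front of the tester.
- marker: Bystander: a white marker pen with a black cap lying at the left.
Things that resemble listed ones, but are neither listed nor needed, are in the scene too. Leave any green or orange look-alike of the part that bears body_mid alone.

How it is judged:
On the way, in this order (a step that is already met when the one before it is completed fails the run):
1. the drain-valve body has been tipped well over, more than 80 degrees from upright (angle between body_mid's own z axis and vertical above 1.4 rad), for 0.1 s.
2. all four nuts are in the parts tray (x of nut0_mid in the frame of tray between -0.098 and 0.098 m and y of nut0_mid in the frame of tray between -0.078 and 0.078 m and z of nut0_mid in the frame of tray between 0 and 0.045 m and x of nut1_mid in the frame of tray between -0.098 and 0.098 m and y of nut1_mid in the frame of tray between -0.078 and 0.078 m and z of nut1_mid in the frame of tray between 0 and 0.045 m and x of nut2_mid in the frame of tray between -0.098 and 0.098 m and y of nut2_mid in the frame of tray between -0.078 and 0.078 m and z of nut2_mid in the frame of tray between 0 and 0.045 m and x of nut3_mid in the frame of tray between -0.098 and 0.098 m and y of nut3_mid in the frame of tray between -0.078 and 0.078 m and z of nut3_mid in the frame of tray between 0 and 0.045 m), for 0.2 s.
3. the body stands upright on the tester's seat and has been let go, the lever not yet pressed (horizontal distance between body_foot and seat below 0.007 m and z of body_foot in the frame of seat between -0.004 and 0.004 m and angle between body_mid's own z axis and vertical below 0.06 rad and contact force between each of the arm, the fingers and valve_body below 0.1 N and value of joint lever below 0.08 rad), for 0.2 s.
At the end, for the whole second after the job is handed in: All four nuts lie in the tray; the body stands on the seat, its foot within 7 mm of the seat's centre and 4 mm of its height, upright within 0.06 rad, at rest and not touched by the robot; the robot holds the lever between 0.18 and 0.32 rad (half-way 0.25), pushing with more than 3 N (all of step 2 and horizontal distance between body_foot and seat below 0.007 m and z of body_foot in the frame of seat between -0.004 and 0.004 m and angle between body_mid's own z axis and vertical below 0.06 rad and contact force between each of the arm, the fingers and valve_body below 0.1 N and value of joint lever between 0.18 and 0.32 rad and linear speed of valve_body below 0.02 m/s and contact force between any of the arm, the fingers and lever above 3 N); the arm keeps its last pose, push and grip.
It fails at once if the lever is pushed down to its stop (beyond 0.45 rad) (value of joint lever above 0.45 rad).
It fails at once if a bystander (tailpiece, handle rod, gasket, tape roll, spanner or marker) is moved by more than 30 mm (distance of any of tailpiece, handle_rod, gasket, tape_roll, spanner, marker from where it was at the start of the episode above 0.03 m).
It also fails if it takes over 67 s, if anything falls off the work surface, if the arm or the gripper's body presses on something with over 40 N, if the wrist force passes 120 N, or if a joint passes its speed limit or range.

## Working session

There is one attempt and no reset: what is moved stays moved. The work goes in short steps, Python scripts to look and compute and a tool call to move; the robot and the scene stay as the last step left them, time stands still between calls to the robot, and variables do not carry over. Pictures are saved under pics/ and viewed, and the job is handed in when it is done.

Besides the shell and the picture viewer there is one more tool, called by a JSON object that holds its "name" and its "arguments". step_arm: Moves the arm, as the interface text tells. Its arguments: {"type":"object","properties":{"motion":{"type":"array","items":{"type":"array","items":{"type":"number"}}}},"required":["motion"]}

```bash
ls; mkdir -p pics
python3 - <<'E'
from plant import monitor, eyes, manip
import cv2
print(monitor.state())
for c in ["scene","top"]:
    f=eyes.grab_frame(c); cv2.imwrite(f"pics/{c}0.png",f["pixels"][:,:,::-1]); print(c,f["mtx"],f["rvec"],f["tvec"])
    for n in ["body_mid","body_foot","body_mouth","tray","seat","pivot","paddle","tailpiece"]:
        print(n,[(d["uv"],d["p"]) for d in eyes.pinpoint(n,c)][:4])
E
```

```text
pics
{'time': 0.0, 'joint_pos': array([-1.30900019e+00,  5.33649894e-02,  1.61428997e+00, -5.78713802e-06,
        1.47599234e+00, -1.18989417e-01]), 'joint_vel': array([-1.58997074e-03,  1.79438989e-03, -3.70074822e-05, -2.92638933e-04,
        7.75377803e-04, -7.02521848e-05]), 'joint_efforts': array([-5.11965281e-04, -3.93688238e+01, -3.70175672e+01, -9.79650622e-05,
        7.12157664e-03,  8.62424713e-06]), 'tool_pos': array([ 0.23210963, -0.57957277,  0.20196044]), 'tool_rot': array([-1.02450004e-03,  9.81929409e-01,  1.89244762e-01, -7.61649718e-05]), 'contact_force': array([0.98872042, 0.15104853, 0.36100436]), 'ft_torque': array([ 0.00313668,  0.00212572, -0.01252035]), 'gripper_width': 1.0035958590739797}
scene [[581.418048     0.         322.16666689]
 [  0.         581.418048   242.44266086]
 [  0.           0.           1.        ]] [ 1.8890444   1.40833126 -0.64924662] [-0.21741108 -0.20475076  1.50526724]
body_mid [([419.6, 219.0], 0.92), ([328.4, 210.5], 0.87), ([401.1, 180.6], 0.74)]
body_foot [([328.6, 231.4], 0.76), ([415.1, 241.3], 0.72), ([400.4, 193.3], 0.69), (
[... 177 characters left out ...]
addle [([193.4, 237.3], 0.73)]
tailpiece [([445.7, 276.7], 0.7)]
top [[509.84715358   0.         323.81556435]
 [  0.         509.84715358 240.9646013 ]
 [  0.           0.           1.        ]] [ 2.15218081 -2.18981785  0.13306531] [0.06775725 0.51553777 0.98693514]
body_mid [([190.6, 292.4], 0.97), ([172.6, 379.5], 0.97), ([281.6, 342.0], 0.74)]
body_foot [([280.2, 337.1], 0.95), ([194.9, 296.5], 0.86), ([177.3, 297.1], 0.43), ([183.3, 290.3], 0.37)]
body_mouth [([162.5, 388.1], 0.86), ([178.9, 295.0], 0.84), ([278.2, 340.2], 0.57)]
tray []
seat [([490.9, 229.5], 0.82)]
pivot [([425.2, 221.6], 0.63)]
paddle [([442.4, 273.3], 0.7), ([189.0, 294.1], 0.38)]
tailpiece [([193.5, 230.2], 0.82)]
```

View pics/scene0.png

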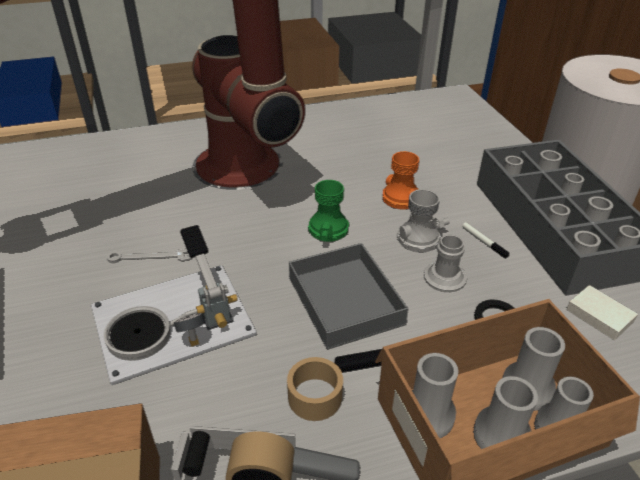

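View pics/top0.png

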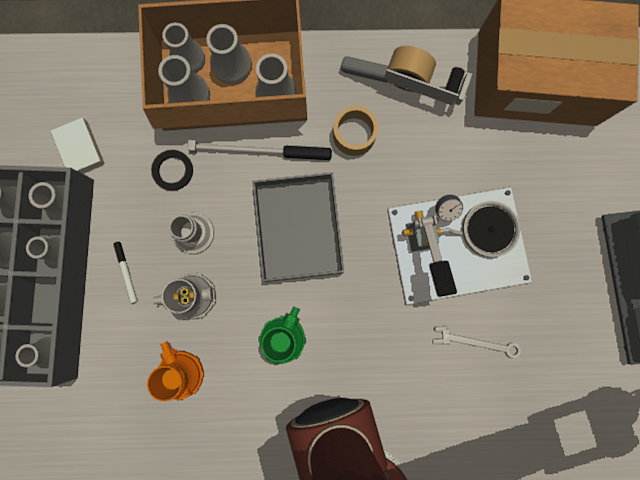

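Candidates: the stainless body with nuts is at top (187,297) and scene (420,220). The green look-alike is at top (283,340), the orange one at (172,375), and the tailpiece, which has no stem, at (190,233). Next I'll take close crops to check.

```bash
cat > h.py <<'E'
import numpy as np, cv2
from plant import monitor, eyes, manip
def cam(f):
    R,_=cv2.Rodrigues(np.array(f["rvec"],float)); return f["mtx"],R,np.array(f["tvec"],float).ravel()
def proj(f,P):
    K,R,t=cam(f); c=np.atleast_2d(P)@R.T+t; q=c@np.array(K).T; return q[:,:2]/q[:,2:]
def ray(f,uv,z):
    K,R,t=cam(f); d=R.T@np.linalg.inv(K)@np.array([uv[0],uv[1],1.]); o=-R.T@t
    return o+d*(z-o[2])/d[2]
def crop(f,x,y,w,h,s,name):
    im=f["pixels"][y:y+h,x:x+w,::-1]; cv2.imwrite(name,cv2.resize(im,None,fx=s,fy=s,interpolation=cv2.INTER_CUBIC))
E
python3 - <<'E'
from h import *
t=eyes.grab_frame("top"); s=eyes.grab_frame("scene")
import pickle; pickle.dump((t,s),open("f.pkl","wb"))
crop(t,120,240,130,100,6,"pics/c1.png"); crop(t,380,180,160,130,5,"pics/c2.png"); crop(t,240,165,120,125,4,"pics/c3.png"); crop(s,370,170,100,90,6,"pics/c4.png")
crop(s,80,210,190,170,4,"pics/c5.png")
for n,uv,z in [("foot",(194.9,296.5),0),("mouth",(178.9,295),.112),("mid",(190.6,292.4),.056),("seat",(490.9,229.5),.025),("paddle",(442.4,273.3),.129),("pivot",(425,221),.088),("tailp",(193,230),0)]:
    print(n,ray(t,uv,z).round(4))
print("seat s",ray(s,(136.1,329.8),.025).round(4),"paddle s",ray(s,(193.4,237.3),.129),ray(s,(419.6,219),.056))
# tray top corners
for uv in [(254,180),(332,174),(342,272),(263,281)]: print("tray rim",ray(t,uv,.045).round(4))
for uv in [(388,209),(511,188),(530,281),(407,304)]: print("plate",ray(t,uv,.012).round(4))
E
```

```text
foot [0.4115 0.3202 0.    ]
mouth [0.414  0.3222 0.112 ]
mid [0.4191 0.3151 0.056 ]
seat [ 0.5345 -0.2773  0.025 ]
paddle [ 0.444  -0.1502  0.129 ]
pivot [ 0.5447 -0.1317  0.088 ]
tailp [0.5467 0.3254 0.    ]
seat s [ 0.534 -0.28   0.025] paddle s [ 0.43307565 -0.15225475  0.129     ] [0.41401774 0.31844457 0.056     ]
tray rim [0.6385 0.1951 0.045 ]
tray rim [0.6482 0.0404 0.045 ]
tray rim [0.4535 0.0248 0.045 ]
tray rim [0.4387 0.1783 0.045 ]
plate [ 0.5818 -0.0735  0.012 ]
plate [ 0.6214 -0.3279  0.012 ]
plate [ 0.4303 -0.3552  0.012 ]
plate [ 0.3889 -0.1054  0.012 ]
```

View pics/c1.png

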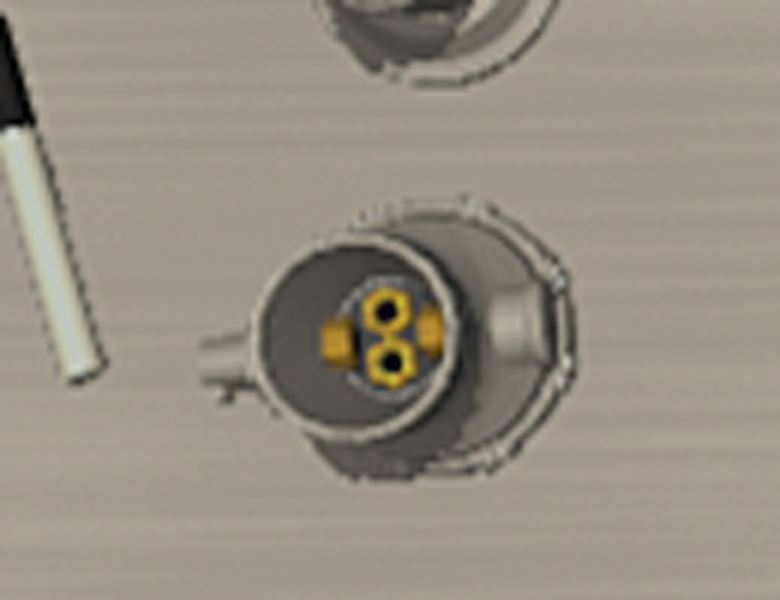

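View pics/c2.png

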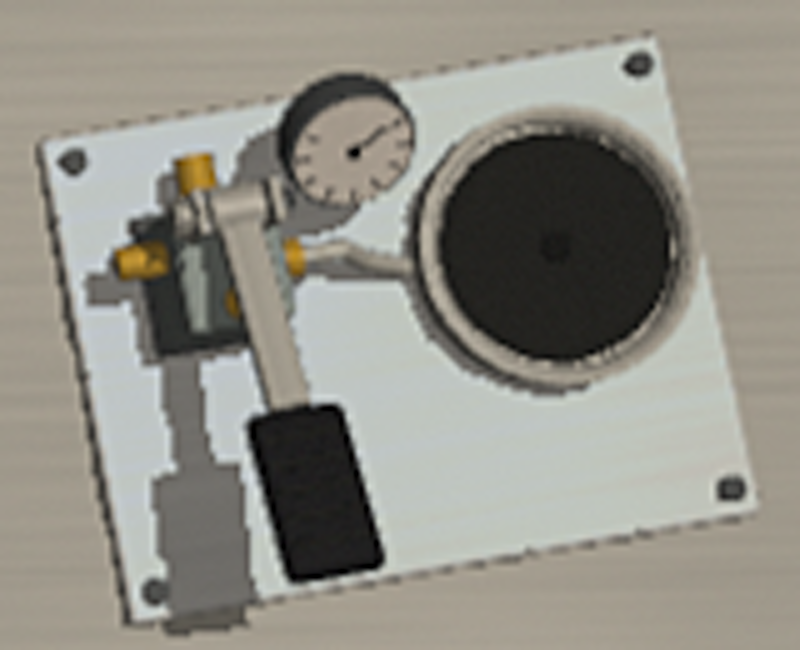

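View pics/c3.png

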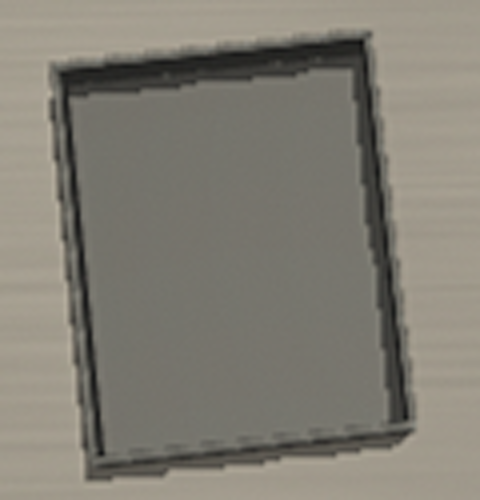

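View pics/c4.png

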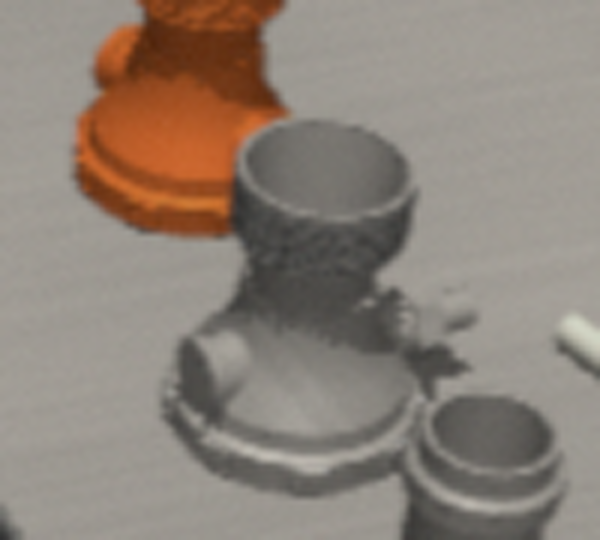

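View pics/c5.png

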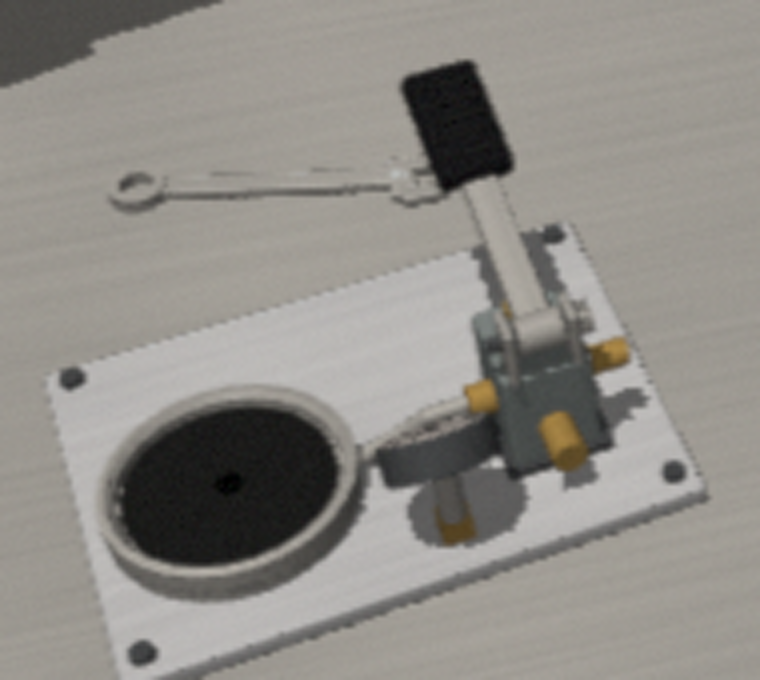

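The crop confirms it: steel body, nuts in the mouth, stem towards image left. Next I'll measure positions and prepare the grasp pose with the tool tilted 45° and the jaws lateral.

```bash
cat >> h.py <<'E'
from scipy.spatial.transform import Rotation as Rot
def q2R(q): return Rot.from_quat([q[1],q[2],q[3],q[0]])
def toolR(az,th,roll=0):  # pointing az, th below horizontal, y lateral
    t=np.array([np.cos(az)*np.cos(th),np.sin(az)*np.cos(th),-np.sin(th)])
    y=np.array([-np.sin(az),np.cos(az),0]); x=np.cross(y,t)
    return Rot.from_matrix(np.c_[x,y,t])*Rot.from_rotvec([0,0,roll])
def tri(fs,uvs):
    A=[];b=[]
    for f,uv in zip(fs,uvs):
        K,R,t=cam(f); d=R.T@np.linalg.inv(K)@np.array([uv[0],uv[1],1.]); d/=np.linalg.norm(d); o=-R.T@t
        P=np.eye(3)-np.outer(d,d); A.append(P); b.append(P@o)
    return np.linalg.lstsq(np.vstack(A),np.hstack(b),rcond=None)[0]
def st():
    s=monitor.state(); return s
E
python3 - <<'E'
from h import *
import pickle; t,s=pickle.load(open("f.pkl","rb"))
from scipy.optimize import least_squares
# rim centre
rt=((357-2.5)/6+120,(336-2.5)/6+240); rs=((325-2.5)/6+370,(179-2.5)/6+170)
print("rim top",ray(t,rt,.112).round(4),"scene",ray(s,rs,.112).round(4),"tri",tri([t,s],[rt,rs]).round(4))
a=((555-2)/5+380,(246-2)/5+180); b=((229-1.5)/4+80,(482-1.5)/4+210)
print("seat",ray(t,a,.025).round(4),ray(s,b,.025).round(4),tri([t,s],[a,b]).round(4))
# stem tip
a=((205-2.5)/6+120,(360-2.5)/6+240); b=((470)/6+370,(308)/6+170)
print("stem tip",ray(t,a,.03).round(4),ray(s,b,.03).round(4))
# ring nut in top: right edge etc. check foot circle
c=np.array([ray(t,rt,.112)[0],ray(t,rt,.112)[1]])
for r in (t,s): print(proj(r,[[c[0],c[1],.0],[c[0],c[1],.112],[.434,-.153,.129]]).round(1))
print("mouths orange/green",ray(t,(162.5,388),.112),ray(t,(278.2,340.2),.112))
for uv in [(t,(386/6+120,309/6+240)),(t,(391/6+120,362/6+240))]: print("nut",ray(*uv,.07))
E
```

```text
rim top [0.413  0.3218 0.112 ] scene [0.4208 0.3177 0.112 ] tri [0.4128 0.3229 0.1056]
seat [ 0.536  -0.2768  0.025 ] [ 0.5352 -0.2788  0.025 ] [ 0.5358 -0.2778  0.0252]
stem tip [0.4067 0.3932 0.03  ] [0.4091 0.3924 0.03  ]
[[194.1 295.7]
 [179.1 295.6]
 [444.2 278.9]]
[[417.9 238.7]
 [424.  197. ]
 [193.1 237.7]]
mouths orange/green [0.25155397 0.34886205 0.112     ] [0.33063947 0.14457111 0.112     ]
nut [0.42078311 0.32341799 0.07      ]
nut [0.40424729 0.32166321 0.07      ]
```

{"name": "step_arm", "arguments": {"motion": [[0.54,0.56,0.3,0,0,0,0],[0.54,0.56,0.3,0,0,0,0],[0.54,0.56,0.3,0,0,0,0],[0.54,0.56,0.3,0,0,0,0],[0.54,0.56,0.3,0,0,0,0],[0.54,0.56,0.3,0,0,0,0],[0.54,0.56,0.3,0,0,0,0],[0.54,0.56,0.3,0,0,0,0],[0.54,0.56,0.3,0,0,0,0]]}}

```text
time: 1.9
tool_pos: [0.505, -0.2975, 0.356]
tool_rot: [0.001, 0.982, 0.191, 0.002]
contact_force: [-0.2, -0.8, 0.3]
gripper_width: 1.001
```

```bash
cat > rec.py <<'E'
from h import *
import json
s=monitor.state()
open("log.jsonl","a").write(json.dumps([list(map(float,s["joint_pos"])),list(map(float,s["tool_pos"])),list(map(float,s["tool_rot"]))])+"\n")
print(s["time"],"q",s["joint_pos"].round(3),"p",s["tool_pos"].round(4),"r",s["tool_rot"].round(4),"F",s["contact_force"].round(2),"g",round(s["gripper_width"],3))
E
python3 rec.py
```

```text
1.9 q [-6.600e-01 -8.700e-02  1.501e+00  1.000e-03  1.724e+00  5.260e-01] p [ 0.505  -0.2975  0.356 ] r [0.0012 0.9815 0.1914 0.0017] F [-0.15 -0.82  0.31] g 1.001
```

```bash
cat > mv.py <<'E'
from h import *
import sys
# usage: az th roll px py pz -> scaled shift/turn from current measured
def need(p,R):
    s=monitor.state(); d=(np.array(p)-s["tool_pos"])/.5
    w=(R*q2R(s["tool_rot"]).inv()).as_rotvec()/1.5
    print("shift",d.round(4),"turn",w.round(4),"rows",np.linalg.norm(d)*10, np.degrees(np.linalg.norm(w)*1.5)/8.59)
if __name__=="__main__":
    a=list(map(float,sys.argv[1:])); need(a[3:6],toolR(*a[:3]))
E
python3 mv.py .66 .785 3.1416 .3725 .289 .22; python3 mv.py .66 1.1 3.1416 .3725 .289 .3
```

```text
shift [-0.265   1.1731 -0.2721] turn [ 0.2629 -0.4528  0.1745] rows 12.330379165067697 5.521528514845273
shift [-0.265   1.1731 -0.1121] turn [ 0.1578 -0.2702  0.1803] rows 12.078596301658628 3.613602017465681
```

{"name": "step_arm", "arguments": {"motion": [[0,0.2,0,0,0,0,0],[0,0.3,0,0,0,0,0],[0,0.4,0,0,0,0,0],[0,0.5,0,0,0,0,0],[0,0.6,0,0,0,0,0],[-0.05,0.7,0,0.05,-0.09,0.03,0],[-0.1,0.8,0,0.1,-0.17,0.07,0],[-0.15,0.9,-0.05,0.15,-0.26,0.1,0],[-0.2,0.98,-0.1,0.2,-0.34,0.13,0],[-0.2,0.98,-0.1,0.26,-0.45,0.17,0]]}}

```text
time: 2.9
tool_pos: [0.4147, 0.1762, 0.3094]
tool_rot: [-0.116, 0.892, 0.289, 0.327]
contact_force: [-99.3, -21.9, 25.7]
gripper_width: 1.0
```

```bash
python3 rec.py;  python3 mv.py .66 .785 3.1416 .3725 .289 .17
python3 - <<'E'
from h import *
f=eyes.grab_frame("wrist"); print(f["mtx"],f["hand_eye"]); cv2.imwrite("pics/w1.png",f["pixels"][:,:,::-1])
E
```

```text
2.9 q [-0.078 -1.012  2.299  0.467  1.316  0.873] p [0.4147 0.1762 0.3094] r [-0.1162  0.8922  0.2892  0.3269] F [-99.25 -21.87  25.69] g 1.0
shift [-0.0843  0.2255 -0.2787] turn [ 0.0214 -0.0485  0.017 ] rows 3.6832993537032532 0.5571787873493732
[[361.43105571   0.         328.71814187]
 [  0.         361.43105571 236.38303912]
 [  0.           0.           1.        ]] [[ 1.16130307e-03 -9.51246853e-01 -3.08428396e-01  7.93421380e-02]
 [ 9.99999320e-01  1.13867528e-03  2.53352180e-04  2.53361617e-04]
 [ 1.10199326e-04 -3.08428481e-01  9.51247528e-01 -1.69431869e-01]
 [ 0.00000000e+00  0.00000000e+00  0.00000000e+00  1.00000000e+00]]
```

View pics/w1.png

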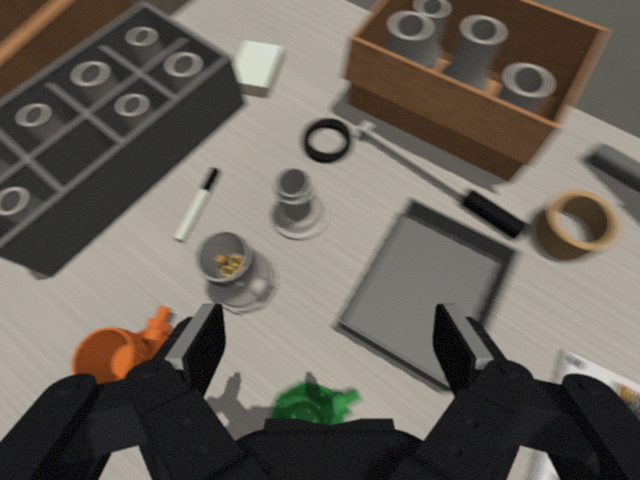

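```bash
python3 rec.py
python3 - <<'E'
from h import *
import json
from scipy.optimize import least_squares
L=[json.loads(l) for l in open("log.jsonl")]
L.append([[-1.30900019e+00,  5.33649894e-02,  1.61428997e+00,0,1.47599234e+00, -1.18989417e-01],[ 0.23210963, -0.57957277,  0.20196044],[-1.02450004e-03,  9.81929409e-01,  1.89244762e-01, -7.61649718e-05]])
def fk(q,p):
    h,a,L1,L2,e3,d6,lat=p
    R=Rot.from_euler('z',q[0]); x=np.array([0,0,h])
    x=x+R.apply([a,lat,0])
    R=R*Rot.from_euler('y',q[1]); x=x+R.apply([0,0,L1])
    R=R*Rot.from_euler('y',q[2]); x=x+R.apply([e3,0,L2])
    R=R*Rot.from_euler('z',q[3]); R=R*Rot.from_euler('y',q[4]); 
    x=x+R.apply([0,0,d6]); R=R*Rot.from_euler('z',q[5])
    return x,R
for q,p,r in L:
    R=fk(q,[0]*7)[1]; print((R.inv()*q2R(r)).as_rotvec().round(3))
res=least_squares(lambda P:np.hstack([fk(q,P)[0]-p for q,p,r in L]),[.3,0,.4,.4,0,.25,0.07])
print(res.x.round(4),np.abs(res.fun).max())
E
```

```text
2.95 q [-0.074 -1.007  2.323  0.471  1.313  0.872] p [0.411  0.1792 0.2898] r [-0.1233  0.8954  0.2885  0.3159] F [ -6.82   0.23 -22.85] g 0.999
[-0.     0.     1.571]
[-0.     0.     1.571]
[-0.     0.     1.571]
[ 0.    -0.     1.571]
[ 0.238  -0.      0.4264  0.6099  0.0957  0.3076  0.0742] 8.587996779829687e-07
```

```bash
cat > kin.py <<'E'
from h import *
from scipy.optimize import least_squares
P=[0.238,0,0.4264,0.6099,0.0957,0.3076,0.0742]
LO=np.array([-3.01,-1.01,.06,-1.02,.09,-3.14]); HI=np.array([3.01,2.22,2.58,4.17,2.62,3.14])
def fk(q,full=False):
    h,a,L1,L2,e3,d6,lat=P
    c,s=np.cos,np.sin
    def ry(t): return np.array([[c(t),0,s(t)],[0,1,0],[-s(t),0,c(t)]])
    def rz(t): return np.array([[c(t),-s(t),0],[s(t),c(t),0],[0,0,1]])
    R=rz(q[0]); x=np.array([0,0,h])+R@[a,lat,0]
    R=R@ry(q[1]); x=x+R@[0,0,L1]; el=x
    R=R@ry(q[2]); x=x+R@[e3,0,L2]; w=x
    R=R@rz(q[3])@ry(q[4]); x=x+R@[0,0,d6]; R=R@rz(q[5]+np.pi/2)
    return (x,R,el,w) if full else (x,R)
M=.05
def ik(p,R,seed):
    Rm=R.as_matrix() if hasattr(R,"as_matrix") else R
    def f(q):
        x,r=fk(q); return np.r_[(x-p)*5,(r-Rm).ravel()]
    s=least_squares(f,np.clip(seed,LO+M+1e-3,HI-M-1e-3),bounds=(LO+M,HI-M),max_nfev=80)
    return s.x,np.linalg.norm(s.fun)
SEEDS=[[z,b,c,d,1.3,e] for z in(-.5,.6) for b in(-.5,.3) for c in (1.9,) for d in(0,1.2,3.0) for e in(-1.5,1.5)]
def ikall(p,R,seeds=SEEDS):
    out=[]
    for s in seeds:
        q,e=ik(p,R,s)
        if e<2e-3 and not any(np.abs(q-o).max()<.05 for o in out): out.append(q)
    return out
E
cat > srch.py <<'E'
from kin import *
g=np.array([.414,.321,.099])
for th in (1.571,1.25,1.0,.785,.6):
  for az in np.arange(-1.0,2.6,.4):
    for roll in (0,np.pi):
        R=toolR(az,th,roll); t=R.as_matrix()[:,2]
        s=ikall(g+.026*t,R)
        for q in s: print(th,round(az,2),round(roll,1),q.round(2))
E
time python3 srch.py
```

```text
1.571 -1.0 0 [ 0.52 -0.07  1.96  0.    1.25 -0.05]
1.571 -1.0 3.1 [ 0.52 -0.07  1.96  0.    1.25  3.09]
1.571 -0.6 0 [ 0.52 -0.07  1.96  0.    1.25 -0.45]
1.571 -0.6 3.1 [ 0.52 -0.07  1.96  0.    1.25  2.69]
1.571 -0.2 0 [ 0.52 -0.07  1.96  0.    1.25 -0.85]
1.571 -0.2 3.1 [ 0.52 -0.07  1.96  0.    1.25  2.29]
1.571 0.2 0 [ 0.52 -0.07  1.96  0.    1.25 -1.25]
1.571 0.2 3.1 [ 0.52 -0.07  1.96  0.    1.25  1.89]
1.571 0.6 0 [ 0.52 -0.07  1.96 -0.    1.25 -1.65]
1.571 0.6 3.1 [ 0.52 -0.07  1.96 -0.    1.25  1.49]
1.571 1.0 0 [ 0.52 -0.07  1.96 -0.    1.25 -2.05]
1.571 1.0 3.1 [ 0.52 -0.07  1.96 -0.    1.25  1.09]
1.571 1.4 0 [ 0.52 -0.07  1.96 -0.    1.25 -2.45]
1.571 1.4 3.1 [ 0.52 -0.07  1.96 -0.    1.25  0.69]
1.571 1.8 0 [ 0.52 -0.07  1.96 -0.    1.25 -2.85]
1.571 1.8 3.1 [ 0.52 -0.07  1.96 -0.    1.25  0.29]
1.571 2.2 0 [ 0.52 -0.07  1.96 -0.    1.25  3.03]
1.571 2.2 3.1 [ 0.52 -0.07  1.96 -0.    1.25 -0.11]
1.25 -1.0 0 [ 0.69 -0.02  1.93 -0.33  1.28  0.22]
1.25 -1.0 3.1 [ 0.69 -0.02  1.93 -0.33  1.28 -2.92]
1.25 -0.6 0 [ 0.68 -0.1   2.02 -0.34  1.15 -0.16]
1.25 -0.6 3.1 [ 0.68 -0.
[... 2202 characters left out ...]
27  2.29  0.89  1.05 -0.14]
0.785 1.8 0 [ 0.11 -0.06  2.11  0.81  1.32  2.72]
0.785 1.8 3.1 [ 0.11 -0.06  2.11  0.81  1.32 -0.42]
0.785 2.2 0 [0.16 0.12 1.93 0.68 1.53 2.49]
0.785 2.2 3.1 [ 0.16  0.12  1.93  0.68  1.53 -0.65]
0.6 -1.0 0 [ 0.94  0.26  1.84 -0.88  1.54  0.63]
0.6 -1.0 3.1 [ 0.94  0.26  1.84 -0.88  1.54 -2.51]
0.6 1.0 3.1 [ 0.17 -0.48  2.51  1.17  0.72 -0.04]
0.6 1.4 0 [ 0.05 -0.23  2.34  1.12  1.11  2.78]
0.6 1.4 3.1 [ 0.05 -0.23  2.34  1.12  1.11 -0.36]
0.6 1.8 0 [0.04 0.01 2.12 0.97 1.4  2.58]
0.6 1.8 3.1 [ 0.04  0.01  2.12  0.97  1.4  -0.57]
0.6 2.2 0 [0.11 0.21 1.9  0.8  1.63 2.41]
0.6 2.2 3.1 [ 0.11  0.21  1.9   0.8   1.63 -0.73]
real	0m46.526s
user	0m46.728s
sys	0m0.100s
```

```bash
cat > srch2.py <<'E'
from kin import *
g=np.array([.414,.321,.099])
th=.785
q0=monitor.state()["joint_pos"]
for azg in (1.0,1.2,1.4,1.6):
  R=toolR(azg,th,np.pi); qg,e=ik(g+.026*R.as_matrix()[:,2],R,[.2,-.3,2.3,.8,1,0]); print("GRASP",azg,qg.round(2),round(e,4))
  qt,e=ik(g+[0,0,.25]+.026*R.as_matrix()[:,2],R,qg); print("  lift",qt.round(2),round(e,4))
  a=R.inv().apply([0,0,1])
  for azp in (.4,.8,1.2,1.6,2.0):
    for thp in (0,.2):
      for dr in (np.pi,2.8,2.4):
        Rp=toolR(azp,thp,np.pi+dr); ap=Rp.apply(a); tilt=np.degrees(np.arccos(ap[2]))
        if tilt<125: continue
        m=np.array([.54,.11,.13]); gp=m-.013*ap; t=Rp.as_matrix()[:,2]
        for sd in ([.2,-.3,2.3,1.3,1,2.8],[.2,-.3,2.3,.5,1,2.]):
            q,e=ik(gp+.026*t,Rp,sd)
            if e<2e-3: print("  pour",azp,thp,round(dr,2),"tilt",round(tilt),q.round(2), "a",ap.round(2)); break
  for azs in (-1.,-.5,-.1,.3,.7,1.1,1.5):
    Rs=toolR(azs,th,np.pi); q,e=ik(np.array([.536,-.278,.124])+.026*Rs.as_matrix()[:,2],Rs,[-.5,-.3,2.,.4,1,0])
    if azg==1.0: print("  seat",azs,q.round(2),round(e,4))
E
python3 srch2.py
```

```text
GRASP 1.0 [ 0.25 -0.47  2.43  0.81  0.73  0.32] 0.0
  lift [ 0.25 -0.73  2.16  0.56  1.15  0.73] 0.0
  pour 0.8 0 3.14 tilt 135 [-0.45  0.06  2.37  1.82  1.36  2.26] a [-0.49 -0.51 -0.71]
  pour 0.8 0 2.8 tilt 132 [-0.44  0.06  2.37  1.82  1.36  1.91] a [-0.32 -0.67 -0.67]
  pour 1.2 0 3.14 tilt 135 [-0.48  0.26  2.13  1.49  1.64  2.32] a [-0.26 -0.66 -0.71]
  pour 1.2 0 2.8 tilt 132 [-0.48  0.26  2.13  1.49  1.64  1.98] a [-0.04 -0.74 -0.67]
  pour 1.6 0 3.14 tilt 135 [-0.42  0.44  1.87  1.26  1.89  2.34] a [ 0.02 -0.71 -0.71]
  pour 1.6 0 2.8 tilt 132 [-0.42  0.44  1.88  1.25  1.9   2.  ] a [ 0.26 -0.7  -0.67]
  pour 2.0 0 3.14 tilt 135 [-0.32  0.6   1.63  1.05  2.14  2.33] a [ 0.29 -0.64 -0.71]
  pour 2.0 0 2.8 tilt 132 [-0.32  0.6   1.64  1.05  2.14  1.98] a [ 0.51 -0.54 -0.67]
  seat -1.0 [-0.42 -0.2   2.18 -0.76  0.6   2.67] 0.0
  seat -0.5 [-0.65 -0.31  2.27  0.27  0.41  1.21] 0.0
  seat -0.1 [-0.83 -0.25  2.22  0.82  0.7   0.32] 0.0
  seat 0.3 [-0.93 -0.09  2.09  0.89  1.04 -0.09] 0.0
  seat 0.7 [-0.95  0.09  1.91  0.81  1.32 -0.36] 0.0
  seat 1.1 [-0.91  0.26  1.71  0.69  1.
[... 1745 characters left out ...]
.08] 0.0
  pour 0.8 0 3.14 tilt 135 [-0.45  0.06  2.37  1.82  1.36  2.26] a [-0.49 -0.51 -0.71]
  pour 0.8 0 2.8 tilt 132 [-0.44  0.06  2.37  1.82  1.36  1.91] a [-0.32 -0.67 -0.67]
  pour 1.2 0 3.14 tilt 135 [-0.48  0.26  2.13  1.49  1.64  2.32] a [-0.26 -0.66 -0.71]
  pour 1.2 0 2.8 tilt 132 [-0.48  0.26  2.13  1.49  1.64  1.98] a [-0.04 -0.74 -0.67]
  pour 1.6 0 3.14 tilt 135 [-0.42  0.44  1.87  1.26  1.89  2.34] a [ 0.02 -0.71 -0.71]
  pour 1.6 0 2.8 tilt 132 [-0.42  0.44  1.88  1.25  1.9   2.  ] a [ 0.26 -0.7  -0.67]
  pour 2.0 0 3.14 tilt 135 [-0.32  0.6   1.63  1.05  2.14  2.33] a [ 0.29 -0.64 -0.71]
  pour 2.0 0 2.8 tilt 132 [-0.32  0.6   1.64  1.05  2.14  1.98] a [ 0.51 -0.54 -0.67]
```

```bash
cat > plan.py <<'E'
from kin import *
def path(p0,R0,wps,q0,verbose=True):
    """wps: list of (p,R,n rows)"""
    q=np.array(q0); p=np.array(p0); R=R0
    for i,(p1,R1,n) in enumerate(wps):
        w=(R1*R.inv()).as_rotvec(); d=np.array(p1)-p; mx=0; mar=9; eb=0
        for k in range(1,n+1):
            qn,e=ik(p+d*k/n,Rot.from_rotvec(w*k/n)*R,q)
            mx=max(mx,(np.abs(qn-q)/.1/np.array([2.57,2.57,3.14,3.14,3.14,3.14])).max()); mar=min(mar,(qn-LO).min(),(HI-qn).min()); eb=max(eb,e); q=qn
        print(i,"shift",(d/.5).round(3),"turn",(w/1.5).round(3),"n",n,"deg/row",round(np.degrees(np.linalg.norm(w))/n,1),"mm/row",round(np.linalg.norm(d)*1e3/n),"spd",round(mx,2),"mar",round(mar,2),"err",round(eb,4),"q",q.round(2),"wristpt",fk(q,True)[3].round(2))
        p=np.array(p1);R=R1
    return q
E
cat > p1.py <<'E'
from plan import *
s=monitor.state()
for az,th in ((1.5,.6),(1.3,.6),(1.5,.7)):
    print(az,th)
    R=toolR(az,th,np.pi); t=R.as_matrix()[:,2]; g=np.array([.414,.321,.099])+.026*t
    q=path(s["tool_pos"],q2R(s["tool_rot"]),[(s["tool_pos"]+[0.02,0,.05],q2R(s["tool_rot"]),3),(g-.12*t+[0,0,.1],R,10),(g-.12*t,R,5),(g,R,8),(g+[0,0,.15],R,8)],s["joint_pos"])
    a=R.inv().apply([0,0,1])
    for azp in (.7,.9,1.1):
        Rp=toolR(azp,.25,0);ap=Rp.apply(a); m=np.array([.55,.12,.14]); tp=m-.013*ap+.026*Rp.as_matrix()[:,2]
        path(g+[0,0,.15],R,[(tp+[0,0,.12],toolR(azp,.25,np.pi),10),(tp+[0,0,.12],toolR(azp,.25,np.pi+1.57),10),(tp+[0,0,.12],toolR(azp,.25,np.pi+3.14),10),(tp,Rp,4)],q); print(np.degrees(np.arccos(ap[2])))
    for azs in (0,.3,.6):
        Rs=toolR(azs,th,np.pi); print(azs,ik(np.array([.536,-.278,.124])+.026*Rs.as_matrix()[:,2],Rs,[-.5,-.3,2.,.8,1,0]))
E
python3 p1.py
```

```text
1.5 0.6
0 shift [0.04 0.   0.1 ] turn [0. 0. 0.] n 3 deg/row 0.0 mm/row 18 spd 0.18 mar 0.05 err 0.0147 q [-0.07 -0.91  2.2   0.46  1.34  0.89] wristpt [0.28 0.06 0.58]
1 shift [-0.045  0.129 -0.175] turn [ 0.156 -0.116  0.568] n 10 deg/row 5.2 mm/row 11 spd 0.39 mar 0.1 err 0.0 q [-0.22 -0.5   2.22  0.96  1.6  -0.21] wristpt [ 0.39 -0.01  0.43]
2 shift [ 0.   0.  -0.2] turn [0. 0. 0.] n 5 deg/row 0.0 mm/row 20 spd 0.14 mar 0.28 err 0.0 q [-0.22 -0.36  2.3   0.96  1.48 -0.39] wristpt [ 0.39 -0.01  0.33]
3 shift [ 0.014  0.198 -0.136] turn [0. 0. 0.] n 8 deg/row 0.0 mm/row 15 spd 0.12 mar 0.27 err 0.0 q [ 0.04 -0.16  2.28  1.08  1.19 -0.42] wristpt [0.4  0.09 0.26]
4 shift [0.  0.  0.3] turn [0. 0. 0.] n 8 deg/row 0.0 mm/row 19 spd 0.17 mar 0.3 err 0.0 q [ 0.04 -0.43  2.2   0.99  1.37 -0.11] wristpt [0.4  0.09 0.41]
0 shift [ 0.322 -0.4    0.056] turn [ 0.214 -0.109 -0.528] n 10 deg/row 5.0 mm/row 26 spd 0.23 mar 0.19 err 0.0 q [-0.35 -0.52  2.39  1.46  1.01 -0.2 ] wristpt [ 0.35 -0.05  0.34]
1 shift [0. 0. 0.] turn [ 0.776  0.653 -0.259] n 10 deg/row 9.0 mm/row 0 spd 0.5 mar 0.19 err
[... 8224 characters left out ...]
.0 mm/row 0 spd 0.5 mar 0.36 err 0.0 q [-0.43 -0.21  2.17  1.35  1.44  2.78] wristpt [ 0.43 -0.11  0.34]
3 shift [ 0.    0.   -0.24] turn [ 0.     0.001 -0.   ] n 4 deg/row 0.0 mm/row 30 spd 0.27 mar 0.39 err 0.0 q [-0.43  0.03  2.19  1.4   1.38  2.51] wristpt [ 0.43 -0.11  0.22]
125.56900946257183
0 (array([-0.89007529, -0.21595648,  2.23208217,  1.00911022,  0.77858355,
        0.05190901]), np.float64(9.15900180956139e-16))
0.3 (array([-0.95917468, -0.07954718,  2.11257487,  0.99554781,  1.05045032,
       -0.1904984 ]), np.float64(2.0280046629363643e-09))
0.6 (array([-0.97863797,  0.06708415,  1.96671731,  0.92274564,  1.28453617,
       -0.36913696]), np.float64(1.1211865471729087e-11))
```

{"name": "step_arm", "arguments": {"motion": [[0.02,0,0.05,0,0,0,0],[0.04,0,0.1,0.01,-0.01,0.04,0],[0.04,0.02,0.08,0.03,-0.02,0.11,0],[0.03,0.03,0.06,0.05,-0.04,0.18,0],[0.03,0.05,0.04,0.07,-0.05,0.25,0],[0.02,0.06,0.02,0.09,-0.06,0.32,0],[0.02,0.08,0,0.11,-0.08,0.39,0],[0.01,0.1,-0.03,0.13,-0.1,0.46,0],[0,0.12,-0.06,0.15,-0.11,0.53,0],[0,0.13,-0.075,0.156,-0.116,0.568,0]]}}

```text
time: 3.95
tool_pos: [0.4148, 0.2397, 0.2697]
tool_rot: [-0.316, 0.644, 0.6, 0.353]
contact_force: [0.3, 0.7, 1.4]
gripper_width: 1.003
```

```bash
python3 rec.py
cat > p2.py <<'E'
from plan import *
s=monitor.state()
R=toolR(1.5,.6,np.pi); t=R.as_matrix()[:,2]; g=np.array([.414,.321,.099])+.026*t
print(g)
path(s["tool_pos"],q2R(s["tool_rot"]),[(g-.12*t,R,5),(g,R,8)],s["joint_pos"])
f=eyes.grab_frame("wrist"); cv2.imwrite("pics/w2.png",f["pixels"][:,:,::-1])
H=f["hand_eye"]
for n in ("body_mouth","body_mid"):
  for d in eyes.pinpoint(n,"wrist"):
    Rt=q2R(s["tool_rot"]).as_matrix(); c=np.linalg.inv(f["mtx"])@[*d["uv"],1]
    dw=Rt@(H[:3,:3]@c); o=s["tool_pos"]+Rt@H[:3,3]; z=.112 if n=="body_mouth" else .056
    print(n,d["uv"],d["p"],(o+dw*(z-o[2])/dw[2]).round(4))
E
python3 p2.py
```

```text
3.95 q [-0.232 -0.512  2.207  0.975  1.618 -0.201] p [0.4148 0.2397 0.2697] r [-0.316   0.6445  0.5999  0.3535] F [0.26 0.72 1.42] g 1.003
[0.41551793 0.34240497 0.0843193 ]
0 shift [-0.013  0.008 -0.235] turn [-0.011  0.012  0.006] n 5 deg/row 0.3 mm/row 24 spd 0.15 mar 0.28 err 0.0 q [-0.22 -0.36  2.3   0.96  1.48 -0.39] wristpt [ 0.39 -0.01  0.33]
1 shift [ 0.014  0.198 -0.136] turn [0. 0. 0.] n 8 deg/row 0.0 mm/row 15 spd 0.12 mar 0.27 err 0.0 q [ 0.04 -0.16  2.28  1.08  1.19 -0.42] wristpt [0.4  0.09 0.26]
body_mouth [314.4, 291.6] 0.88 [0.4108 0.3241 0.112 ]
body_mouth [165.3, 282.6] 0.64 [0.2614 0.3449 0.112 ]
body_mouth [318.2, 316.3] 0.63 [0.4129 0.297  0.112 ]
body_mid [183.9, 309.4] 0.88 [0.2637 0.3437 0.056 ]
body_mid [320.5, 311.8] 0.64 [0.4172 0.3298 0.056 ]
body_mid [336.1, 251.1] 0.59 [0.4427 0.4134 0.056 ]
```

View pics/w2.png

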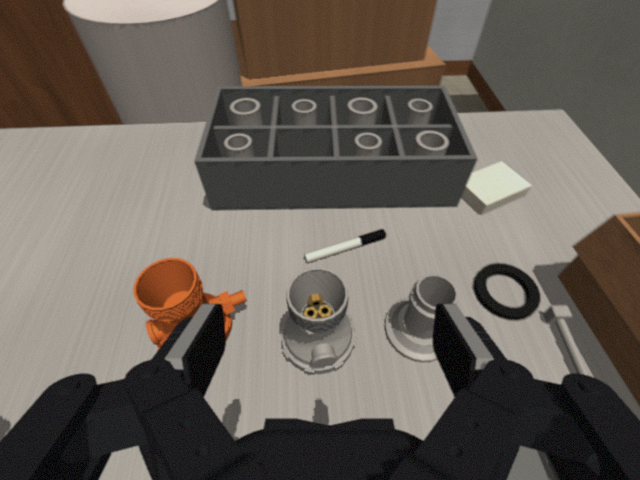

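{"name": "step_arm", "arguments": {"motion": [[-0.005,0,-0.06,0,0,0,0],[-0.01,0,-0.12,-0.005,0.006,0.003,0],[-0.013,0.005,-0.18,-0.011,0.012,0.006,0],[-0.013,0.008,-0.235,-0.011,0.012,0.006,0],[-0.011,0.035,-0.255,-0.011,0.012,0.006,0],[-0.009,0.065,-0.275,-0.011,0.012,0.006,0],[-0.007,0.095,-0.295,-0.011,0.012,0.006,0],[-0.005,0.12,-0.313,-0.011,0.012,0.006,0],[-0.004,0.145,-0.33,-0.011,0.012,0.006,0],[-0.004,0.15,-0.333,-0.011,0.012,0.006,0]]}}

```text
time: 5.1
tool_pos: [0.4131, 0.3155, 0.1062]
tool_rot: [-0.316, 0.647, 0.603, 0.342]
contact_force: [-0.3, 0.1, -0.3]
gripper_width: 1.002
```

```bash
python3 rec.py; sed -i 's/w2.png/w3.png/' p2.py; python3 p2.py
```

```text
5.1 q [-0.03  -0.238  2.3    1.042  1.266 -0.399] p [0.4131 0.3155 0.1062] r [-0.316   0.6474  0.6032  0.3424] F [-0.29  0.11 -0.26] g 1.002
[0.41551793 0.34240497 0.0843193 ]
0 shift [-0.009 -0.144  0.092] turn [0.001 0.003 0.001] n 5 deg/row 0.1 mm/row 17 spd 0.15 mar 0.27 err 0.0 q [-0.22 -0.36  2.3   0.96  1.48 -0.39] wristpt [ 0.39 -0.01  0.33]
1 shift [ 0.014  0.198 -0.136] turn [0. 0. 0.] n 8 deg/row 0.0 mm/row 15 spd 0.12 mar 0.27 err 0.0 q [ 0.04 -0.16  2.28  1.08  1.19 -0.42] wristpt [0.4  0.09 0.26]
body_mouth [37.9, 241.3] 0.95 [0.2607 0.3464 0.112 ]
body_mouth [325.1, 261.8] 0.87 [0.4127 0.3228 0.112 ]
body_mid [326.7, 308.4] 0.78 [0.4136 0.3242 0.056 ]
body_mid [96.6, 293.0] 0.69 [0.2639 0.3458 0.056 ]
body_mid [490.4, 329.8] 0.67 [0.5132 0.3028 0.056 ]
```

View pics/w3.png

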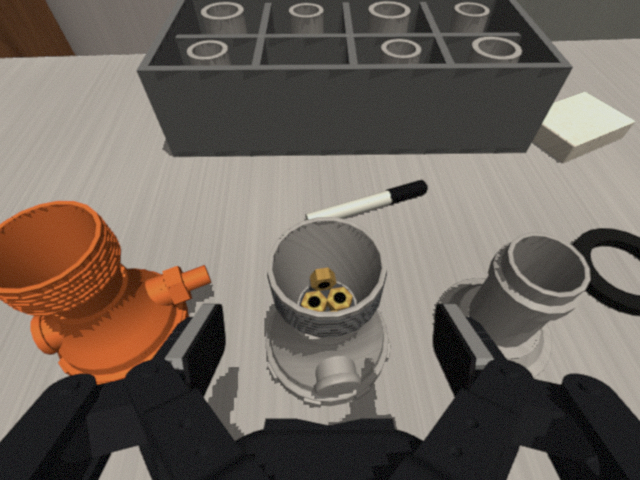

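{"name": "step_arm", "arguments": {"motion": [[0.001,0.02,-0.015,0,0,0,0],[0.002,0.04,-0.03,0,0,0,0],[0.003,0.058,-0.044,0,0,0,0],[0.003,0.058,-0.044,0,0,0,0],[0.003,0.058,-0.044,0,0,0,255],[0.003,0.058,-0.044,0,0,0,255],[0.003,0.058,-0.044,0,0,0,255],[0.003,0.058,-0.044,0,0,0,255],[0.003,0.058,-0.044,0,0,0,255],[0.003,0.058,-0.044,0,0,0,255]]}}

```text
time: 6.25
tool_pos: [0.415, 0.344, 0.0849]
tool_rot: [-0.317, 0.647, 0.603, 0.343]
contact_force: [-2.8, -3.9, 4.8]
gripper_width: 0.674
```

```bash
python3 rec.py
python3 - <<'E'
from h import *
f=eyes.grab_frame("wrist"); cv2.imwrite("pics/w4.png",f["pixels"][:,:,::-1])
E
```

```text
6.25 q [ 0.042 -0.167  2.287  1.086  1.185 -0.421] p [0.415  0.344  0.0849] r [-0.3166  0.6471  0.603   0.3428] F [-2.8  -3.91  4.76] g 0.674
```

View pics/w4.png

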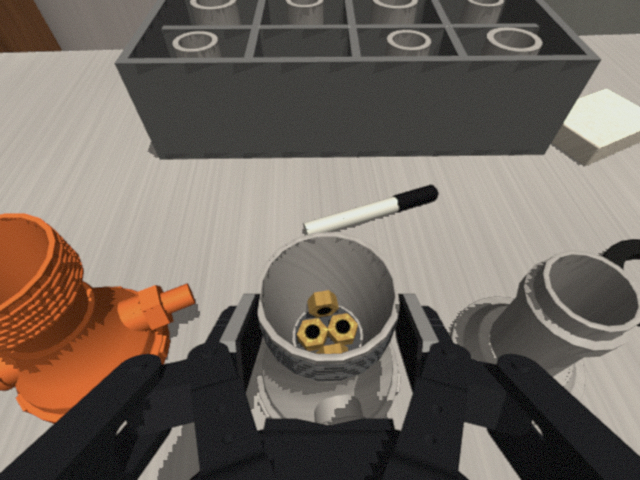

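{"name": "step_arm", "arguments": {"motion": [[0,0,0.02,0,0,0,255],[0,0,0.05,0,0,0,255],[0,0,0.1,0,0,0,255],[0,0,0.15,0,0,0,255],[0,0,0.2,0,0,0,255],[0,0,0.25,0,0,0,255],[0,0,0.29,0,0,0,255],[0,0,0.3,0,0,0,255]]}}

```text
time: 7.1
tool_pos: [0.4155, 0.3437, 0.2356]
tool_rot: [-0.314, 0.647, 0.604, 0.343]
contact_force: [0.8, 0.5, -6.1]
gripper_width: 0.67
```

```bash
python3 rec.py
python3 - <<'E'
from plan import *
f=eyes.grab_frame("wrist"); cv2.imwrite("pics/w5.png",f["pixels"][:,:,::-1])
f=eyes.grab_frame("scene"); crop(f,300,90,220,180,3,"pics/s5.png")
s=monitor.state()
a=toolR(1.5,.6,np.pi).inv().apply([0,0,1])
azp=.9
Rp=toolR(azp,.25,0);ap=Rp.apply(a); m=np.array([.55,.12,.14]); tp=m-.013*ap+.026*Rp.as_matrix()[:,2]; print(tp)
path(s["tool_pos"],q2R(s["tool_rot"]),[(tp+[0,0,.1],toolR(azp,.25,np.pi),10)],s["joint_pos"])
E
```

```text
7.1 q [ 0.042 -0.435  2.206  0.991  1.359 -0.108] p [0.4155 0.3437 0.2356] r [-0.3144  0.6472  0.6036  0.3433] F [ 0.79  0.47 -6.05] g 0.67
[0.57173047 0.14738383 0.14214728]
0 shift [ 0.314 -0.393  0.017] turn [ 0.223 -0.084 -0.394] n 10 deg/row 4.0 mm/row 25 spd 0.23 mar 0.28 err 0.0 q [-0.41 -0.33  2.29  1.43  1.24 -0.34] wristpt [ 0.39 -0.09  0.32]
```

View pics/w5.png

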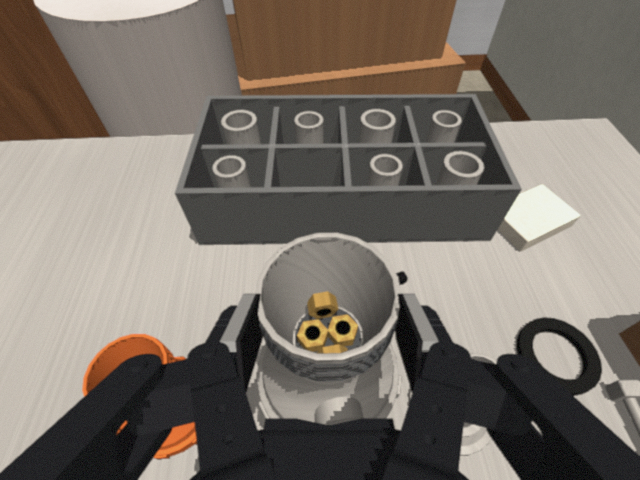

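View pics/s5.png

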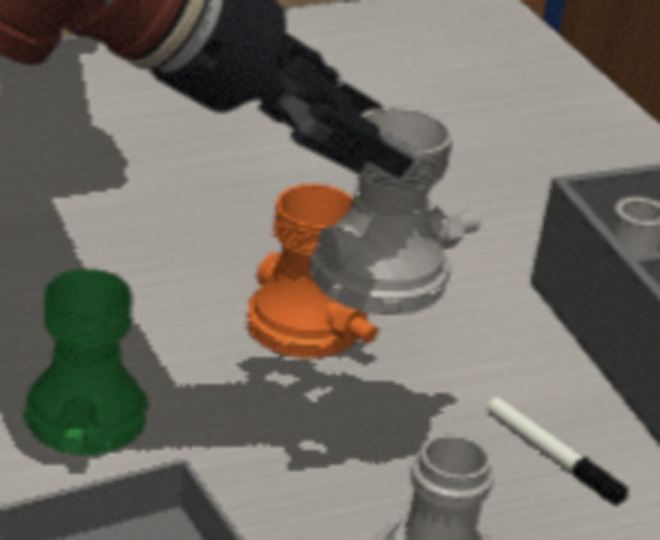

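{"name": "step_arm", "arguments": {"motion": [[0.02,-0.02,0.005,0.015,-0.005,-0.025,255],[0.06,-0.06,0.01,0.04,-0.015,-0.07,255],[0.11,-0.12,0.02,0.07,-0.03,-0.13,255],[0.16,-0.175,0.03,0.11,-0.04,-0.19,255],[0.21,-0.23,0.04,0.14,-0.05,-0.25,255],[0.26,-0.28,0.045,0.17,-0.065,-0.31,255],[0.3,-0.325,0.05,0.2,-0.075,-0.355,255],[0.32,-0.35,0.053,0.215,-0.08,-0.38,255],[0.333,-0.363,0.053,0.223,-0.084,-0.394,255]]}}

```text
time: 8.1
tool_pos: [0.581, 0.1615, 0.2567]
tool_rot: [-0.267, 0.713, 0.341, 0.551]
contact_force: [0.2, 0.2, -6.7]
gripper_width: 0.676
```

```bash
python3 rec.py
python3 - <<'E'
from plan import *
f=eyes.grab_frame("scene"); cv2.imwrite("pics/s6.png",f["pixels"][:,:,::-1])
s=monitor.state()
tp=np.array([.582,.162,.162]); az=.9
path(s["tool_pos"],q2R(s["tool_rot"]),[(tp+[0,0,.1],toolR(az,.25,np.pi+1.4),10)],s["joint_pos"])
E
```

```text
8.1 q [-0.365 -0.336  2.272  1.433  1.199 -0.295] p [0.581  0.1615 0.2567] r [-0.2672  0.7129  0.3414  0.5512] F [ 0.15  0.21 -6.67] g 0.676
0 shift [0.001 0.001 0.01 ] turn [ 0.562  0.704 -0.229] n 10 deg/row 8.0 mm/row 1 spd 0.45 mar 0.31 err 0.0 q [-0.36 -0.34  2.27  1.43  1.2   1.11] wristpt [ 0.4  -0.07  0.34]
```

View pics/s6.png

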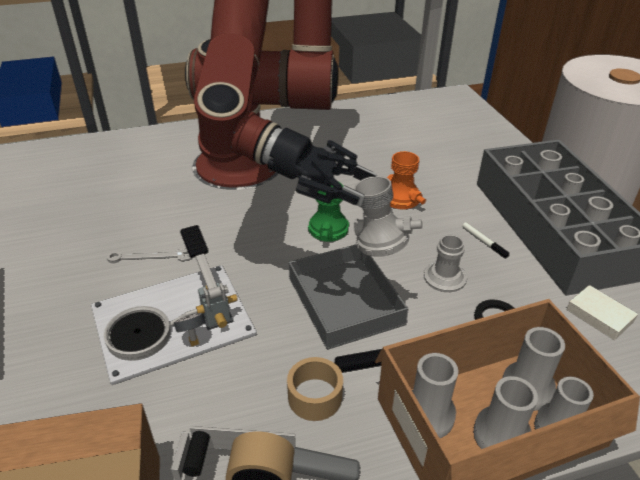

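{"name": "step_arm", "arguments": {"motion": [[0,0,0,0.03,0.04,-0.012,255],[0,0,0,0.09,0.11,-0.036,255],[0,0,0,0.15,0.19,-0.06,255],[0,0,0,0.21,0.265,-0.086,255],[0,0,0,0.27,0.34,-0.11,255],[0,0,0,0.33,0.41,-0.134,255],[0,0,0,0.39,0.49,-0.16,255],[0,0,0,0.45,0.56,-0.183,255],[0,0,0,0.51,0.64,-0.208,255],[0,0,0,0.56,0.7,-0.228,255]]}}

```text
time: 9.15
tool_pos: [0.5807, 0.1633, 0.2591]
tool_rot: [-0.56, 0.765, -0.193, 0.254]
contact_force: [-0.6, -0.8, -5.9]
gripper_width: 0.668
```

```bash
python3 rec.py
python3 - <<'E'
from plan import *
f=eyes.grab_frame("scene"); crop(f,230,100,220,220,3,"pics/s7.png"); 
s=monitor.state()
tp=np.array([.582,.162,.162]); az=.9
path(s["tool_pos"],q2R(s["tool_rot"]),[(tp+[0,0,.02],toolR(az,.25,np.pi+2.2),8)],s["joint_pos"])
E
```

```text
9.15 q [-0.361 -0.34   2.273  1.437  1.198  1.095] p [0.5807 0.1633 0.2591] r [-0.5597  0.765  -0.1931  0.2535] F [-0.63 -0.79 -5.87] g 0.668
0 shift [ 0.003 -0.003 -0.154] turn [ 0.322  0.408 -0.131] n 8 deg/row 5.8 mm/row 10 spd 0.24 mar 0.29 err 0.0 q [-0.36 -0.17  2.29  1.51  1.18  1.7 ] wristpt [ 0.4  -0.07  0.26]
```

View pics/s7.png

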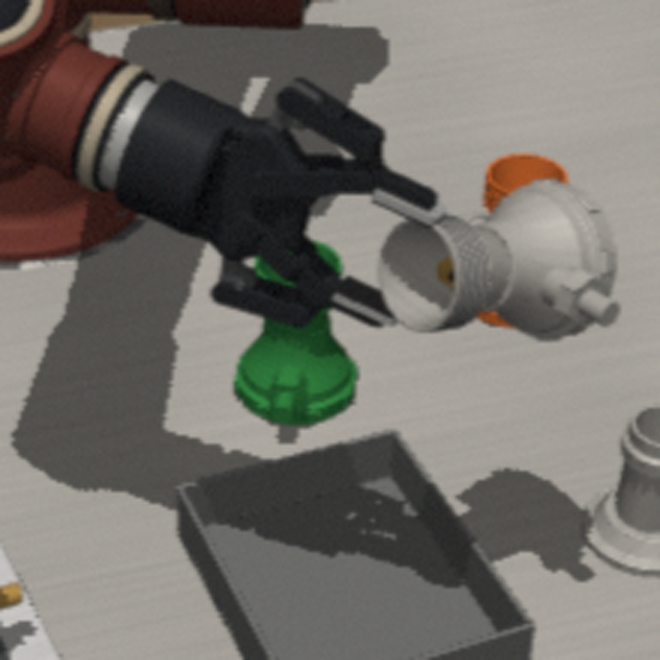

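{"name": "step_arm", "arguments": {"motion": [[0,0,-0.03,0.02,0.025,-0.008,255],[0,0,-0.07,0.05,0.065,-0.02,255],[0.001,-0.001,-0.11,0.1,0.13,-0.04,255],[0.002,-0.002,-0.14,0.16,0.2,-0.065,255],[0.003,-0.003,-0.154,0.22,0.28,-0.09,255],[0.003,-0.003,-0.154,0.28,0.35,-0.115,255],[0.003,-0.003,-0.154,0.322,0.408,-0.131,255],[0.003,-0.003,-0.154,0.322,0.408,-0.131,255]]}}

```text
time: 10.0
tool_pos: [0.5823, 0.1615, 0.1815]
tool_rot: [-0.613, 0.63, -0.477, 0.016]
contact_force: [0.9, 0.7, -6.8]
gripper_width: 0.658
```

```bash
python3 rec.py
python3 - <<'E'
from plan import *
f=eyes.grab_frame("scene"); crop(f,230,100,220,220,3,"pics/s8.png"); 
s=monitor.state()
tp=np.array([.582,.162,.162]); az=.9
path(s["tool_pos"],q2R(s["tool_rot"]),[(tp+[0,0,.0],toolR(az,.25,np.pi+3.14),8)],s["joint_pos"])
a=toolR(1.5,.6,np.pi).inv().apply([0,0,1]); print(q2R(s["tool_rot"]).apply(a))
E
```

```text
10.0 q [-0.363 -0.175  2.295  1.507  1.179  1.696] p [0.5823 0.1615 0.1815] r [-0.6125  0.6304 -0.4766  0.0156] F [ 0.92  0.75 -6.76] g 0.658
0 shift [-0.001  0.001 -0.04 ] turn [ 0.382  0.479 -0.156] n 8 deg/row 6.8 mm/row 2 spd 0.36 mar 0.28 err 0.0 q [-0.36 -0.13  2.3   1.53  1.18  2.59] wristpt [ 0.4  -0.07  0.24]
[ 0.10972487 -0.93974266 -0.32379651]
```

View pics/s8.png

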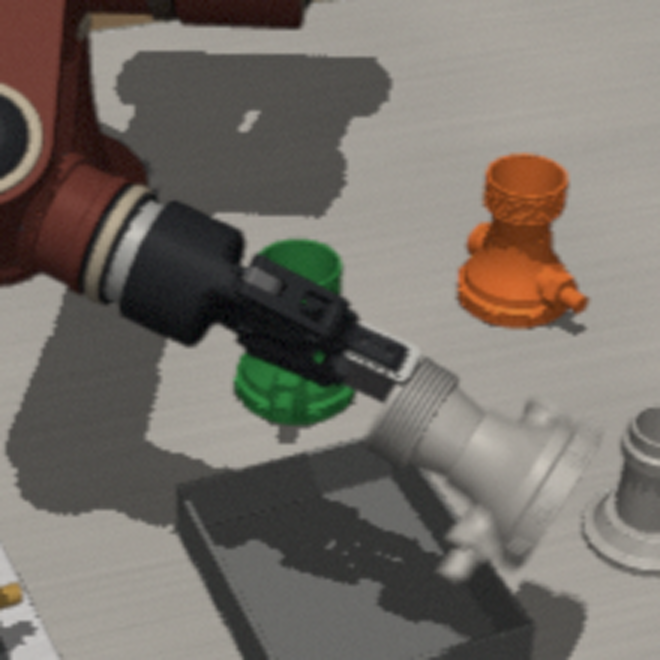

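{"name": "step_arm", "arguments": {"motion": [[0,0,0,0.04,0.05,-0.016,255],[0,0,-0.01,0.09,0.115,-0.037,255],[0,0,-0.02,0.145,0.18,-0.06,255],[0,0,-0.03,0.2,0.25,-0.08,255],[0,0,-0.04,0.25,0.315,-0.1,255],[0,0,-0.04,0.3,0.38,-0.124,255],[0,0,-0.04,0.345,0.435,-0.142,255],[0,0,-0.04,0.38,0.48,-0.156,255],[0,0,-0.04,0.38,0.48,-0.156,255],[0,0,-0.04,0.38,0.48,-0.156,255]]}}

```text
time: 11.05
tool_pos: [0.5837, 0.1609, 0.165]
tool_rot: [0.553, -0.345, 0.71, 0.264]
contact_force: [-0.1, -0.5, 0.2]
gripper_width: 0.002
```

```bash
python3 rec.py
python3 - <<'E'
from plan import *
f=eyes.grab_frame("scene"); crop(f,230,150,220,220,3,"pics/s9.png");f=eyes.grab_frame("top"); crop(f,200,130,200,200,3,"pics/t9.png")
E
```

```text
11.05 q [-0.364 -0.129  2.292  1.526  1.178  2.591] p [0.5837 0.1609 0.165 ] r [ 0.5533 -0.3454  0.7104  0.2645] F [-0.08 -0.45  0.15] g 0.002
```

View pics/s9.png

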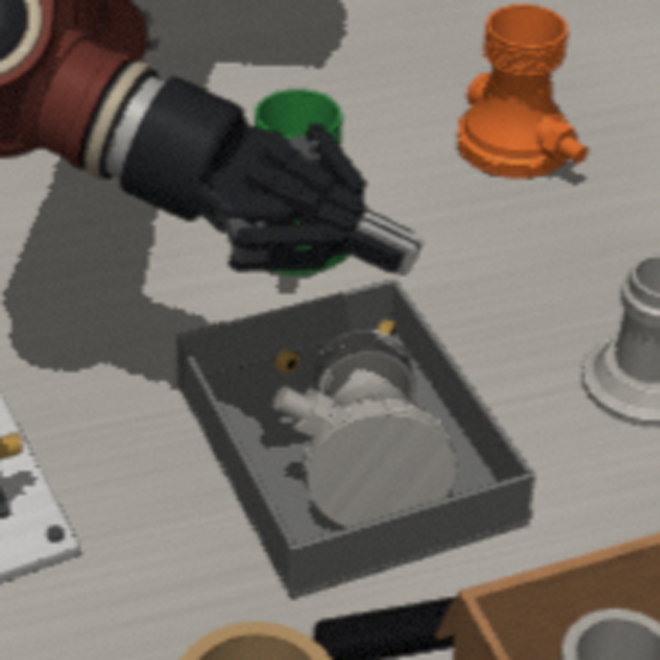

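View pics/t9.png

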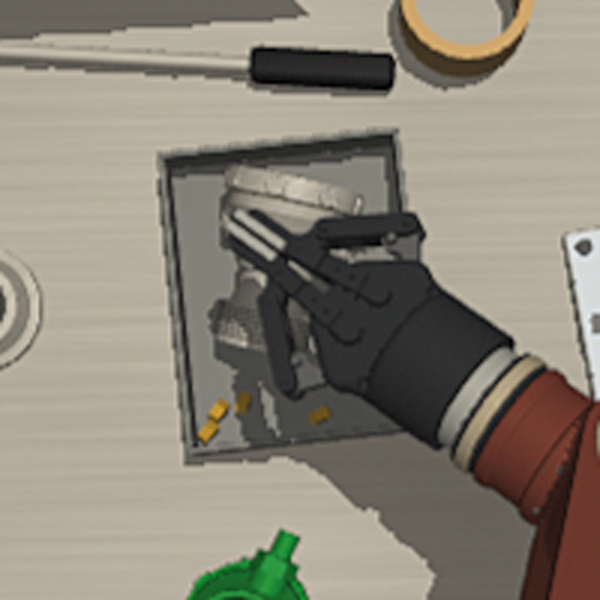

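The body slipped out during the last part of the roll, but it landed inside the tray along with all four nuts, which show as four brass pieces along the tray's near edge. I'll raise the arm and measure how the body lies.

{"name": "step_arm", "arguments": {"motion": [[0,0,0.04,0,0,0,100],[-0.02,-0.02,0.1,0,0,0,50],[-0.04,-0.05,0.18,0,0,0,0],[-0.06,-0.08,0.26,0,0,0,0],[-0.08,-0.12,0.34,0,0,0,0],[-0.1,-0.15,0.4,0,0,0,0],[-0.1,-0.15,0.4,0,0,0,0]]}}

```text
time: 11.85
tool_pos: [0.5337, 0.0842, 0.3703]
tool_rot: [0.555, -0.347, 0.71, 0.261]
contact_force: [-0.5, 0.4, 0.1]
gripper_width: 1.0
```

```bash
python3 rec.py
python3 - <<'E'
from plan import *
import pickle
f=eyes.grab_frame("scene"); crop(f,270,225,150,130,5,"pics/s10.png");t=eyes.grab_frame("top"); crop(t,240,160,120,130,5,"pics/t10.png")
pickle.dump((t,f),open("f2.pkl","wb"))
for c in("top","scene"):
  for n in ("body_mid","body_foot","body_mouth","nut0_mid"): print(c,n,[(d["uv"],d["p"]) for d in eyes.pinpoint(n,c)])
E
```

```text
11.85 q [-0.602 -0.565  2.229  1.328  1.475  3.055] p [0.5337 0.0842 0.3703] r [ 0.5551 -0.3467  0.7096  0.2611] F [-0.5   0.44  0.1 ] g 1.0
top body_mid [([282.7, 345.5], 0.86), ([293.4, 215.6], 0.75), ([171.6, 379.8], 0.6)]
top body_foot [([178.8, 373.3], 0.9), ([298.5, 229.1], 0.66), ([280.6, 333.8], 0.62)]
top body_mouth [([280.3, 339.5], 0.82), ([164.1, 385.4], 0.72)]
top nut0_mid [([272.0, 265.9], 0.57)]
scene body_mid [([352.2, 288.7], 0.94), ([400.2, 178.6], 0.85), ([328.8, 211.1], 0.71)]
scene body_foot [([401.4, 197.5], 0.97), ([327.9, 229.5], 0.88), ([356.8, 307.8], 0.63), ([345.9, 300.4], 0.57)]
scene body_mouth [([328.7, 185.0], 0.88), ([351.7, 272.5], 0.73), ([401.2, 158.8], 0.6)]
scene nut0_mid []
```

View pics/s10.png

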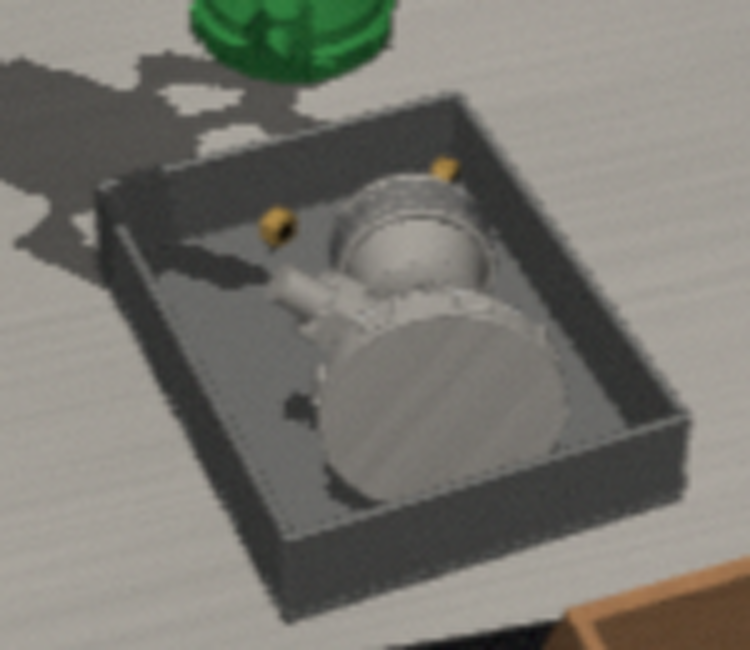

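View pics/t10.png

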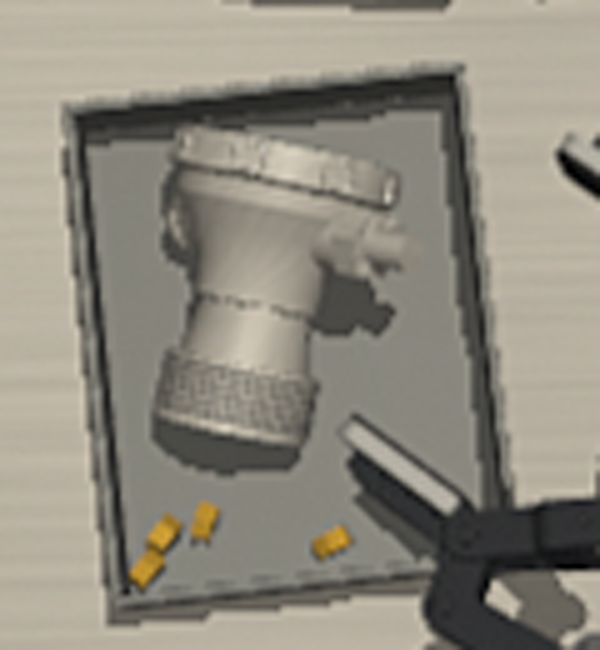

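Run:
```python
from plan import *
import pickle
t,s=pickle.load(open("f2.pkl","rb"))
o=lambda x,y:(240+(x-2)/5,160+(y-2)/5)
c=ray(t,o(239,400),.036); r=ray(t,o(287,167),.048)
print("collar mid",c.round(4),"ring mid",r.round(4),"dist",np.linalg.norm(c-r),"az mouthwards",np.arctan2(*(c-r)[[1,0]]))
for u in ((165,390),(312,410),(178,150),(395,185),(222,442)): print(ray(t,o(*u),.036).round(4))
for u in ((163,532),(148,568),(205,520),(332,541)): print("nut",ray(t,o(*u),.008).round(4))
for u in ((115,605),(510,560),(455,75),(72,110)): print("tray inner/outer top",ray(t,o(*u),.045).round(4))
```

```text
collar mid [0.5197 0.1307 0.036 ] ring mid [0.6103 0.1102 0.048 ] dist 0.09376391532416181 az mouthwards 2.919002461241526
[0.5241 0.1599 0.036 ]
[0.5152 0.102  0.036 ]
[0.6204 0.154  0.036 ]
[0.6049 0.0677 0.036 ]
[0.5031 0.1376 0.036 ]
nut [0.4698 0.1635 0.008 ]
nut [0.4554 0.1696 0.008 ]
nut [0.4743 0.1466 0.008 ]
nut [0.465  0.0954 0.008 ]
tray inner/outer top [0.4395 0.179  0.045 ]
tray inner/outer top [0.4543 0.0255 0.045 ]
tray inner/outer top [0.6471 0.0432 0.045 ]
tray inner/outer top [0.6352 0.1951 0.045 ]
```

```bash
cat > p3.py <<'E'
from plan import *
s=monitor.state(); q0=s["joint_pos"]
foot=np.array([.6103,.1102,.0]);
a=np.array([-.964,.216,-.15]); a/=np.linalg.norm(a)
c=np.array([.5197,.1307,.0355])-a*.037  # axial 62
print("grip c",c)
be=1.07; az=np.arctan2(-a[1],-a[0]); print("az",az)
SD=[[z,b,c_,d,1.2,e] for z in(-.7,.1) for b in(-.3,.2) for c_ in (2.0,) for d in(-.5,.3,1.2,3) for e in(-2.5,-1,0,1,2.5)]
for r0 in (0,np.pi):
    Rl=toolR(az,be,r0); tl=Rl.as_matrix()[:,2]
    print("lying",r0,[q.round(2).tolist() for q in ikall(c+.0256*tl,Rl,SD)])
    at=Rl.inv().apply(a)
    th=np.pi/2-np.arccos(-at[2]); print("th",th)
    for psi in (-.2,.2,.5):
        Rf=toolR(psi,th,r0+np.pi); print("  check a",Rf.apply(at).round(3))
        print("  seat",psi,[q.round(2).tolist() for q in ikall(np.array([.536,-.278,.087])+.0256*Rf.as_matrix()[:,2],Rf,SD)])
E
python3 p3.py
```

```text
grip c [0.55539564 0.12270181 0.0410543 ]
az -0.22042564147576887
lying 0 [[0.18, -0.11, 2.18, -0.32, 0.64, -0.95]]
th 0.35011048787131194
  check a [-0.  0.  1.]
  seat -0.2 [[-0.89, -0.1, 2.4, 1.93, 0.7, -0.74]]
  check a [-0.  0.  1.]
  seat 0.2 [[-1.05, 0.08, 2.22, 1.51, 1.1, -0.66]]
  check a [-0.  0.  1.]
  seat 0.5 [[-1.07, 0.23, 2.04, 1.3, 1.35, -0.68]]
lying 3.141592653589793 [[0.18, -0.11, 2.18, -0.32, 0.64, 2.19]]
th 0.35011048787131194
  check a [-0.  0.  1.]
  seat -0.2 [[-0.89, -0.1, 2.4, 1.93, 0.7, 2.41]]
  check a [0. 0. 1.]
  seat 0.2 [[-1.05, 0.08, 2.22, 1.51, 1.1, 2.48]]
  check a [0. 0. 1.]
  seat 0.5 [[-1.07, 0.23, 2.04, 1.3, 1.35, 2.46]]
```

```bash
cat > p4.py <<'E'
from plan import *
s=monitor.state(); q0=s["joint_pos"]
a=np.array([-.964,.216,-.15]); a/=np.linalg.norm(a)
c=np.array([.5197,.1307,.0355])-a*.037
az=np.arctan2(-a[1],-a[0]); be=1.07; r0=np.pi
Rl=toolR(az,be,r0); tl=Rl.as_matrix()[:,2]; g=c+.0256*tl
at=Rl.inv().apply(a)
print("g",g.round(4),"pre",(g-.1*tl).round(4))
q=path(s["tool_pos"],q2R(s["tool_rot"]),[(g-.12*tl+[0,0,.08],Rl,16),(g-.1*tl,Rl,5),(g,Rl,8),(g+[0,0,.15],Rl,8)],q0)
psi=.3
Rf=toolR(psi,.35,r0+np.pi); f=np.array([.536,-.278,.087])+.0256*Rf.as_matrix()[:,2]
w=(Rf*Rl.inv()).as_rotvec(); print("w",w,np.linalg.norm(w))
for k in (.25,.5,.75,1): print(k,(Rot.from_rotvec(w*k)*Rl).apply(at).round(2),(Rot.from_rotvec(w*k)*Rl).as_matrix()[:,2].round(2))
mid=np.array([.55,-.02,.30])
print("A");path(g+[0,0,.15],Rl,[(mid,Rf,24),(f+[0,0,.15],Rf,12),(f,Rf,8)],q)
E
python3 p4.py
```

```text
g [0.5674 0.12   0.0186] pre [0.5205 0.1305 0.1063]
0 shift [-0.043  0.092 -0.317] turn [-1.299 -0.46   0.909] n 16 deg/row 8.9 mm/row 10 spd 0.41 mar 0.2 err 0.0 q [ 0.24 -0.51  2.14 -0.25  1.06  2.1 ] wristpt [0.37 0.16 0.47]
1 shift [ 0.019 -0.004 -0.195] turn [0. 0. 0.] n 5 deg/row 0.0 mm/row 20 spd 0.13 mar 0.36 err 0.0 q [ 0.23 -0.38  2.22 -0.28  0.86  2.15] wristpt [0.38 0.16 0.38]
2 shift [ 0.094 -0.021 -0.175] turn [0. 0. 0.] n 8 deg/row 0.0 mm/row 12 spd 0.13 mar 0.36 err 0.0 q [ 0.18 -0.11  2.18 -0.32  0.64  2.19] wristpt [0.42 0.15 0.29]
3 shift [0.  0.  0.3] turn [0. 0. 0.] n 8 deg/row 0.0 mm/row 19 spd 0.14 mar 0.41 err 0.0 q [ 0.18 -0.33  2.08 -0.23  0.94  2.07] wristpt [0.42 0.15 0.44]
w [ 2.15573896  0.08581606 -1.79195951] 2.8045844151183212
0.25 [-0.77  0.63  0.11] [ 0.46  0.17 -0.87]
0.5 [-0.44  0.74  0.51] [ 0.57  0.38 -0.73]
0.75 [-0.14  0.49  0.86] [ 0.74  0.42 -0.52]
1 [-0. -0.  1.] [ 0.9   0.28 -0.34]
A
0 shift [-0.035 -0.28   0.263] turn [ 1.437  0.057 -1.195] n 24 deg/row 6.7 mm/row 8 spd 0.29 mar 0.05 err 0.184 q [-0.67 -0.75  2.47  1.35  1.    3.09] wristpt [ 0.28 -0.13  0.37]
1 shift [ 0.018 -0.502 -0.144] turn [0. 0. 0.] n 12 deg/row 0.0 mm/row 22 spd 0.23 mar 0.05 err 0.1467 q [-1.06 -0.18  2.15  1.31  1.25  2.82] wristpt [ 0.28 -0.36  0.33]
2 shift [ 0.   0.  -0.3] turn [0. 0. 0.] n 8 deg/row 0.0 mm/row 19 spd 0.18 mar 0.36 err 0.0 q [-1.06  0.13  2.16  1.43  1.19  2.48] wristpt [ 0.28 -0.36  0.18]
```

```bash
sed 's/r0=np.pi$/r0=0./' p4.py > p5.py; python3 p5.py
```

```text
g [0.5674 0.12   0.0186] pre [0.5205 0.1305 0.1063]
0 shift [-0.043  0.092 -0.317] turn [-0.191  0.54  -0.704] n 16 deg/row 4.9 mm/row 10 spd 1.51 mar 0.05 err 1.0813 q [ 0.   -0.47  2.53  1.78  0.14  3.09] wristpt [0.3  0.08 0.25]
1 shift [ 0.019 -0.004 -0.195] turn [0. 0. 0.] n 5 deg/row 0.0 mm/row 20 spd 0.12 mar 0.05 err 1.0361 q [-0.01 -0.32  2.53  1.78  0.14  3.09] wristpt [0.3  0.07 0.2 ]
2 shift [ 0.094 -0.021 -0.175] turn [0. 0. 0.] n 8 deg/row 0.0 mm/row 13 spd 0.13 mar 0.05 err 0.8224 q [-0.03 -0.08  2.41  1.77  0.14  3.09] wristpt [0.34 0.06 0.17]
3 shift [0.  0.  0.3] turn [0. 0. 0.] n 8 deg/row 0.0 mm/row 19 spd 0.14 mar 0.05 err 0.9448 q [-0.03 -0.35  2.46  1.76  0.14  3.09] wristpt [0.33 0.07 0.24]
w [ 2.15573896  0.08581606 -1.79195951] 2.8045844151183212
0.25 [-0.77  0.63  0.11] [ 0.46  0.17 -0.87]
0.5 [-0.44  0.74  0.51] [ 0.57  0.38 -0.73]
0.75 [-0.14  0.49  0.86] [ 0.74  0.42 -0.52]
1 [-0. -0.  1.] [ 0.9   0.28 -0.34]
A
0 shift [-0.035 -0.28   0.263] turn [ 1.437  0.057 -1.195] n 24 deg/row 6.7 mm/row 8 spd 0.69 mar 0.05 err 1.0497 q [-0.04 -0.72  2.53  4.12  0.14  3.09] wristpt [0.29 0.06 0.32]
1 shift [ 0.018 -0.502 -0.144] turn [0. 0. 0.] n 12 deg/row 0.0 mm/row 22 spd 0.14 mar 0.05 err 1.2491 q [-0.41 -0.44  2.41  4.12  0.14  3.09] wristpt [ 0.34 -0.07  0.3 ]
2 shift [ 0.   0.  -0.3] turn [0. 0. 0.] n 8 deg/row 0.0 mm/row 19 spd 0.13 mar 0.05 err 1.24 q [-0.42 -0.21  2.39  4.12  0.14  3.09] wristpt [ 0.36 -0.08  0.23]
```

```bash
cat > p6.py <<'E'
from plan import *
s=monitor.state(); q0=s["joint_pos"]
a=np.array([-.964,.216,-.15]); a/=np.linalg.norm(a)
c=np.array([.5197,.1307,.0355])-a*.037
az=np.arctan2(-a[1],-a[0]); be=1.07; r0=0
Rl=toolR(az,be,r0); tl=Rl.as_matrix()[:,2]; g=c+.0256*tl
at=Rl.inv().apply(a)
Rc=q2R(s["tool_rot"]); p=s["tool_pos"]; p2=p+[-.03,.02,0]
q=path(p,Rc,[(p,Rc*Rot.from_rotvec([0,0,-1.3]),10),(p2,Rc*Rot.from_rotvec([0,0,-2.6]),10),(g-.12*tl+[0,0,.08],Rl,16),(g-.1*tl,Rl,5),(g,Rl,8),(g+[0,0,.15],Rl,8)],q0)
psi=.3
Rf=toolR(psi,.35,r0+np.pi); f=np.array([.536,-.278,.087])+.0256*Rf.as_matrix()[:,2]
mid=np.array([.55,-.02,.30])
print("A");path(g+[0,0,.15],Rl,[(mid,Rf,24),(f+[0,0,.15],Rf,12),(f,Rf,8)],q)
E
python3 p6.py
```

```text
0 shift [0. 0. 0.] turn [-0.521 -0.658  0.217] n 10 deg/row 7.4 mm/row 0 spd 0.41 mar 0.21 err 0.0 q [-0.6  -0.56  2.24  1.33  1.47  1.76] wristpt [ 0.35 -0.15  0.44]
1 shift [-0.06  0.04  0.  ] turn [-0.521 -0.658  0.217] n 10 deg/row 7.4 mm/row 4 spd 0.4 mar 0.27 err 0.0 q [-0.6  -0.69  2.31  1.32  1.49  0.51] wristpt [ 0.32 -0.13  0.44]
2 shift [ 0.017  0.052 -0.317] turn [-1.338 -0.694  1.24 ] n 16 deg/row 10.5 mm/row 10 spd 0.52 mar 0.33 err 0.0 q [ 0.24 -0.51  2.14 -0.25  1.06 -1.04] wristpt [0.37 0.16 0.47]
3 shift [ 0.019 -0.004 -0.195] turn [0. 0. 0.] n 5 deg/row 0.0 mm/row 20 spd 0.13 mar 0.36 err 0.0 q [ 0.23 -0.38  2.22 -0.28  0.86 -0.99] wristpt [0.38 0.16 0.38]
4 shift [ 0.094 -0.021 -0.175] turn [0. 0. 0.] n 8 deg/row 0.0 mm/row 13 spd 0.13 mar 0.36 err 0.0 q [ 0.18 -0.11  2.18 -0.32  0.64 -0.95] wristpt [0.42 0.15 0.29]
5 shift [0.  0.  0.3] turn [0. 0. 0.] n 8 deg/row 0.0 mm/row 19 spd 0.14 mar 0.41 err 0.0 q [ 0.18 -0.33  2.08 -0.23  0.94 -1.08] wristpt [0.42 0.15 0.44]
A
0 shift [-0.035 -0.28   0.263] turn [ 1.437  0.057 -1.195] n 24 deg/row 6.7 mm/row 8 spd 0.36 mar 0.12 err 0.0 q [-0.62 -0.86  2.46  1.16  0.96  0.23] wristpt [ 0.27 -0.11  0.41]
1 shift [ 0.018 -0.502 -0.144] turn [0. 0. 0.] n 12 deg/row 0.0 mm/row 22 spd 0.23 mar 0.14 err 0.0 q [-1.06 -0.18  2.15  1.31  1.25 -0.32] wristpt [ 0.28 -0.36  0.33]
2 shift [ 0.   0.  -0.3] turn [0. 0. 0.] n 8 deg/row 0.0 mm/row 19 spd 0.18 mar 0.41 err 0.0 q [-1.06  0.13  2.16  1.43  1.19 -0.66] wristpt [ 0.28 -0.36  0.18]
```

{"name": "step_arm", "arguments": {"motion": [[0,0,0,-0.04,-0.05,0.016,0],[0,0,0,-0.1,-0.125,0.04,0],[0,0,0,-0.155,-0.195,0.065,0],[0,0,0,-0.21,-0.265,0.087,0],[0,0,0,-0.265,-0.335,0.11,0],[0,0,0,-0.32,-0.405,0.133,0],[0,0,0,-0.375,-0.475,0.156,0],[0,0,0,-0.43,-0.54,0.18,0],[0,0,0,-0.48,-0.605,0.2,0],[0,0,0,-0.52,-0.658,0.217,0]]}}

```text
time: 13.35
tool_pos: [0.5329, 0.0863, 0.3632]
tool_rot: [-0.601, 0.705, -0.356, 0.123]
contact_force: [0.5, 0.0, 0.3]
gripper_width: 0.997
```

{"name": "step_arm", "arguments": {"motion": [[-0.005,0,0,-0.05,-0.065,0.022,0],[-0.01,0.005,0,-0.1,-0.13,0.043,0],[-0.02,0.01,0,-0.155,-0.195,0.065,0],[-0.025,0.015,0,-0.21,-0.265,0.087,0],[-0.03,0.02,0,-0.265,-0.335,0.11,0],[-0.04,0.025,0,-0.32,-0.405,0.133,0],[-0.05,0.03,0,-0.375,-0.475,0.156,0],[-0.055,0.035,0,-0.43,-0.54,0.18,0],[-0.06,0.04,0,-0.48,-0.605,0.2,0],[-0.06,0.04,0,-0.52,-0.658,0.217,0]]}}

```text
time: 14.35
tool_pos: [0.5026, 0.1065, 0.3632]
tool_rot: [-0.405, 0.777, 0.145, 0.46]
contact_force: [1.0, -0.1, -0.2]
gripper_width: 1.003
```

```bash
python3 rec.py
python3 - <<'E'
from plan import *
exec(open("p6.py").read().split("Rc=")[0].split("*\n",1)[1])
q=path(s["tool_pos"],q2R(s["tool_rot"]),[(g-.12*tl+[0,0,.08],Rl,20)],q0)
E
```

```text
14.35 q [-0.599 -0.681  2.307  1.322  1.493  0.5  ] p [0.5026 0.1065 0.3632] r [-0.4047  0.777   0.1445  0.46  ] F [ 0.95 -0.11 -0.25] g 1.003
0 shift [ 0.017  0.052 -0.319] turn [-1.335 -0.696  1.236] n 20 deg/row 8.4 mm/row 8 spd 0.42 mar 0.32 err 0.0 q [ 0.24 -0.51  2.14 -0.25  1.06 -1.04] wristpt [0.37 0.16 0.47]
```

{"name": "step_arm", "arguments": {"motion": [[0,0,0,-0.035,-0.02,0.035,0],[0,0.005,0,-0.1,-0.05,0.09,0],[0,0.01,-0.01,-0.17,-0.09,0.155,0],[0,0.015,-0.02,-0.24,-0.125,0.22,0],[0,0.02,-0.03,-0.31,-0.16,0.285,0],[0.005,0.02,-0.04,-0.38,-0.2,0.35,0],[0.005,0.025,-0.05,-0.45,-0.235,0.415,0],[0.01,0.025,-0.06,-0.52,-0.27,0.48,0],[0.01,0.025,-0.07,-0.59,-0.31,0.545,0],[0.01,0.025,-0.08,-0.66,-0.345,0.61,0]]}}

```text
time: 15.35
tool_pos: [0.5081, 0.1186, 0.323]
tool_rot: [-0.117, 0.604, 0.729, 0.299]
contact_force: [0.6, -0.4, -0.3]
gripper_width: 0.998
```

```bash
python3 rec.py
cat > p7.py <<'E'
from plan import *
exec(open("p6.py").read().split("Rc=")[0].split("*\n",1)[1])
q=path(s["tool_pos"],q2R(s["tool_rot"]),[(g-.12*tl+[0,0,.08],Rl,10),(g-.1*tl,Rl,5),(g,Rl,8)],q0)
E
python3 p7.py
```

```text
15.35 q [-0.294 -0.402  1.92   0.653  1.598 -0.454] p [0.5081 0.1186 0.323 ] r [-0.1167  0.6042  0.7295  0.2985] F [ 0.59 -0.41 -0.34] g 0.998
0 shift [ 0.006  0.028 -0.238] turn [-0.688 -0.358  0.637] n 10 deg/row 8.6 mm/row 12 spd 0.32 mar 0.44 err 0.0 q [ 0.24 -0.51  2.14 -0.25  1.06 -1.04] wristpt [0.37 0.16 0.47]
1 shift [ 0.019 -0.004 -0.195] turn [0. 0. 0.] n 5 deg/row 0.0 mm/row 20 spd 0.13 mar 0.36 err 0.0 q [ 0.23 -0.38  2.22 -0.28  0.86 -0.99] wristpt [0.38 0.16 0.38]
2 shift [ 0.094 -0.021 -0.175] turn [0. 0. 0.] n 8 deg/row 0.0 mm/row 13 spd 0.13 mar 0.36 err 0.0 q [ 0.18 -0.11  2.18 -0.32  0.64 -0.95] wristpt [0.42 0.15 0.29]
```

{"name": "step_arm", "arguments": {"motion": [[0,0.003,-0.02,-0.07,-0.036,0.064,0],[0,0.006,-0.045,-0.138,-0.072,0.128,0],[0.002,0.01,-0.07,-0.207,-0.108,0.191,0],[0.003,0.012,-0.095,-0.275,-0.143,0.255,0],[0.003,0.014,-0.12,-0.344,-0.179,0.318,0],[0.004,0.018,-0.145,-0.413,-0.215,0.382,0],[0.005,0.02,-0.17,-0.48,-0.25,0.446,0],[0.006,0.024,-0.19,-0.55,-0.286,0.51,0],[0.006,0.028,-0.22,-0.62,-0.322,0.573,0],[0.006,0.028,-0.238,-0.688,-0.358,0.637,0]]}}

```text
time: 16.35
tool_pos: [0.5104, 0.1334, 0.2032]
tool_rot: [0.245, 0.108, 0.963, -0.025]
contact_force: [-1.1, 0.5, -0.3]
gripper_width: 1.003
```

```bash
python3 rec.py; python3 p7.py
python3 - <<'E'
from h import *
f=eyes.grab_frame("wrist"); cv2.imwrite("pics/w11.png",f["pixels"][:,:,::-1])
import pickle; s=monitor.state(); pickle.dump((f,s),open("w11.pkl","wb"))
E
```

```text
16.35 q [ 0.236 -0.505  2.145 -0.241  1.06  -1.041] p [0.5104 0.1334 0.2032] r [ 0.2446  0.1076  0.9633 -0.0254] F [-1.15  0.53 -0.33] g 1.003
0 shift [ 0.002 -0.002  0.001] turn [-0.003 -0.002  0.001] n 10 deg/row 0.0 mm/row 0 spd 0.0 mar 0.43 err 0.0 q [ 0.24 -0.51  2.14 -0.25  1.06 -1.04] wristpt [0.37 0.16 0.47]
1 shift [ 0.019 -0.004 -0.195] turn [0. 0. 0.] n 5 deg/row 0.0 mm/row 20 spd 0.13 mar 0.36 err 0.0 q [ 0.23 -0.38  2.22 -0.28  0.86 -0.99] wristpt [0.38 0.16 0.38]
2 shift [ 0.094 -0.021 -0.175] turn [0. 0. 0.] n 8 deg/row 0.0 mm/row 13 spd 0.13 mar 0.36 err 0.0 q [ 0.18 -0.11  2.18 -0.32  0.64 -0.95] wristpt [0.42 0.15 0.29]
```

View pics/w11.png

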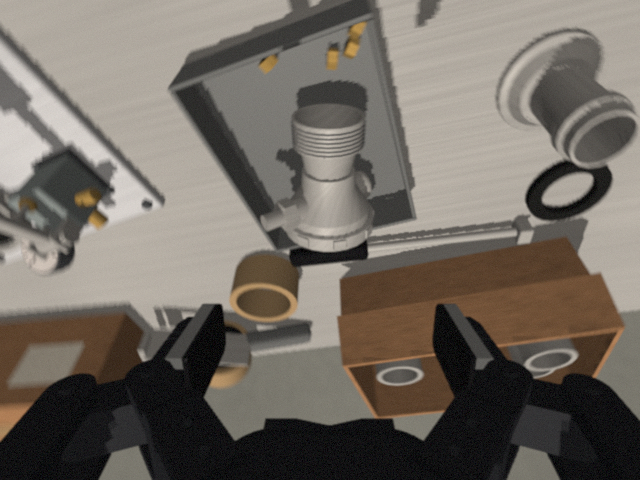

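Run:
```python
from h import *
import pickle
f,s=pickle.load(open("w11.pkl","rb"))
R=q2R(s["tool_rot"]).as_matrix();H=f["hand_eye"]
a=np.array([-.964,.216,-.15]); a/=np.linalg.norm(a)
c=np.array([.5197,.1307,.0355])-a*.037
im=f["pixels"][:,:,::-1].copy()
for h,r in ((0,45),(16,45),(46,27),(62,28.5),(86,31),(112,31)):
    ax=c+a*(h-62)/1e3; l=np.cross(a,[0,0,1]); l/=np.linalg.norm(l)
    for k in(-1,0,1):
        P=ax+l*k*r/1e3; T=R.T@(P-s["tool_pos"]); C=H[:3,:3].T@(T-H[:3,3]); u=f["mtx"]@C; u=u[:2]/u[2]
        cv2.circle(im,(int(round(u[0])),int(round(u[1]))),1,(0,0,255) if h!=62 else (0,255,0),-1)
cv2.imwrite("pics/w11b.png",cv2.resize(im[70:270,230:430],None,fx=3,fy=3))
```

```text
(no output)
```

View pics/w11b.png

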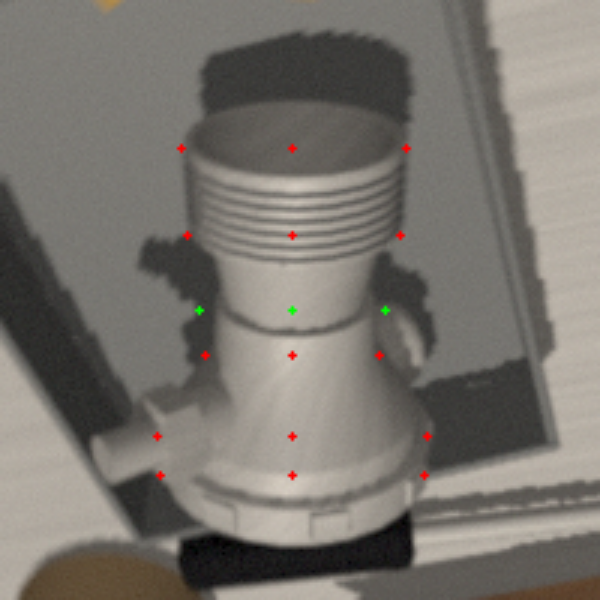

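{"name": "step_arm", "arguments": {"motion": [[0.005,-0.001,-0.04,0,0,0,0],[0.01,-0.003,-0.09,0,0,0,0],[0.015,-0.005,-0.14,0,0,0,0],[0.018,-0.006,-0.18,0,0,0,0],[0.025,-0.008,-0.21,0,0,0,0],[0.04,-0.012,-0.24,0,0,0,0],[0.055,-0.015,-0.27,0,0,0,0],[0.07,-0.018,-0.295,0,0,0,0],[0.08,-0.02,-0.31,0,0,0,0],[0.085,-0.021,-0.32,0,0,0,0]]}}

```text
time: 17.4
tool_pos: [0.5536, 0.1218, 0.0438]
tool_rot: [0.244, 0.111, 0.963, -0.024]
contact_force: [-0.4, -0.2, -0.1]
gripper_width: 1.004
```

```bash
python3 rec.py; python3 p7.py
python3 - <<'E'
from h import *
f=eyes.grab_frame("wrist"); cv2.imwrite("pics/w12.png",f["pixels"][:,:,::-1])
E
```

```text
17.4 q [ 0.186 -0.193  2.195 -0.291  0.7   -0.973] p [0.5536 0.1218 0.0438] r [ 0.2435  0.1114  0.9632 -0.0242] F [-0.38 -0.24 -0.11] g 1.004
0 shift [-0.085  0.022  0.32 ] turn [-0.006 -0.003  0.005] n 10 deg/row 0.1 mm/row 17 spd 0.15 mar 0.38 err 0.0 q [ 0.24 -0.51  2.14 -0.25  1.06 -1.04] wristpt [0.37 0.16 0.47]
1 shift [ 0.019 -0.004 -0.195] turn [0. 0. 0.] n 5 deg/row 0.0 mm/row 20 spd 0.13 mar 0.36 err 0.0 q [ 0.23 -0.38  2.22 -0.28  0.86 -0.99] wristpt [0.38 0.16 0.38]
2 shift [ 0.094 -0.021 -0.175] turn [0. 0. 0.] n 8 deg/row 0.0 mm/row 13 spd 0.13 mar 0.36 err 0.0 q [ 0.18 -0.11  2.18 -0.32  0.64 -0.95] wristpt [0.42 0.15 0.29]
```

View pics/w12.png

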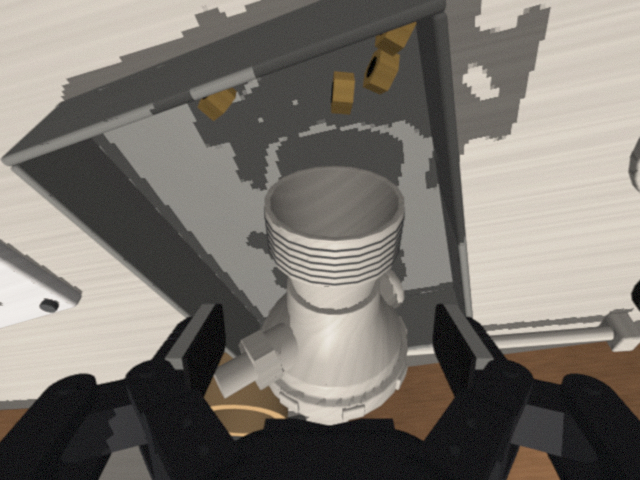

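{"name": "step_arm", "arguments": {"motion": [[0.008,-0.001,-0.017,0,0,0,0],[0.016,-0.002,-0.034,0,0,0,0],[0.025,-0.002,-0.05,0,0,0,0],[0.025,-0.002,-0.05,0,0,0,0],[0.025,-0.002,-0.05,0,0,0,255],[0.025,-0.002,-0.05,0,0,0,255],[0.025,-0.002,-0.05,0,0,0,255],[0.025,-0.002,-0.05,0,0,0,255],[0.025,-0.002,-0.05,0,0,0,255],[0.025,-0.002,-0.05,0,0,0,255]]}}

```text
time: 18.45
tool_pos: [0.5665, 0.1214, 0.0205]
tool_rot: [0.245, 0.111, 0.963, -0.024]
contact_force: [-2.9, 2.4, 6.5]
gripper_width: 0.644
```

```bash
python3 rec.py
python3 - <<'E'
from h import *
f=eyes.grab_frame("wrist"); cv2.imwrite("pics/w13.png",f["pixels"][:,:,::-1])
E
```

```text
18.45 q [ 0.18  -0.118  2.177 -0.309  0.64  -0.955] p [0.5665 0.1214 0.0205] r [ 0.245   0.1106  0.9629 -0.0239] F [-2.92  2.38  6.45] g 0.644
```

View pics/w13.png

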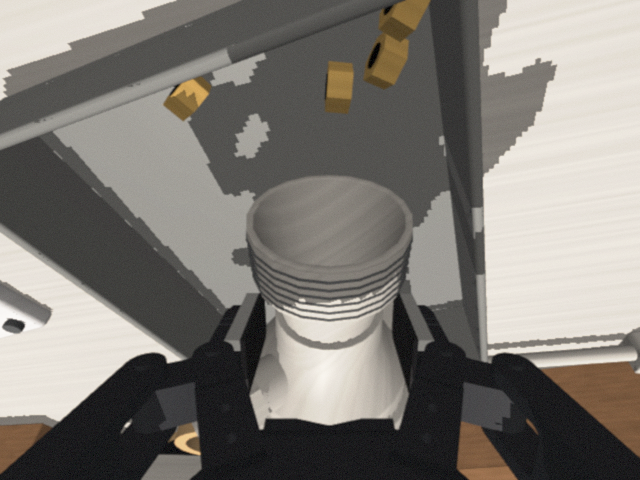

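{"name": "step_arm", "arguments": {"motion": [[0,0,0.01,0,0,0,255],[0,0,0.03,0,0,0,255],[0,0,0.06,0,0,0,255],[0,0,0.1,0,0,0,255],[0,0,0.14,0,0,0,255],[0,0,0.19,0,0,0,255],[0,0,0.24,0,0,0,255],[0,0,0.28,0,0,0,255],[0,0,0.3,0,0,0,255]]}}

```text
time: 19.4
tool_pos: [0.5657, 0.121, 0.1708]
tool_rot: [0.244, 0.111, 0.963, -0.024]
contact_force: [1.3, -0.4, -4.7]
gripper_width: 0.638
```

```bash
python3 rec.py
python3 - <<'E'
from h import *
f=eyes.grab_frame("wrist"); cv2.imwrite("pics/w14.png",f["pixels"][:,:,::-1])
f=eyes.grab_frame("scene"); crop(f,230,130,250,220,3,"pics/s14.png")
E
```

```text
19.4 q [ 0.179 -0.338  2.082 -0.226  0.947 -1.072] p [0.5657 0.121  0.1708] r [ 0.2444  0.1108  0.963  -0.0241] F [ 1.32 -0.42 -4.69] g 0.638
```

View pics/w14.png

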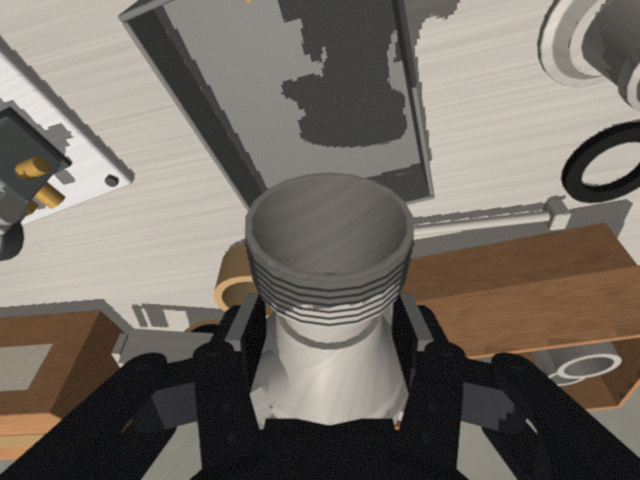

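View pics/s14.png

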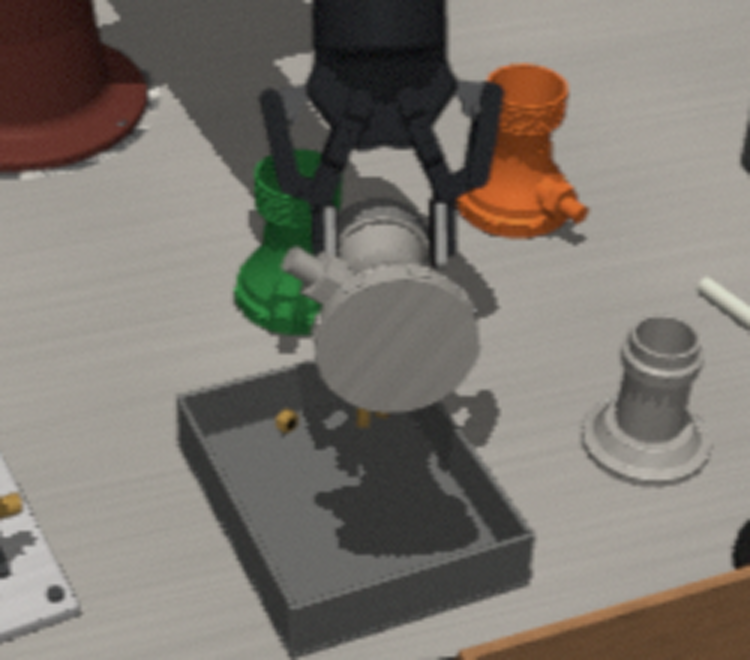

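```bash
cat > p8.py <<'E'
from plan import *
s=monitor.state(); q0=s["joint_pos"]
psi=.3
a=np.array([-.964,.216,-.15]); a/=np.linalg.norm(a); az=np.arctan2(-a[1],-a[0])
Rf=toolR(psi,.35,np.pi); f=np.array([.536,-.278,.089])+.0256*Rf.as_matrix()[:,2]
R=q2R(s["tool_rot"]); w=(Rf*R.inv()).as_rotvec(); p=s["tool_pos"]; mid=np.array([.58,-.02,.30])
d=mid-p
R1=Rot.from_rotvec(w/3)*R; R2=Rot.from_rotvec(w*2/3)*R
q=path(p,R,[(p+d*np.array([.2,.1,.6]),R1,9),(p+d*np.array([.6,.4,1]),R2,9),(mid,Rf,9),(f+[0,0,.15],Rf,12),(f,Rf,8)],q0)
E
python3 p8.py
```

```text
0 shift [ 0.006 -0.028  0.155] turn [ 0.477  0.019 -0.397] n 9 deg/row 5.9 mm/row 9 spd 0.22 mar 0.51 err 0.0 q [-0.11 -0.47  2.07  0.36  1.07 -0.78] wristpt [0.42 0.03 0.5 ]
1 shift [ 0.011 -0.085  0.104] turn [ 0.477  0.019 -0.397] n 9 deg/row 5.9 mm/row 7 spd 0.2 mar 0.38 err 0.0 q [-0.38 -0.62  2.2   0.84  1.06 -0.35] wristpt [ 0.36 -0.07  0.48]
2 shift [ 0.011 -0.169  0.   ] turn [ 0.477  0.019 -0.397] n 9 deg/row 5.9 mm/row 9 spd 0.24 mar 0.19 err 0.0 q [-0.57 -0.74  2.39  1.19  0.88  0.18] wristpt [ 0.3  -0.11  0.41]
3 shift [-0.042 -0.502 -0.14 ] turn [0. 0. 0.] n 12 deg/row 0.0 mm/row 22 spd 0.23 mar 0.19 err 0.0 q [-1.06 -0.18  2.15  1.31  1.26 -0.31] wristpt [ 0.28 -0.36  0.34]
4 shift [ 0.   0.  -0.3] turn [0. 0. 0.] n 8 deg/row 0.0 mm/row 19 spd 0.18 mar 0.41 err 0.0 q [-1.06  0.13  2.16  1.43  1.19 -0.66] wristpt [ 0.28 -0.36  0.19]
```

{"name": "step_arm", "arguments": {"motion": [[0,0,0.02,0.03,0.001,-0.025,255],[0.001,-0.002,0.05,0.08,0.003,-0.067,255],[0.002,-0.006,0.075,0.135,0.005,-0.112,255],[0.003,-0.01,0.1,0.19,0.007,-0.158,255],[0.004,-0.014,0.12,0.245,0.01,-0.204,255],[0.005,-0.018,0.135,0.3,0.012,-0.25,255],[0.006,-0.022,0.145,0.355,0.014,-0.295,255],[0.006,-0.025,0.15,0.41,0.016,-0.341,255],[0.006,-0.028,0.155,0.45,0.018,-0.375,255],[0.006,-0.028,0.155,0.477,0.019,-0.397,255]]}}

```text
time: 20.5
tool_pos: [0.5677, 0.1062, 0.2438]
tool_rot: [0.158, 0.461, 0.84, 0.238]
contact_force: [0.1, 0.6, -6.3]
gripper_width: 0.64
```

{"name": "step_arm", "arguments": {"motion": [[0,-0.005,0.01,0.03,0.001,-0.025,255],[0.001,-0.015,0.025,0.08,0.003,-0.067,255],[0.003,-0.025,0.04,0.135,0.005,-0.112,255],[0.005,-0.035,0.055,0.19,0.007,-0.158,255],[0.006,-0.045,0.07,0.245,0.01,-0.204,255],[0.008,-0.055,0.08,0.3,0.012,-0.25,255],[0.009,-0.065,0.09,0.355,0.014,-0.295,255],[0.01,-0.075,0.1,0.41,0.016,-0.341,255],[0.011,-0.085,0.104,0.45,0.018,-0.375,255],[0.011,-0.085,0.104,0.477,0.019,-0.397,255]]}}

```text
time: 21.5
tool_pos: [0.5734, 0.0634, 0.2951]
tool_rot: [0.041, 0.712, 0.538, 0.449]
contact_force: [-1.1, -0.3, -5.2]
gripper_width: 0.639
```

```bash
python3 rec.py; python3 p8.py
python3 - <<'E'
from h import *
f=eyes.grab_frame("wrist"); cv2.imwrite("pics/w15.png",f["pixels"][:,:,::-1])
f=eyes.grab_frame("scene"); cv2.imwrite("pics/s15.png",f["pixels"][:,:,::-1])
E
```

```text
21.5 q [-0.386 -0.614  2.207  0.841  1.063 -0.348] p [0.5734 0.0634 0.2951] r [0.0406 0.7123 0.5378 0.4492] F [-1.1  -0.33 -5.22] g 0.639
0 shift [ 0.003 -0.017  0.006] turn [ 0.158  0.005 -0.132] n 9 deg/row 2.0 mm/row 1 spd 0.07 mar 0.3 err 0.0 q [-0.42 -0.67  2.28  0.96  0.99 -0.16] wristpt [ 0.34 -0.07  0.45]
1 shift [ 0.005 -0.05   0.004] turn [ 0.158  0.005 -0.132] n 9 deg/row 2.0 mm/row 3 spd 0.07 mar 0.23 err 0.0 q [-0.47 -0.72  2.35  1.08  0.92  0.02] wristpt [ 0.32 -0.08  0.43]
2 shift [ 0.005 -0.1    0.   ] turn [ 0.158  0.005 -0.132] n 9 deg/row 2.0 mm/row 6 spd 0.06 mar 0.19 err 0.0 q [-0.57 -0.74  2.39  1.19  0.88  0.18] wristpt [ 0.3  -0.11  0.41]
3 shift [-0.042 -0.502 -0.14 ] turn [0. 0. 0.] n 12 deg/row 0.0 mm/row 22 spd 0.23 mar 0.19 err 0.0 q [-1.06 -0.18  2.15  1.31  1.26 -0.31] wristpt [ 0.28 -0.36  0.34]
4 shift [ 0.   0.  -0.3] turn [0. 0. 0.] n 8 deg/row 0.0 mm/row 19 spd 0.18 mar 0.41 err 0.0 q [-1.06  0.13  2.16  1.43  1.19 -0.66] wristpt [ 0.28 -0.36  0.19]
```

View pics/w15.png

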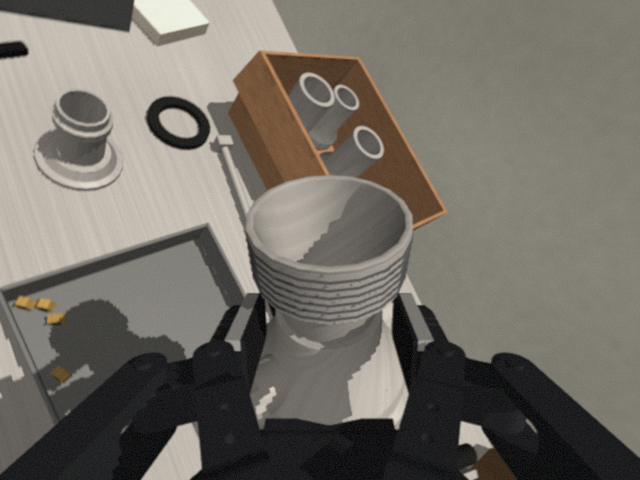

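View pics/s15.png

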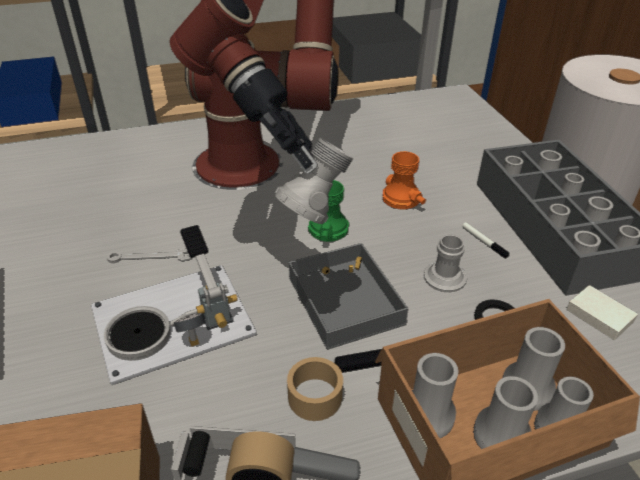

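Body held, no slip (collar at the same wrist pixels as before); nuts all in the tray. Third rotation segment, then travel.

{"name": "step_arm", "arguments": {"motion": [[0,-0.005,0,0.03,0.001,-0.025,255],[0.001,-0.015,0.002,0.08,0.003,-0.067,255],[0.003,-0.03,0.004,0.135,0.005,-0.112,255],[0.005,-0.05,0.006,0.19,0.006,-0.158,255],[0.006,-0.07,0.008,0.245,0.008,-0.204,255],[0.008,-0.09,0.01,0.3,0.01,-0.25,255],[0.01,-0.11,0.01,0.355,0.012,-0.295,255],[0.012,-0.13,0.01,0.41,0.014,-0.341,255],[0.013,-0.15,0.01,0.45,0.015,-0.375,255],[0.013,-0.167,0.01,0.474,0.015,-0.396,255]]}}

```text
time: 22.6
tool_pos: [0.5804, -0.0191, 0.3014]
tool_rot: [-0.083, 0.81, 0.124, 0.567]
contact_force: [0.3, 0.1, -5.7]
gripper_width: 0.642
```

```bash
python3 rec.py; python3 p8.py|tail -2
cat > p9.py <<'E'
from plan import *
s=monitor.state(); q0=s["joint_pos"]
Rf=toolR(.3,.35,np.pi); f=np.array([.536,-.278,.089])+.0256*Rf.as_matrix()[:,2]
q=path(s["tool_pos"],q2R(s["tool_rot"]),[(f+[0,0,.15],Rf,12),(f,Rf,8)],q0)
E
python3 p9.py
python3 - <<'E'
from h import *
f=eyes.grab_frame("scene"); crop(f,150,80,250,220,3,"pics/s16.png")
E
```

```text
22.6 q [-0.562 -0.739  2.394  1.184  0.876  0.182] p [ 0.5804 -0.0191  0.3014] r [-0.0831  0.8098  0.1238  0.5675] F [ 0.29  0.05 -5.69] g 0.642
3 shift [-0.042 -0.502 -0.14 ] turn [0. 0. 0.] n 12 deg/row 0.0 mm/row 22 spd 0.23 mar 0.19 err 0.0 q [-1.06 -0.18  2.15  1.31  1.26 -0.31] wristpt [ 0.28 -0.36  0.34]
4 shift [ 0.   0.  -0.3] turn [0. 0. 0.] n 8 deg/row 0.0 mm/row 19 spd 0.18 mar 0.41 err 0.0 q [-1.06  0.13  2.16  1.43  1.19 -0.66] wristpt [ 0.28 -0.36  0.19]
0 shift [-0.043 -0.504 -0.142] turn [0.004 0.002 0.001] n 12 deg/row 0.0 mm/row 22 spd 0.23 mar 0.19 err 0.0 q [-1.06 -0.18  2.15  1.31  1.26 -0.31] wristpt [ 0.28 -0.36  0.34]
1 shift [ 0.   0.  -0.3] turn [0. 0. 0.] n 8 deg/row 0.0 mm/row 19 spd 0.18 mar 0.41 err 0.0 q [-1.06  0.13  2.16  1.43  1.19 -0.66] wristpt [ 0.28 -0.36  0.19]
```

View pics/s16.png

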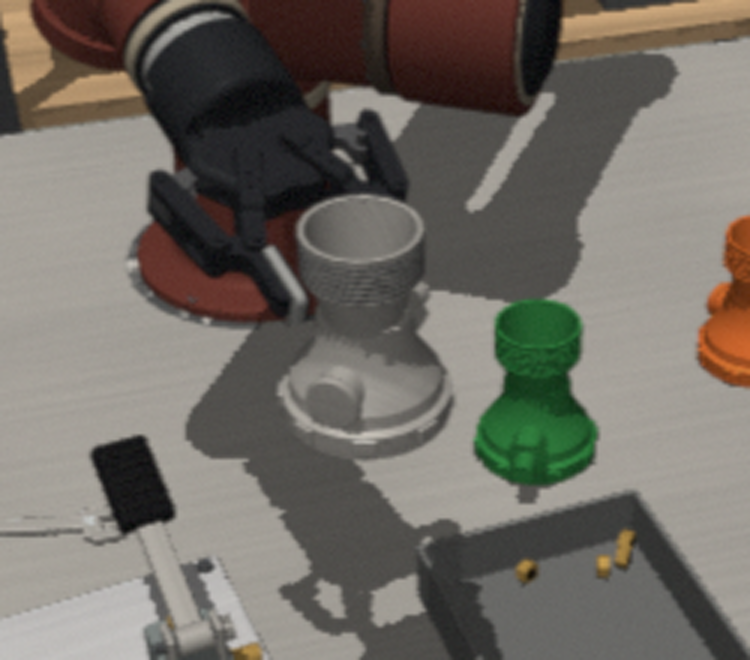

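{"name": "step_arm", "arguments": {"motion": [[-0.002,-0.02,0,0,0,0,255],[-0.006,-0.07,0,0,0,0,255],[-0.01,-0.13,0,0,0,0,255],[-0.016,-0.2,-0.01,0,0,0,255],[-0.022,-0.27,-0.03,0.001,0,0,255],[-0.028,-0.34,-0.06,0.002,0.001,0,255],[-0.034,-0.4,-0.09,0.003,0.001,0,255],[-0.038,-0.45,-0.115,0.004,0.002,0.001,255],[-0.041,-0.485,-0.135,0.004,0.002,0.001,255],[-0.043,-0.504,-0.142,0.004,0.002,0.001,255]]}}

```text
time: 23.65
tool_pos: [0.559, -0.2737, 0.2315]
tool_rot: [-0.085, 0.81, 0.122, 0.567]
contact_force: [-0.5, -0.5, -5.5]
gripper_width: 0.638
```

```bash
python3 rec.py; python3 p9.py
python3 - <<'E'
from h import *
import pickle
f=eyes.grab_frame("scene"); crop(f,60,120,220,220,3,"pics/s17.png")
t=eyes.grab_frame("top"); crop(t,380,150,180,180,4,"pics/t17.png")
pickle.dump((t,f),open("f3.pkl","wb"))
E
```

```text
23.65 q [-1.066 -0.181  2.142  1.312  1.258 -0.314] p [ 0.559  -0.2737  0.2315] r [-0.0851  0.81    0.1223  0.5672] F [-0.49 -0.54 -5.53] g 0.638
0 shift [-0.     0.006 -0.003] turn [0.    0.001 0.001] n 12 deg/row 0.0 mm/row 0 spd 0.0 mar 0.43 err 0.0 q [-1.06 -0.18  2.15  1.31  1.26 -0.31] wristpt [ 0.28 -0.36  0.34]
1 shift [ 0.   0.  -0.3] turn [0. 0. 0.] n 8 deg/row 0.0 mm/row 19 spd 0.18 mar 0.41 err 0.0 q [-1.06  0.13  2.16  1.43  1.19 -0.66] wristpt [ 0.28 -0.36  0.19]
```

View pics/s17.png

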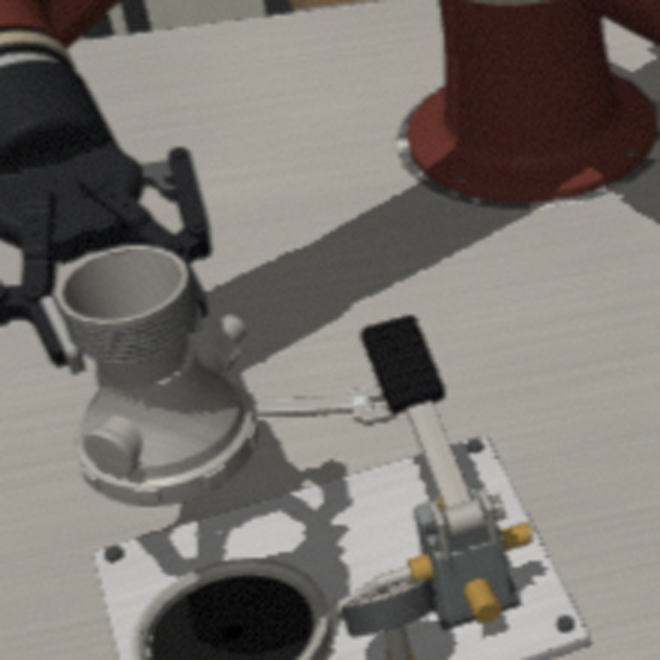

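View pics/t17.png

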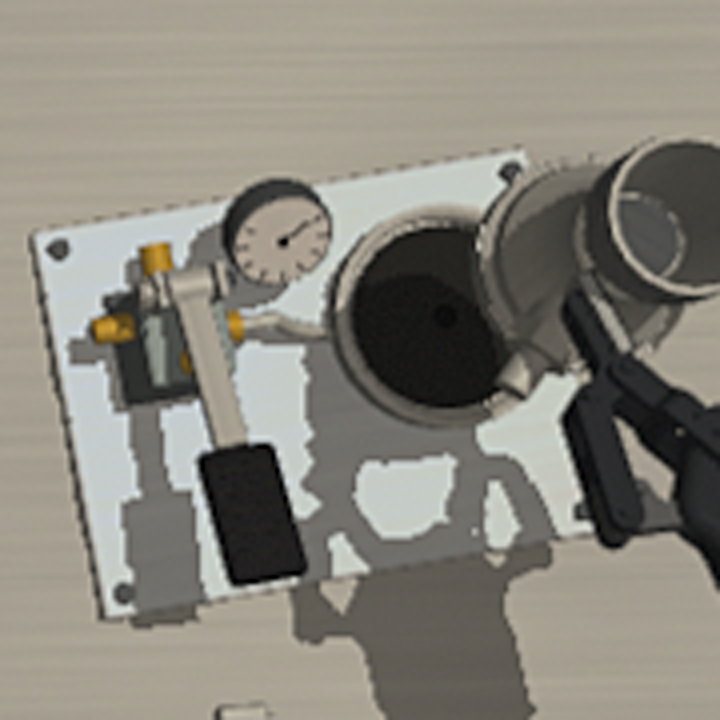

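```bash
cat > ov.py <<'E'
from h import *
def circ(c,a,r,n=60):
    a=a/np.linalg.norm(a); u=np.cross(a,[1,0,0]); u/=np.linalg.norm(u); v=np.cross(a,u)
    th=np.linspace(0,2*np.pi,n,endpoint=False); return c+r*(np.cos(th)[:,None]*u+np.sin(th)[:,None]*v)
def overlay(f,foot,a,x,y,w,h,s,name):
    im=cv2.resize(f["pixels"][y:y+h,x:x+w,::-1],None,fx=s,fy=s,interpolation=cv2.INTER_CUBIC)
    for hh,r,col in ((0,.045,(0,0,255)),(.016,.045,(0,160,255)),(.112,.031,(0,255,0)),(.086,.031,(255,255,0))):
        for p in proj(f,circ(foot+a*hh,a,r)): cv2.circle(im,(int((p[0]-x+.5)*s),int((p[1]-y+.5)*s)),1,col,-1)
    cv2.imwrite(name,im)
E
python3 - <<'E'
from ov import *
import pickle
t,f=pickle.load(open("f3.pkl","rb"))
s=monitor.state(); R=q2R(s["tool_rot"])
a0=np.array([-.964,.216,-.15]); a0/=np.linalg.norm(a0)
Rl=q2R([0.2450,0.1106,0.9629,-0.0239]); pl=np.array([.5665,.1214,.0205])
foot0=np.array([.5197,.1307,.0355])-a0*.099
at=Rl.inv().apply(a0); ft=Rl.inv().apply(foot0-pl)
a=R.apply(at); foot=s["tool_pos"]+R.apply(ft); print(a,foot,foot+a*.112)
overlay(f,foot,a,60,120,220,220,3,"pics/o1.png"); overlay(t,foot,a,440,120,200,180,4,"pics/o2.png")
E
```

```text
[-0.00135411  0.00820274  0.99996544] [ 0.53807208 -0.27874566  0.17854542] [ 0.53792042 -0.27782695  0.29054155]
```

View pics/o1.png

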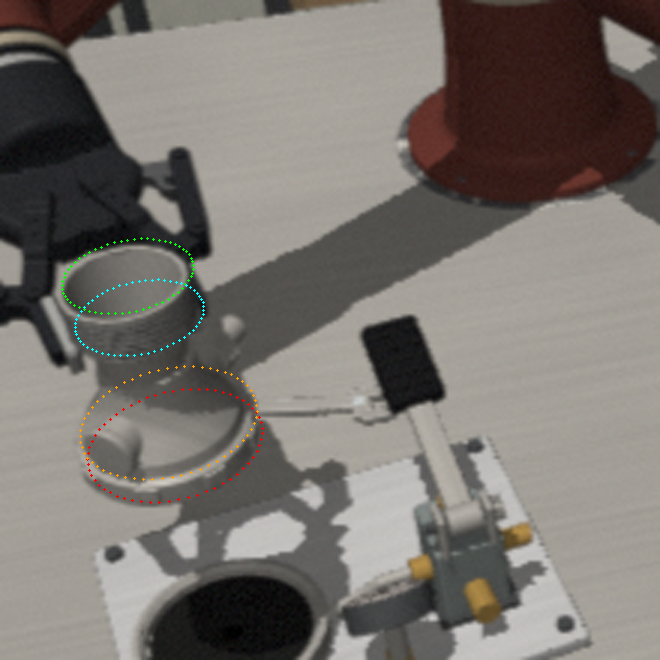

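View pics/o2.png

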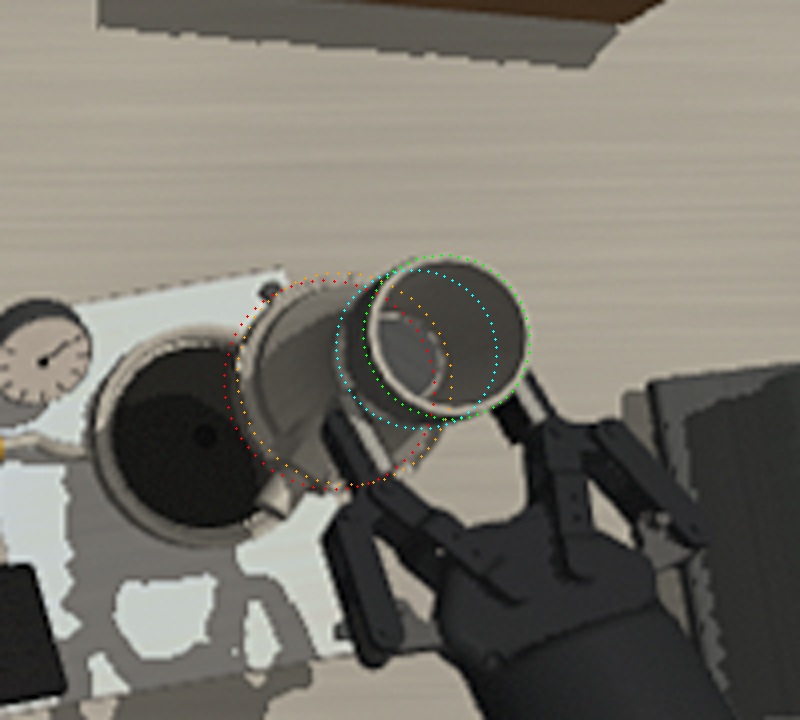

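{"name": "step_arm", "arguments": {"motion": [[0,0,-0.02,0,0,0,255],[0,0,-0.06,0,0,0,255],[0,0,-0.1,0,0,0,255],[0,0,-0.14,0,0,0,255],[0,0,-0.18,0,0,0,255],[0,0,-0.215,0,0,0,255],[0,0,-0.24,0,0,0,255],[0,0,-0.25,0,0,0,255],[0,0,-0.25,0,0,0,255]]}}

```text
time: 24.65
tool_pos: [0.5595, -0.2704, 0.1076]
tool_rot: [-0.086, 0.809, 0.123, 0.568]
contact_force: [0.2, -0.5, -4.6]
gripper_width: 0.637
```

```bash
python3 rec.py
cat > o3.py <<'E'
from ov import *
import pickle,sys
n=sys.argv[1]
t=eyes.grab_frame("top"); f=eyes.grab_frame("scene"); pickle.dump((t,f),open("f4.pkl","wb"))
s=monitor.state(); R=q2R(s["tool_rot"])
a0=np.array([-.964,.216,-.15]); a0/=np.linalg.norm(a0)
Rl=q2R([0.2450,0.1106,0.9629,-0.0239]); pl=np.array([.5665,.1214,.0205])
foot0=np.array([.5197,.1307,.0355])-a0*.099
at=Rl.inv().apply(a0); ft=Rl.inv().apply(foot0-pl)
a=R.apply(at); foot=s["tool_pos"]+R.apply(ft); print(a,foot,foot+a*.112)
def both(name,ovl=True):
    if ovl: overlay(f,foot,a,80,240,110,130,6,f"pics/{name}s.png"); overlay(t,foot,a,430,160,130,110,6,f"pics/{name}t.png")
    else: crop(f,80,240,110,130,6,f"pics/{name}s.png"); crop(t,430,160,130,110,6,f"pics/{name}t.png")
both(n+"o"); both(n+"n",False)
E
python3 o3.py d
```

```text
24.65 q [-1.063  0.065  2.169  1.41   1.201 -0.598] p [ 0.5595 -0.2704  0.1076] r [-0.0864  0.8093  0.1231  0.5679] F [ 0.17 -0.55 -4.57] g 0.637
[-0.00336809  0.00900687  0.99995377] [ 0.53870755 -0.27735271  0.05491228] [ 0.53833032 -0.27634394  0.1669071 ]
```

View pics/dns.png

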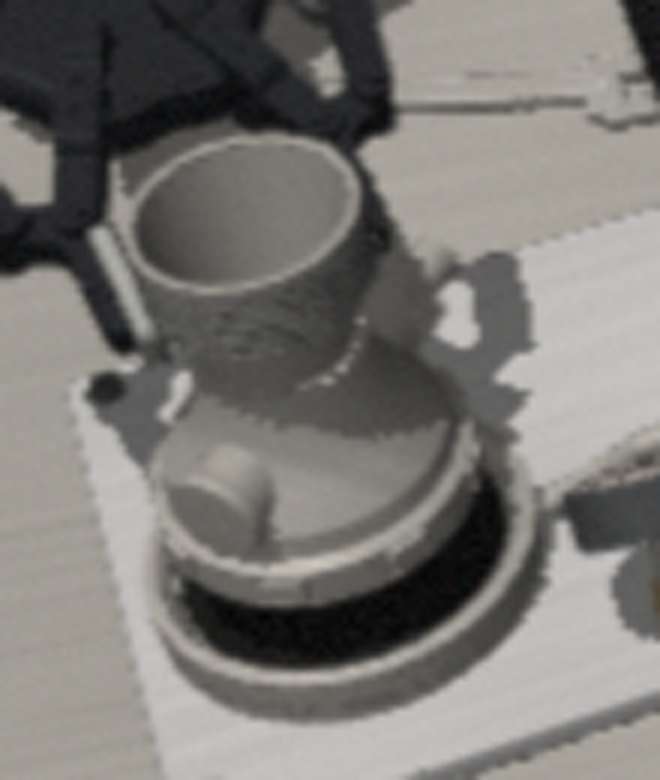

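View pics/dnt.png

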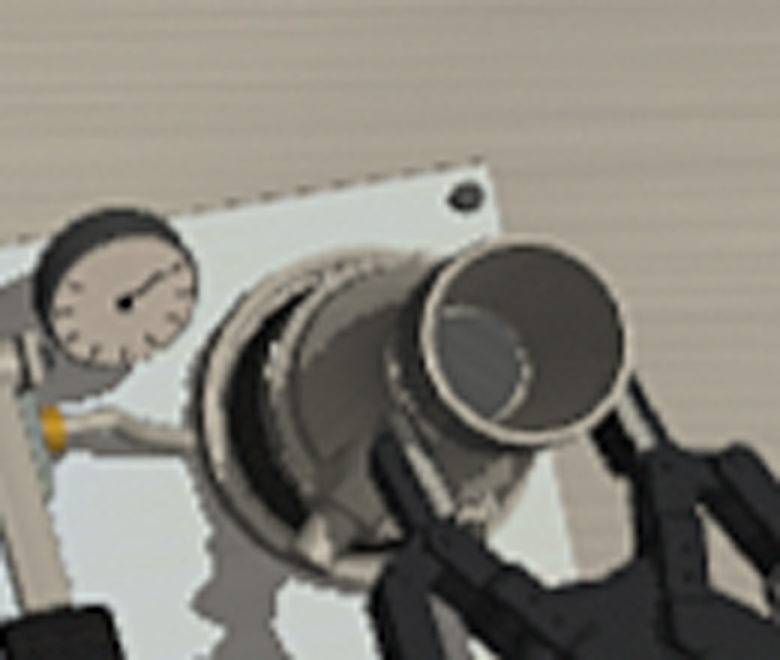

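View pics/dot.png

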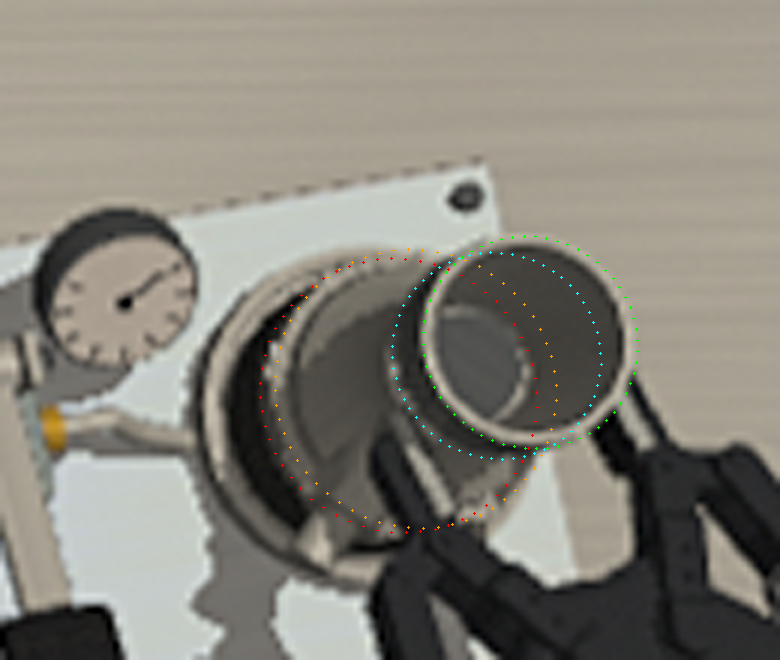

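View pics/dos.png

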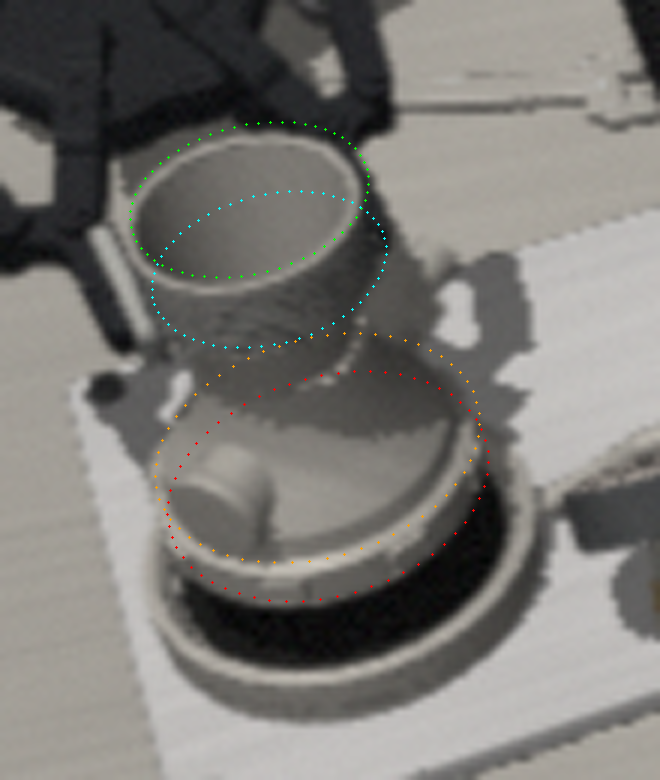

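{"name": "step_arm", "arguments": {"motion": [[-0.003,0.001,-0.01,0,0,0,255],[-0.0054,0.001,-0.02,0,0,0,255],[-0.0054,0.001,-0.03,0,0,0,255],[-0.0054,0.001,-0.04,0,0,0,255],[-0.0054,0.001,-0.045,0,0,0,255],[-0.0054,0.001,-0.05,0,0,0,255],[-0.0054,0.001,-0.05,0,0,0,255]]}}

```text
time: 25.45
tool_pos: [0.5566, -0.2703, 0.0825]
tool_rot: [-0.086, 0.809, 0.123, 0.568]
contact_force: [-0.2, -0.0, -6.3]
gripper_width: 0.635
```

```bash
python3 rec.py; python3 o3.py e
```

```text
25.45 q [-1.068  0.122  2.169  1.428  1.197 -0.657] p [ 0.5566 -0.2703  0.0825] r [-0.0863  0.8093  0.1229  0.5678] F [-0.15 -0.04 -6.27] g 0.635
[-0.00231744  0.00762481  0.99996825] [ 0.53558577 -0.27643762  0.02894885] [ 0.53532622 -0.27558364  0.1409453 ]
```

View pics/ens.png

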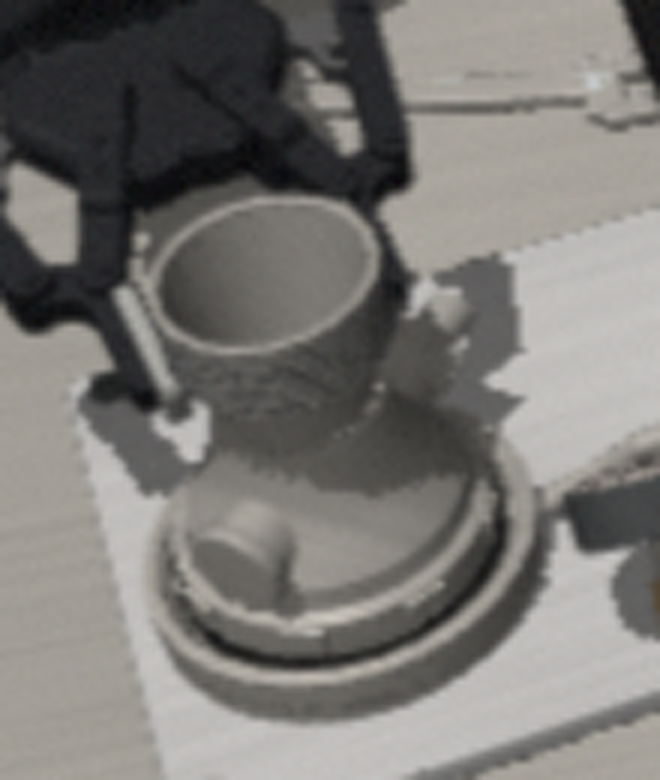

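View pics/ent.png

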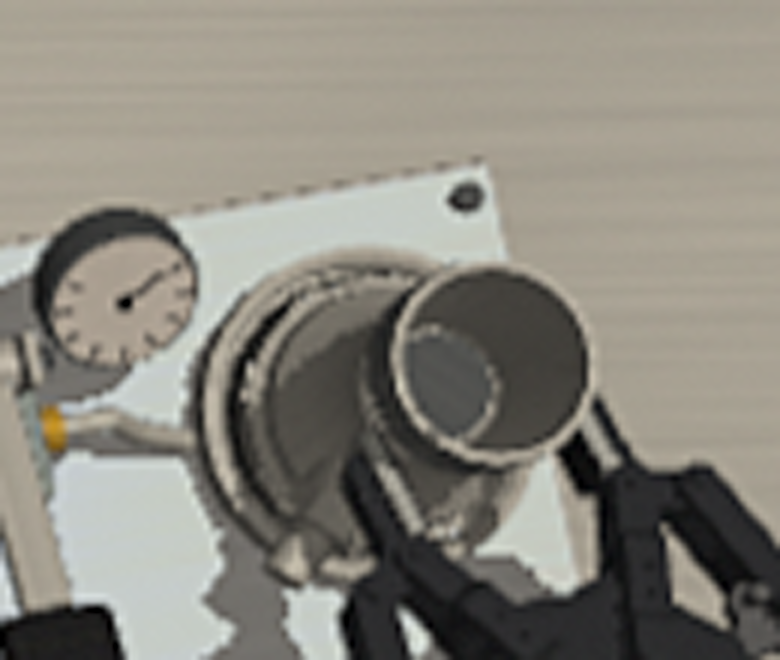

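{"name": "step_arm", "arguments": {"motion": [[0,0,-0.003,0,0,0,255],[0,0,-0.006,0,0,0,255],[0,0,-0.008,0,0,0,255],[0,0,-0.008,0,0,0,255]]}}

```text
time: 25.95
tool_pos: [0.5572, -0.2709, 0.0809]
tool_rot: [-0.086, 0.808, 0.124, 0.569]
contact_force: [-5.3, -0.7, 1.7]
gripper_width: 0.641
```

{"name": "step_arm", "arguments": {"motion": [[0,0,0.003,0,0,0,255],[0,0,0.003,0,0,0,200],[0,0,0.003,0,0,0,100],[0,0,0.003,0,0,0,50],[0,0,0.003,0,0,0,0],[0,0,0.003,0,0,0,0],[0,0,0.003,0,0,0,0]]}}

```text
time: 26.65
tool_pos: [0.5569, -0.2705, 0.0809]
tool_rot: [-0.086, 0.809, 0.123, 0.568]
contact_force: [-0.7, 0.4, -0.7]
gripper_width: 1.003
```

```bash
python3 rec.py; python3 o3.py g
python3 - <<'E'
from h import *
f=eyes.grab_frame("wrist"); cv2.imwrite("pics/w20.png",f["pixels"][:,:,::-1])
E
```

```text
26.65 q [-1.068  0.127  2.168  1.431  1.196 -0.663] p [ 0.5569 -0.2705  0.0809] r [-0.0859  0.809   0.1233  0.5683] F [-0.71  0.37 -0.74] g 1.003
[-0.00260231  0.00784634  0.99996583] [ 0.53566158 -0.27645545  0.02663812] [ 0.53537012 -0.27557666  0.13863429]
```

View pics/gns.png

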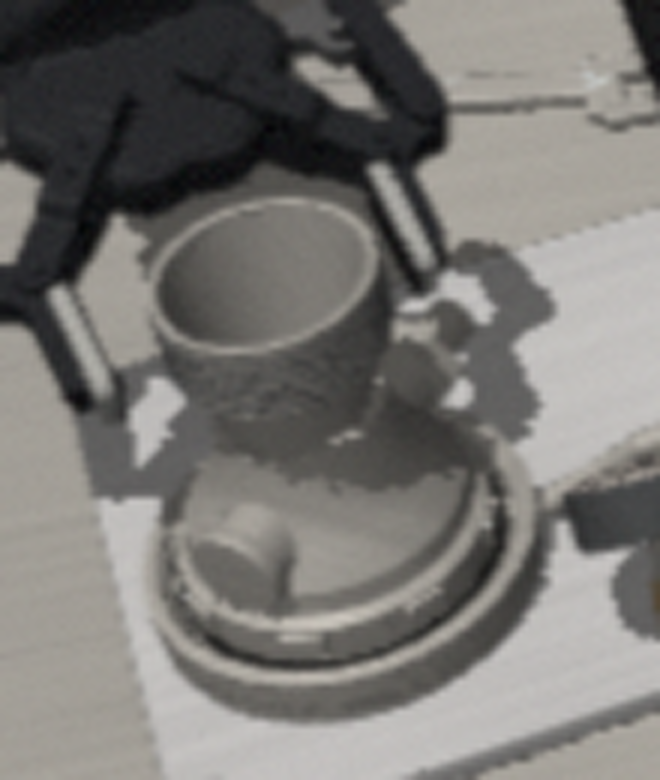

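View pics/gnt.png

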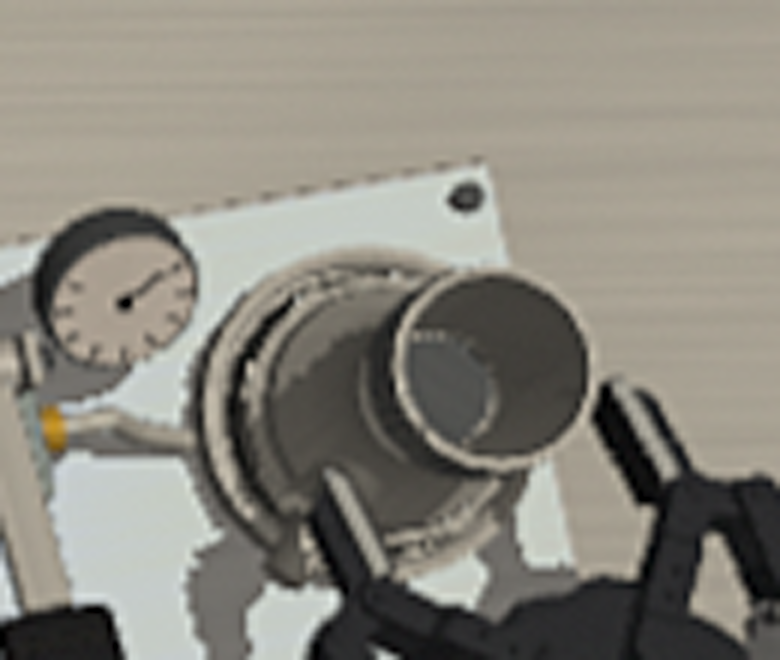

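View pics/w20.png

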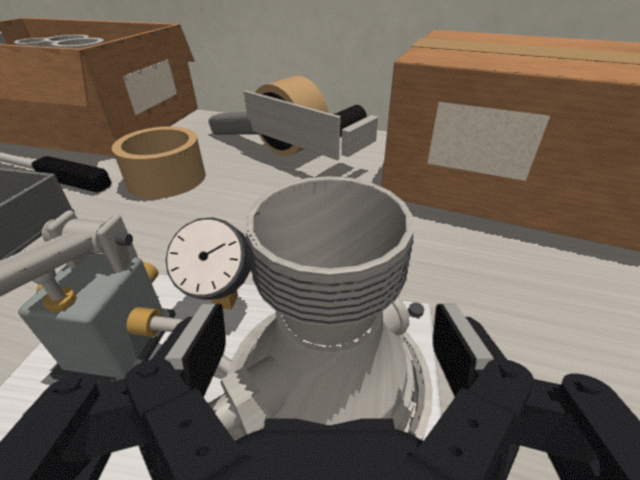

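```bash
cat > p10.py <<'E'
from plan import *
s=monitor.state(); q0=s["joint_pos"]
R=q2R(s["tool_rot"]); t=R.as_matrix()[:,2]; p=s["tool_pos"]
p1=p-.15*t; p2=p1+[0,0,.10]
for az in (.3,-.1):
  Rd=toolR(az,np.pi/2,np.pi)
  path(p,R,[(p1,R,8),(p2,R,5),(np.array([.43,-.1526,.22]),Rd,12),(np.array([.43,-.1526,.14]),Rd,5)],q0)
E
python3 p10.py
```

```text
0 shift [-0.269 -0.084  0.102] turn [0. 0. 0.] n 8 deg/row 0.0 mm/row 19 spd 0.16 mar 0.33 err 0.0 q [-1.4  -0.07  2.25  1.22  1.47 -0.61] wristpt [ 0.15 -0.4   0.24]
1 shift [0.  0.  0.2] turn [0. 0. 0.] n 5 deg/row 0.0 mm/row 20 spd 0.18 mar 0.34 err 0.0 q [-1.4  -0.27  2.22  1.2   1.56 -0.4 ] wristpt [ 0.15 -0.4   0.34]
2 shift [ 0.016  0.319 -0.023] turn [-0.241  0.78  -0.001] n 12 deg/row 5.8 mm/row 13 spd 0.36 mar 0.35 err 0.0 q [-0.5  -0.38  1.97  0.    1.55  0.77] wristpt [ 0.43 -0.15  0.53]
3 shift [ 0.    0.   -0.16] turn [0. 0. 0.] n 5 deg/row 0.0 mm/row 16 spd 0.1 mar 0.52 err 0.0 q [-0.5  -0.32  2.06 -0.    1.41  0.77] wristpt [ 0.43 -0.15  0.45]
0 shift [-0.269 -0.084  0.102] turn [0. 0. 0.] n 8 deg/row 0.0 mm/row 19 spd 0.16 mar 0.33 err 0.0 q [-1.4  -0.07  2.25  1.22  1.47 -0.61] wristpt [ 0.15 -0.4   0.24]
1 shift [0.  0.  0.2] turn [0. 0. 0.] n 5 deg/row 0.0 mm/row 20 spd 0.18 mar 0.34 err 0.0 q [-1.4  -0.27  2.22  1.2   1.56 -0.4 ] wristpt [ 0.15 -0.4   0.34]
2 shift [ 0.016  0.319 -0.023] turn [-0.082  0.817 -0.234] n 12 deg/row 6.1 mm/row 13 spd 0.46 mar 0.32 err 0.0 q [-0.5  -0.38  1.97  0.    1.55  1.17] wristpt [ 0.43 -0.15  0.53]
3 shift [ 0.    0.   -0.16] turn [0. 0. 0.] n 5 deg/row 0.0 mm/row 16 spd 0.1 mar 0.52 err 0.0 q [-0.5  -0.32  2.06 -0.    1.41  1.17] wristpt [ 0.43 -0.15  0.45]
```

{"name": "step_arm", "arguments": {"motion": [[-0.02,-0.006,0.008,0,0,0,0],[-0.05,-0.016,0.019,0,0,0,0],[-0.085,-0.027,0.032,0,0,0,0],[-0.125,-0.039,0.047,0,0,0,0],[-0.165,-0.052,0.063,0,0,0,0],[-0.205,-0.064,0.08,0,0,0,0],[-0.245,-0.077,0.1,0,0,0,0],[-0.269,-0.084,0.14,0,0,0,0],[-0.269,-0.084,0.2,0,0,0,0],[-0.269,-0.084,0.28,0,0,0,0]]}}

```text
time: 27.8
tool_pos: [0.421, -0.3119, 0.22]
tool_rot: [-0.087, 0.81, 0.121, 0.568]
contact_force: [-0.1, -0.9, 0.4]
gripper_width: 1.001
```

```bash
python3 rec.py
cat > p11.py <<'E'
from plan import *
s=monitor.state(); q0=s["joint_pos"]
R=q2R(s["tool_rot"]); p=s["tool_pos"]
Rd=toolR(.3,np.pi/2,np.pi)
path(p,R,[(np.array([.43,-.1526,.22]),Rd,12),(np.array([.43,-.1526,.14]),Rd,5)],q0)
E
python3 p11.py; python3 o3.py k
python3 - <<'E'
from h import *
import pickle
t,f=pickle.load(open("f4.pkl","rb"))
crop(t,380,150,180,150,4,"pics/k_top.png"); crop(t,240,160,120,130,4,"pics/k_tray.png")
E
```

```text
27.8 q [-1.398 -0.255  2.226  1.202  1.549 -0.415] p [ 0.421  -0.3119  0.22  ] r [-0.0873  0.8096  0.1213  0.5676] F [-0.07 -0.91  0.43] g 1.001
0 shift [0.018 0.319 0.   ] turn [-0.243  0.779  0.002] n 12 deg/row 5.8 mm/row 13 spd 0.36 mar 0.34 err 0.0 q [-0.5  -0.38  1.97  0.    1.55  0.77] wristpt [ 0.43 -0.15  0.53]
1 shift [ 0.    0.   -0.16] turn [0. 0. 0.] n 5 deg/row 0.0 mm/row 16 spd 0.1 mar 0.52 err 0.0 q [-0.5  -0.32  2.06 -0.    1.41  0.77] wristpt [ 0.43 -0.15  0.45]
[-0.0058424   0.01829238  0.99981561] [ 0.4012463  -0.32161805  0.1724374 ] [ 0.40059195 -0.3195693   0.28441675]
```

View pics/kns.png

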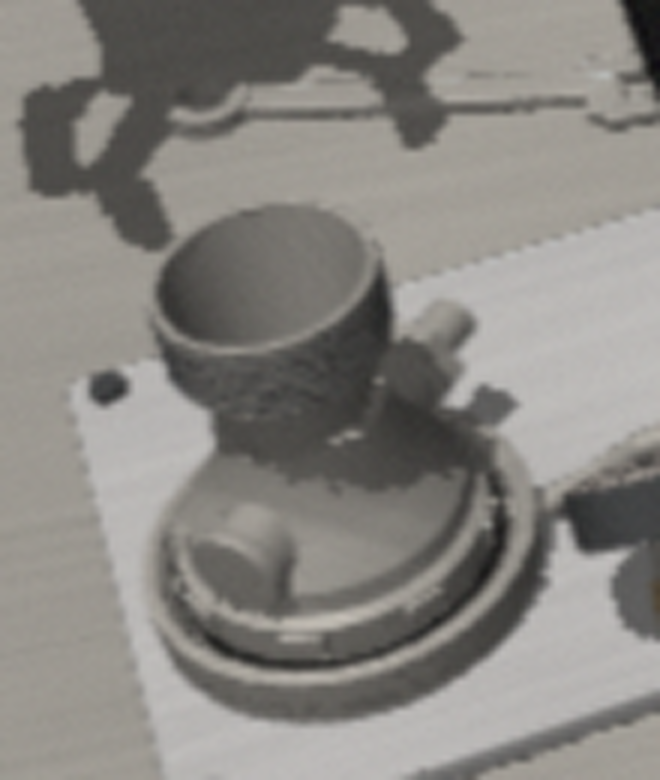

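View pics/k_top.png

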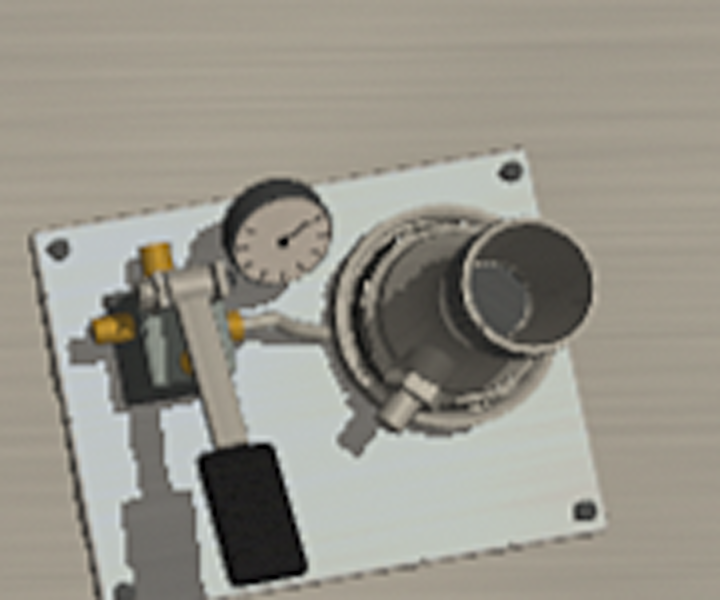

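View pics/k_tray.png

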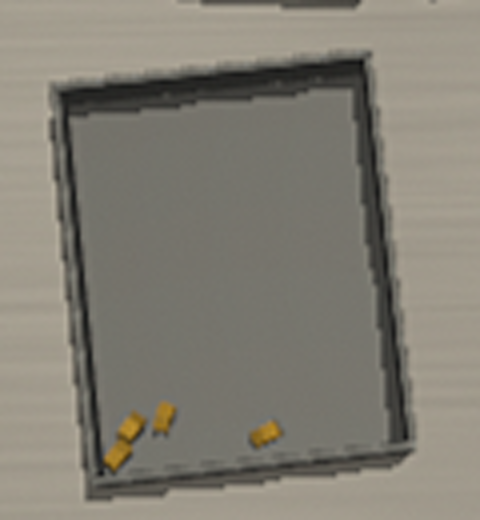

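Run:
```python
from ov import *
import pickle
t,f=pickle.load(open("f4.pkl","rb"))
foot=np.array([.5356,-.2778,.025]); a=np.array([0,0,1.])
overlay(f,foot,a,80,240,110,130,6,"pics/l1.png"); overlay(t,foot,a,450,170,100,100,6,"pics/l2.png")
a,b=[cv2.imread(f"pics/l{i}.png") for i in(1,2)]
a=cv2.resize(a,(390,460)); b=cv2.resize(b,(400,400)); b=cv2.copyMakeBorder(b,0,60,0,0,cv2.BORDER_CONSTANT); cv2.imwrite("pics/l3.png",np.hstack([a,b]))
```

```text
(no output)
```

View pics/l3.png

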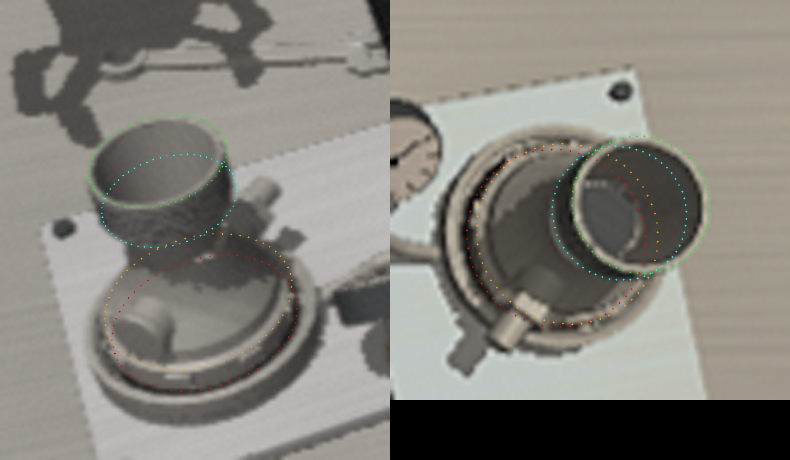

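{"name": "step_arm", "arguments": {"motion": [[0,0.01,0.02,-0.012,0.04,0,100],[0,0.04,0.04,-0.035,0.11,0,255],[0.003,0.08,0.05,-0.06,0.19,0,255],[0.006,0.12,0.05,-0.085,0.275,0,255],[0.009,0.16,0.05,-0.112,0.36,0.001,255],[0.012,0.2,0.05,-0.14,0.445,0.001,255],[0.014,0.24,0.05,-0.165,0.53,0.001,255],[0.016,0.28,0.04,-0.19,0.615,0.002,255],[0.018,0.31,0.03,-0.218,0.7,0.002,255],[0.018,0.319,0.02,-0.243,0.779,0.002,255]]}}

```text
time: 28.9
tool_pos: [0.4312, -0.1518, 0.2314]
tool_rot: [0.001, 0.988, 0.153, -0.002]
contact_force: [0.1, 0.3, 0.2]
gripper_width: -0.0
```

```bash
python3 rec.py; python3 p11.py
python3 - <<'E'
from h import *
t=eyes.grab_frame("top"); crop(t,380,150,180,150,4,"pics/m_top.png")
s=eyes.grab_frame("scene"); crop(s,80,170,200,200,3,"pics/m_s.png")
E
```

```text
28.9 q [-0.499 -0.38   1.95  -0.004  1.574  0.765] p [ 0.4312 -0.1518  0.2314] r [ 0.001   0.9883  0.1527 -0.0021] F [0.14 0.3  0.22] g -0.0
0 shift [-0.002 -0.002 -0.023] turn [ 0.002 -0.003 -0.004] n 12 deg/row 0.0 mm/row 1 spd 0.01 mar 0.61 err 0.0 q [-0.5  -0.38  1.97 -0.    1.55  0.77] wristpt [ 0.43 -0.15  0.53]
1 shift [ 0.    0.   -0.16] turn [0. 0. 0.] n 5 deg/row 0.0 mm/row 16 spd 0.1 mar 0.52 err 0.0 q [-0.5  -0.32  2.06 -0.    1.41  0.77] wristpt [ 0.43 -0.15  0.45]
```

View pics/m_s.png

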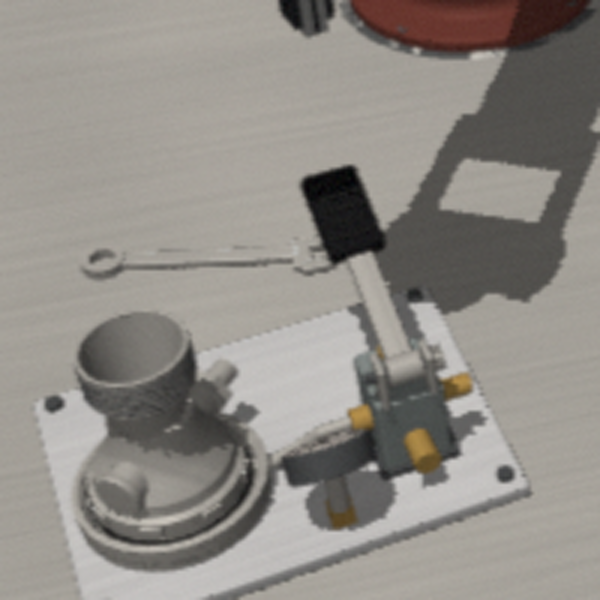

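{"name": "step_arm", "arguments": {"motion": [[-0.001,-0.001,-0.03,0,0,0,255],[-0.002,-0.002,-0.08,0,0,0,255],[-0.002,-0.002,-0.13,0,0,0,255],[-0.002,-0.002,-0.17,0,0,0,255],[-0.002,-0.002,-0.185,0,0,0,255],[-0.002,-0.002,-0.19,0,0,0,255],[-0.002,-0.002,-0.19,0,0,0,255]]}}

```text
time: 29.7
tool_pos: [0.4299, -0.1546, 0.1358]
tool_rot: [-0.0, 0.989, 0.151, 0.0]
contact_force: [-0.1, -0.1, 0.1]
gripper_width: 0.0
```

{"name": "step_arm", "arguments": {"motion": [[0,0,-0.01,0,0,0,255],[0,0,-0.02,0,0,0,255],[0,0,-0.03,0,0,0,255],[0,0,-0.03,0,0,0,255],[0,0,-0.03,0,0,0,255]]}}

```text
time: 30.2
tool_pos: [0.4302, -0.1538, 0.1203]
tool_rot: [-0.0, 0.988, 0.152, -0.0]
contact_force: [-0.1, 1.0, -0.1]
gripper_width: -0.003
```

```bash
python3 rec.py
python3 - <<'E'
from h import *
t=eyes.grab_frame("top"); crop(t,380,150,180,150,4,"pics/n_top.png")
s=eyes.grab_frame("scene"); crop(s,80,170,200,200,3,"pics/n_s.png")
E
```

```text
30.2 q [-0.507 -0.302  2.077  0.     1.368  0.759] p [ 0.4302 -0.1538  0.1203] r [-5.000e-04  9.884e-01  1.520e-01 -3.000e-04] F [-0.12  0.96 -0.13] g -0.003
```

View pics/n_s.png

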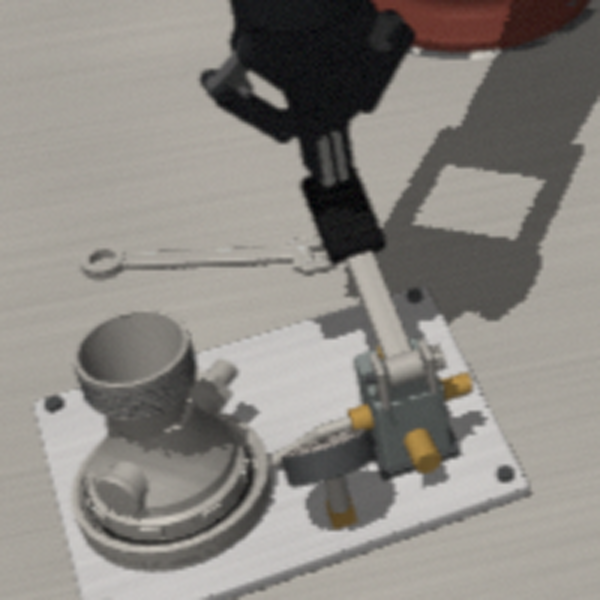

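View pics/n_top.png

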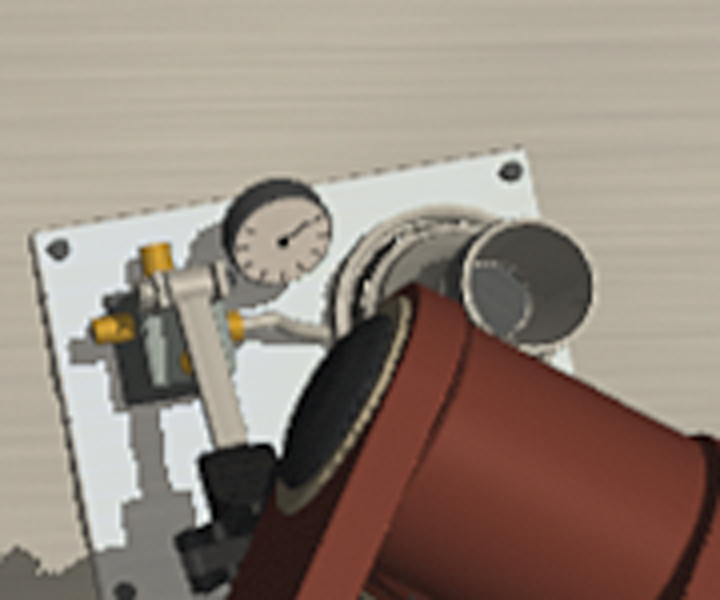

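Run:
```python
from h import *
import pickle
t,s=pickle.load(open("f.pkl","rb"))
p=monitor.state()["tool_pos"]; print(proj(s,[p,[.435,-.152,.129]]), (proj(s,[p])-[80,170])*3)
# paddle corners at rest from first images (top, scene)
o=lambda x,y,ox,oy,k:((x-k/2+.5)/k+ox,(y-k/2+.5)/k+oy)
T=[(247,420),(340,405),(383,565),(293,582)]; S=[(445,190),(513,160),(476,62),(403,80)]
for a,b in zip(T,S):
    ut=o(*a,380,180,5); us=o(*b,80,210,4); print(tri([t,s],[ut,us]).round(4))
```

```text
[[192.92078309 240.04063941]
 [193.67193398 237.91319021]] [[338.76234928 210.12191822]]
[ 0.4609 -0.1485  0.1012]
[ 0.4696 -0.1455  0.1304]
[ 0.4127 -0.1533  0.1457]
[ 0.4013 -0.1581  0.1218]
```

Run:
```python
from h import *
import pickle
t,s=pickle.load(open("f.pkl","rb"))
o=lambda x,y,ox,oy,k:((x-k/2+.5)/k+ox,(y-k/2+.5)/k+oy)
T=[(247,420),(340,405),(383,565),(293,582)]; S=[(513,160),(445,190),(403,80),(476,62)]
P=[]
for a,b in zip(T,S):
    ut=o(*a,380,180,5); us=o(*b,80,210,4); P.append(tri([t,s],[ut,us])); print(P[-1].round(4))
print(np.mean(P,0))
```

```text
[ 0.4622 -0.1303  0.1177]
[ 0.4677 -0.164   0.1127]
[ 0.4093 -0.1724  0.1333]
[ 0.4041 -0.1392  0.1329]
[ 0.43582387 -0.15150056  0.12413395]
```

Run:
```python
from h import *
f=eyes.grab_frame("wrist"); cv2.imwrite("pics/w30.png",f["pixels"][:,:,::-1])
s=eyes.grab_frame("scene"); crop(s,150,190,100,90,7,"pics/n2.png")
```

```text
(no output)
```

View pics/w30.png

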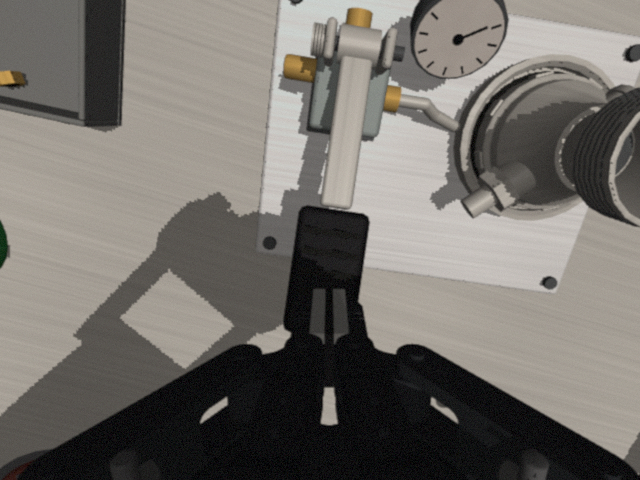

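View pics/n2.png

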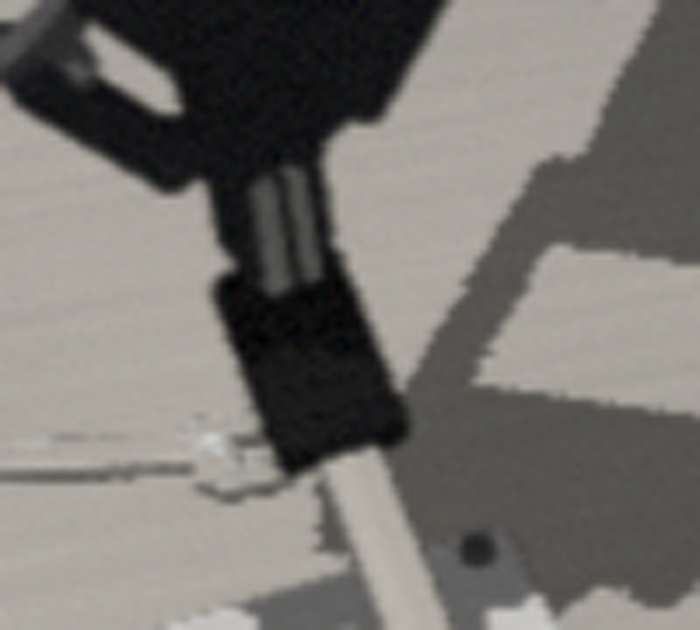

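{"name": "step_arm", "arguments": {"motion": [[0,0,-0.005,0,0,0,255],[0,0,-0.01,0,0,0,255],[0,0,-0.01,0,0,0,255]]}}

```text
time: 30.7
tool_pos: [0.4299, -0.1537, 0.1149]
tool_rot: [-0.001, 0.988, 0.152, -0.001]
contact_force: [-0.0, 0.4, 0.1]
gripper_width: 0.001
```

```bash
python3 rec.py
python3 - <<'E'
from h import *
s=eyes.grab_frame("scene"); crop(s,150,190,100,90,7,"pics/n3.png"); 
im=s["pixels"][190:280,150:250].astype(float); im=np.clip((im/60)**.6*255,0,255).astype(np.uint8)[:,:,::-1]
cv2.imwrite("pics/n3b.png",cv2.resize(im,None,fx=7,fy=7,interpolation=cv2.INTER_CUBIC))
E
```

```text
30.7 q [-0.507 -0.297  2.082  0.     1.358  0.759] p [ 0.4299 -0.1537  0.1149] r [-6.000e-04  9.884e-01  1.519e-01 -5.000e-04] F [-0.02  0.36  0.1 ] g 0.001
```

View pics/n3b.png

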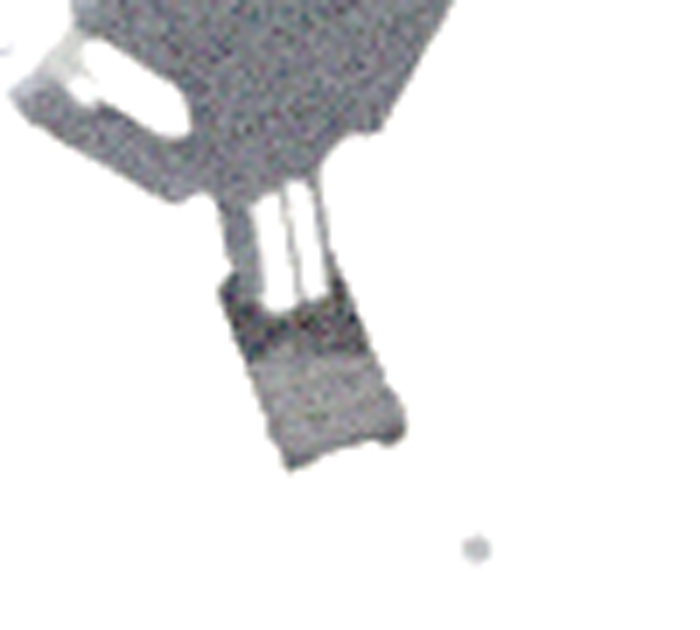

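Run:
```python
from h import *
import pickle
t,s=pickle.load(open("f.pkl","rb"))
for z in (.115,.12,.125,.13,.135,.14): print(z,proj(s,[[.43,-.1537,z]]).round(1), (proj(s,[[.43,-.1537,z]])-[150,190])*7)
# projected paddle model at lever angles
yaw=.153; seat=np.array([.5357,-.2778]); ex=np.array([np.cos(yaw),np.sin(yaw)]); ey=np.array([-ex[1],ex[0]])
pv=seat+.03*ex+.14*ey
for L in (0,.1,.25):
    al=.3-L
    for u,v in ((.083,-.018),(.083,.018),(.147,.018),(.147,-.018),(.115,0)):
        h=.088+u*np.sin(al)+.0073*np.cos(al); r=u*np.cos(al)-.0073*np.sin(al)
        P=np.r_[pv-r*ex+v*ey,h]; print(L,P.round(4),((proj(s,[P])-[150,190])*7).round(0))
```

```text
0.115 [[193.4 242.2]] [[303.95225775 365.70935206]]
0.12 [[193.1 240.2]] [[301.41114421 351.23445244]]
0.125 [[192.7 238.1]] [[298.85486284 336.67315263]]
0.13 [[192.3 236. ]] [[296.28327744 322.02467674]]
0.135 [[192.  233.9]] [[293.69625017 307.28823955]]
0.14 [[191.6 231.8]] [[291.09364151 292.46304639]]
0 [ 0.4705 -0.1644  0.1195] [[280. 457.]]
0 [ 0.465  -0.1288  0.1195] [[415. 418.]]
0 [ 0.4046 -0.1381  0.1384] [[339. 230.]]
0 [ 0.4101 -0.1737  0.1384] [[206. 265.]]
0 [ 0.4376 -0.1513  0.129 ] [[310. 341.]]
0.1 [ 0.4678 -0.1648  0.1116] [[281. 473.]]
0.1 [ 0.4623 -0.1292  0.1116] [[415. 435.]]
0.1 [ 0.4003 -0.1388  0.1244] [[341. 262.]]
0.1 [ 0.4058 -0.1744  0.1244] [[210. 297.]]
0.1 [ 0.4341 -0.1518  0.118 ] [[312. 365.]]
0.25 [ 0.4652 -0.1652  0.0994] [[285. 502.]]
0.25 [ 0.4597 -0.1297  0.0994] [[418. 464.]]
0.25 [ 0.3965 -0.1394  0.1026] [[347. 316.]]
0.25 [ 0.402  -0.175   0.1026] [[218. 351.]]
0.25 [ 0.4309 -0.1523  0.101 ] [[317. 407.]]
```

```bash
python3 - <<'E'
from h import *
import pickle
t,s=pickle.load(open("f.pkl","rb"))
p=np.array([.4312,-.1518,.2314]); print((proj(s,[p,p+[0,0,.008],p+[0,0,.019]])-[80,170])*3)
w=eyes.grab_frame("wrist"); im=w["pixels"][180:360,240:420].astype(float); im=np.clip((im/90)**.6*255,0,255).astype(np.uint8)[:,:,::-1]
cv2.imwrite("pics/w31.png",cv2.resize(im,None,fx=4,fy=4,interpolation=cv2.INTER_CUBIC))
E
python3 -c "
import cv2;im=cv2.imread('pics/m_s.png')[0:80,240:400];cv2.imwrite('pics/m_z.png',cv2.resize(im,None,fx=5,fy=5))"
```

```text
[[316.68035325  62.67968862]
 [314.68281549  51.2001053 ]
 [311.9025162   35.22209567]]
```

View pics/m_z.png

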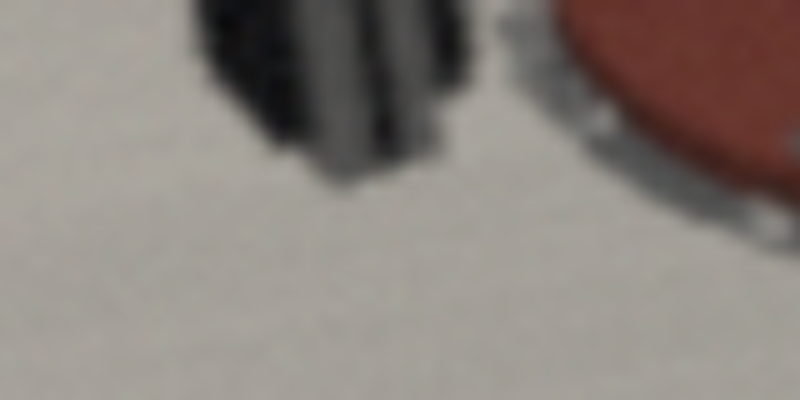

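View pics/w31.png

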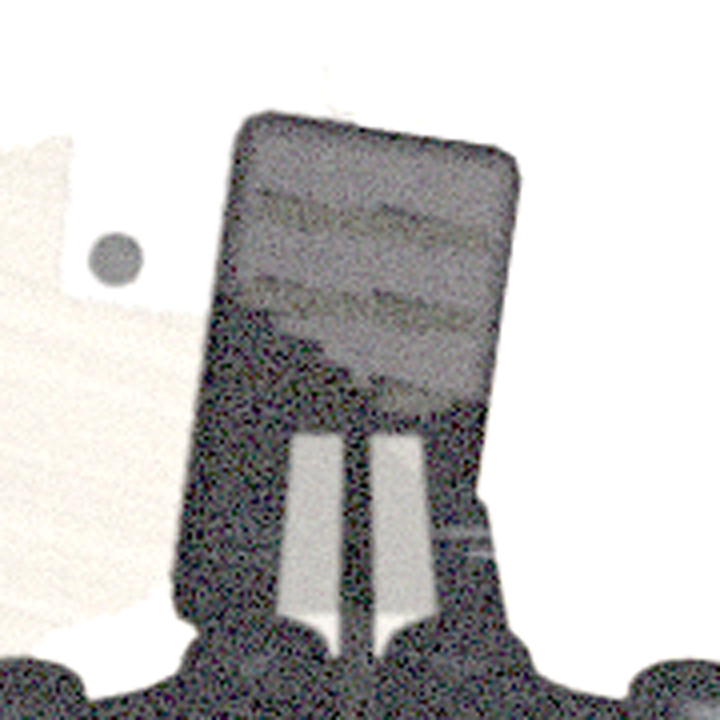

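{"name": "step_arm", "arguments": {"motion": [[0,0,-0.005,0,0,0,255],[0,0,-0.01,0,0,0,255],[0,0,-0.01,0,0,0,255]]}}

```text
time: 31.1
tool_pos: [0.4299, -0.1537, 0.1099]
tool_rot: [-0.001, 0.988, 0.152, -0.001]
contact_force: [0.5, -0.4, 0.7]
gripper_width: 0.003
```

{"name": "step_arm", "arguments": {"motion": [[0,0,-0.003,0,0,0,255],[0,0,-0.006,0,0,0,255],[0,0,-0.006,0,0,0,255]]}}

```text
time: 31.4
tool_pos: [0.43, -0.1538, 0.1072]
tool_rot: [-0.0, 0.988, 0.152, -0.0]
contact_force: [-0.7, 0.4, -0.5]
gripper_width: -0.002
```

{"name": "step_arm", "arguments": {"motion": [[0,0,-0.003,0,0,0,255],[0,0,-0.006,0,0,0,255],[0,0,-0.006,0,0,0,255]]}}

```text
time: 31.7
tool_pos: [0.4303, -0.154, 0.1049]
tool_rot: [-0.0, 0.988, 0.152, -0.0]
contact_force: [-1.6, 2.0, 3.7]
gripper_width: 0.002
```

{"name": "step_arm", "arguments": {"motion": [[0,0,-0.003,0,0,0,255],[0,0,-0.006,0,0,0,255],[0,0,-0.006,0,0,0,255]]}}

```text
time: 32.0
tool_pos: [0.4303, -0.1542, 0.1016]
tool_rot: [-0.0, 0.988, 0.152, -0.0]
contact_force: [-1.1, -0.2, 5.0]
gripper_width: 0.001
```

```bash
python3 rec.py
cat > br.py <<'E'
from h import *
import sys
s=eyes.grab_frame("scene")
im=s["pixels"][190:280,150:250].astype(float); im=np.clip((im/60)**.6*255,0,255).astype(np.uint8)[:,:,::-1]
cv2.imwrite(f"pics/{sys.argv[1]}.png",cv2.resize(im,None,fx=7,fy=7,interpolation=cv2.INTER_CUBIC))
E
python3 br.py n4
```

```text
32.0 q [-0.507 -0.281  2.093 -0.     1.33   0.759] p [ 0.4303 -0.1542  0.1016] r [-0.000e+00  9.884e-01  1.520e-01 -1.000e-04] F [-1.07 -0.2   5.  ] g 0.001
```

View pics/n4.png

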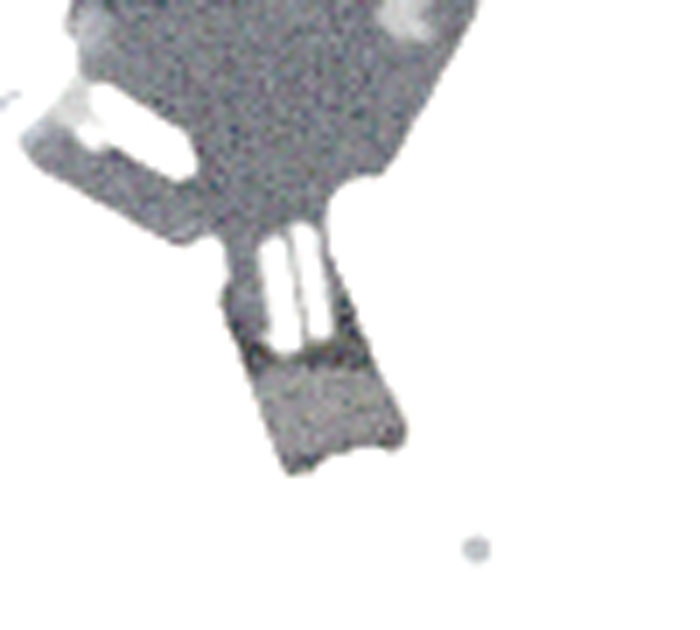

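{"name": "step_arm", "arguments": {"motion": [[0,0,-0.006,0,0,0,255],[0,0,-0.013,0,0,0,255],[0,0,-0.02,0,0,0,255],[0,0,-0.027,0,0,0,255],[0,0,-0.03,0,0,0,255],[0,0,-0.03,0,0,0,255]]}}

```text
time: 32.65
tool_pos: [0.4297, -0.1542, 0.0864]
tool_rot: [-0.0, 0.988, 0.152, -0.001]
contact_force: [-2.9, -0.6, 6.0]
gripper_width: 0.0
```

{"name": "step_arm", "arguments": {"motion": [[0,0,-0.005,0,0,0,255],[0,0,-0.01,0,0,0,255],[0,0,-0.016,0,0,0,255],[0,0,-0.02,0,0,0,255],[0,0,-0.02,0,0,0,255],[0,0,-0.02,0,0,0,255]]}}

```text
time: 33.25
tool_pos: [0.4295, -0.1543, 0.0767]
tool_rot: [-0.0, 0.988, 0.152, -0.001]
contact_force: [-4.4, -0.2, 7.3]
gripper_width: -0.002
```

```bash
python3 rec.py; python3 br.py n5
python3 - <<'E'
from h import *
s=eyes.grab_frame("scene"); crop(s,80,170,200,200,3,"pics/n6.png")
E
python3 rec.py
```

```text
33.25 q [-5.070e-01 -2.510e-01  2.112e+00 -1.000e-03  1.282e+00  7.590e-01] p [ 0.4295 -0.1543  0.0767] r [-1.000e-04  9.884e-01  1.520e-01 -1.300e-03] F [-4.41 -0.16  7.34] g -0.002
33.35 q [-5.070e-01 -2.510e-01  2.113e+00 -1.000e-03  1.282e+00  7.590e-01] p [ 0.4295 -0.1543  0.0768] r [-2.000e-04  9.884e-01  1.520e-01 -1.300e-03] F [-5.46 -0.84  7.67] g -0.003
```

View pics/n5.png

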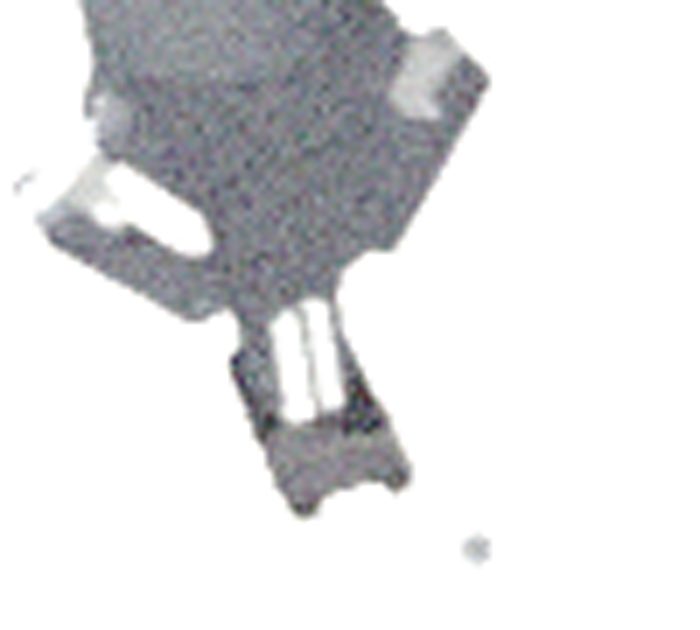

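View pics/n6.png

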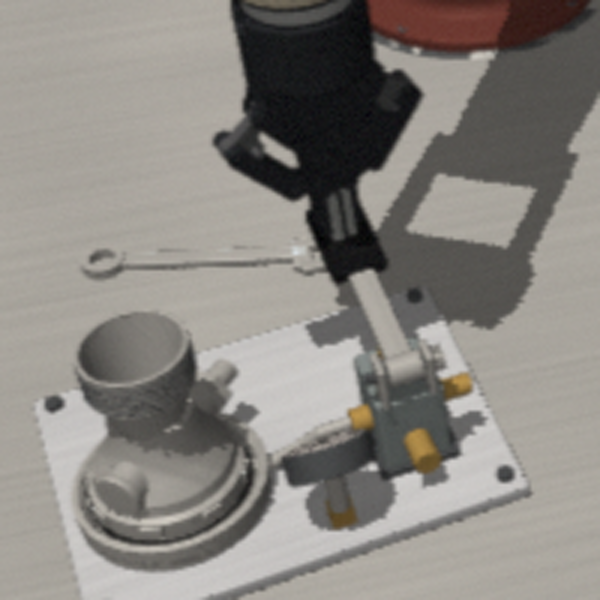

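{"name": "step_arm", "arguments": {"motion": [[0,0,-0.002,0,0,0,255],[0,0,-0.002,0,0,0,255],[0,0,-0.002,0,0,0,255],[0,0,-0.002,0,0,0,255]]}}

```text
time: 33.75
tool_pos: [0.4295, -0.1543, 0.0758]
tool_rot: [-0.0, 0.988, 0.152, -0.001]
contact_force: [-5.7, -1.3, 7.0]
gripper_width: -0.002
```

```bash
python3 rec.py; python3 br.py n7
python3 - <<'E'
from ov import *
t=eyes.grab_frame("top"); f=eyes.grab_frame("scene")
overlay(f,np.array([.5356,-.2778,.025]),np.array([0,0,1.]),80,240,110,130,3,"pics/q1.png"); crop(t,240,160,120,130,3,"pics/q2.png")
a=cv2.imread("pics/q1.png"); b=cv2.imread("pics/q2.png"); cv2.imwrite("pics/q3.png",np.hstack([a,b]))
cv2.imwrite("pics/q4.png",t["pixels"][:,:,::-1])
E
```

```text
33.75 q [-5.070e-01 -2.490e-01  2.113e+00 -1.000e-03  1.280e+00  7.590e-01] p [ 0.4295 -0.1543  0.0758] r [-1.000e-04  9.884e-01  1.520e-01 -1.200e-03] F [-5.74 -1.33  7.04] g -0.002
```

View pics/q3.png

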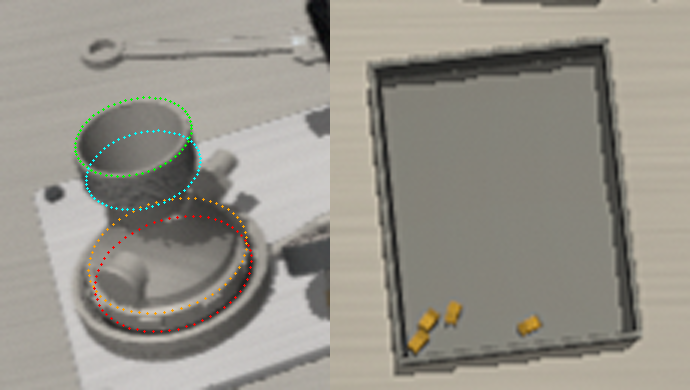

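View pics/n7.png

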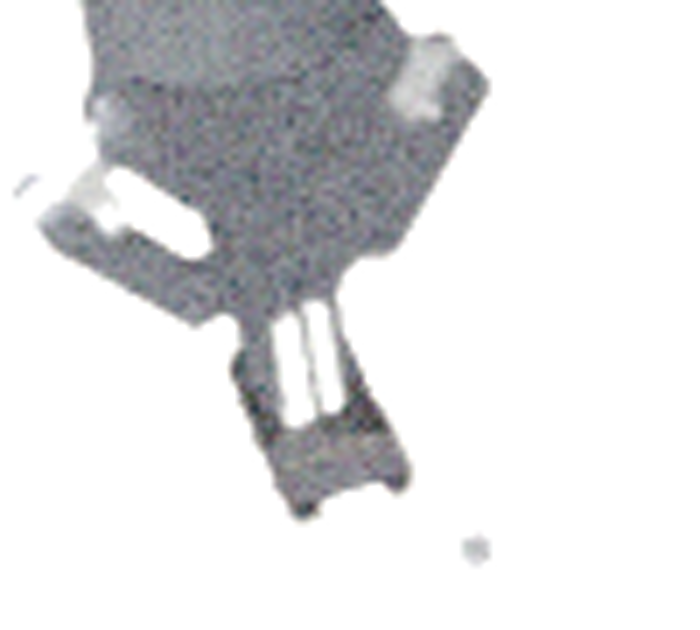

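View pics/q4.png

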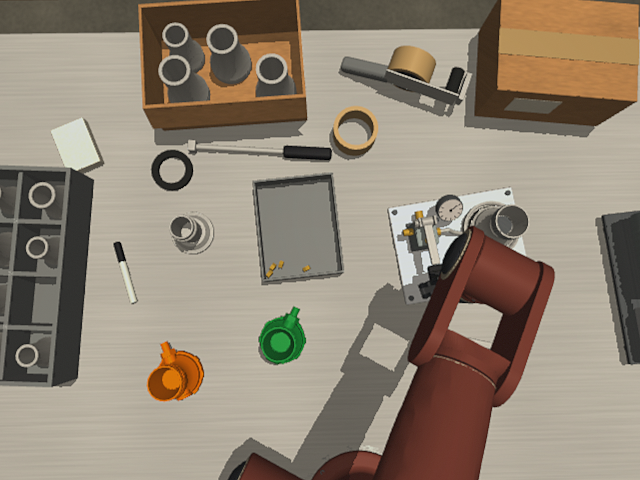

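```bash
python3 - <<'E'
from plant import manip
print(manip.job_done())
E
python3 rec.py
```

```text
the job is handed in; nothing more can be done
None
the job is handed in; nothing more can be done
```

I tipped the four nuts into the grey tray and stood the valve body upright in the seat. I then pressed the lever to about half-way and handed the job in at about 34 s with the arm still holding it. No verdict was returned, so everything below comes from my own checks.

- **Nuts:** the last top view shows four brass pieces inside the tray.
- **Body:** the outline of an upright body at the seat centre matched the scene and top views after I let go. The scene view matched again with the lever pressed, so it is within about 2–3 mm of centre.
- **Lever:** comparing the paddle's corners with their rest positions puts it at about 0.24–0.25 rad. It stayed well short of the stop. The reading on the tool was about 7 N down and 6 N sideways.
- **Bystanders:** the ones visible in the last views are where they started.

**What went wrong or disagreed:**
- **Dropped body:** the body turned in the first grip and fell out near the end of the pour. It landed inside the tray with the nuts. I picked it up again by the neck, and that grip held.
- **Force spike:** an early move drove joint 2 to its limit. It read −1.012 against −1.01, with a wrist force of about 105 N (the limit is 120 N). If that reading counts as passing the range, the run could be marked as failed.
- **Fingertip position:** with the gripper shut, the fingertips appear to end about 20 mm short of the stated tool point. I set the lever depth from the first contact force and the camera views instead.
- **Scene camera:** it reads about 2 pixels low compared with the top camera.

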